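# Lay up glued frame corners on the drying board

## Robot

A 7-joint arm with a two-finger parallel gripper is mounted at the origin on the work surface; the furniture and walls round the work are solid. World frame = base frame: x ahead of the robot, y to its left, z up, the work surface at z = 0. Lengths are in m, angles in rad, forces in N, time in s.
With the tool pointing down it reaches from about 0.425 to 0.875 m from the base axis. Payload 4.7 kg.
Tool frame: the origin (TCP) lies at the very end of the fingers, on their centre line; the grasp point (between the pads) lies behind it (ctrl.tcp_to_grasp is the y of the grasp point in the tool frame, in m); y points along the fingers, x is the direction in which the jaws open and shut, and the axes are right-handed (so a half turn about y gives the same grasp; the last joint's range is limited). The gripper opens to 87 mm and grips with 3 to 60 N. Pads are 19 mm wide; open, the fingers measure 117 mm over their backs; the gripper's body (75 mm by 190 mm) begins 51 mm behind the grasp point.
Start: joints at [-1.174, 0.321, -0.07, 1.45, 0.023, 1.371, -0.057], TCP at [0.243, 0.603, 0.223] pointing down, gripper open.
Joint ranges: [-2.86, 2.86], [-0.3, 2.09], [-1.38, 1.24], [0.06, 2.45], [-1.56, 4.7], [0.09, 2.05], [-2.69, 2.69]. Speed limits (rad/s): [2.57, 2.57, 3.14, 3.14, 3.14, 3.14, 3.14].

## Interface

Orientations are given as a rotation vector (axis times angle).
In Python, from bench import ctrl, get_image, workorder gives the robot as it stands.
- The arm moves only by the tool drive_tool, never from a script. Its argument "increments" is text: rows parted by semicolons, each of 5 numbers parted by spaces: the shift along the tool's x, y, z in mm, then the turn about the tool's y in degrees, then the closure in counts, from 0 (fully open) to 255 (shut). In form: tx ty tz yaw fingers; .... A call has 1 to 20 rows; each row shifts and turns the commanded pose from where the row before left it, along the tool's axes as they then stand; what a row does not reach is not made up. A row lasts 1/8 s, in which the tool goes at most 62.5 mm and 10.7 degrees, less where a joint would pass 70% of its speed; a pose out of reach is approached as far as the arm can. A call is refused whole if a number of a shift passes 62.5 or a number of a turn 10.7, either way. A call with a gripper value outside its range is refused whole. The fingers move at their own pace and stop on an object; "squeeze" is the grip in N (left out, the last holds). Time passes only in rows, so rows that do not move let the fingers close. It gives the time, the measured TCP pose, the force and the opening at its end, in the units of the state.
- ctrl.get_state(): the state, without advancing time (a new reading comes with each control period).
- get_image(name): name is "scene" or "top"; returns a dict with "img" (420x560x3 uint8, red, green, blue), "mtx" (3x3 intrinsics, pixels), "camera_from_world" (4x4, takes a point from world to camera coordinates). Camera axes: x right, y up, looking along -z (the intrinsics and any distortion apply to the point x, -y, -z); pixel columns grow to the right and rows downward; lengths in m; the calibration is good to about 2 mm. A picture is of the moment at which its call begins. There is no depth.
- workorder.close_job(): hands the job in, once; it reports no verdict.
The state is a dict: "time": time; "joint_positions": joint angles; "qd": joint speeds; "joint_torque": joint torques, N m; "position": TCP position; "tool_rot": TCP orientation; "ft_force": force on the tool from outside, world axes, zero at the start; "torque": the same for the moment, N m; "grip_width": opening from 0.0 (shut) to 1.0 (fully open).
Only numpy, scipy, OpenCV 4.12 (cv2) and the standard library are available. Lean on these libraries where they do the work, as an engineer would, in place of code of your own. Each camera call takes 0.05 s, during which the arm holds its last target.

## Task

Lay the freshly glued frame corners up to dry. Swing the spring clip on the drying board clear and put the offcut that lies on the stop block into the red dish; then lay the thick corner (set aside a thin one that may lie on it) on its pencilled place on the board, its inside corner against the stop block, and swing the clip back so that it presses on the thick corner's leg. Then pile all the thin corners on it, however many there are, each turned half round from the one below and square above it, so that only the ends of the legs rest on each other, the glued mitres stay in free air and the pile keeps its balance.

Things in the scene. Friction and masses are not known exactly. Their poses are not given: they have to be found in the camera images.
- board: Plywood drying board, 184 x 132 x 12 mm, fixed, top 12 mm above the bench; origin at the centre of its underside. It carries a stop block, a pencilled L and a spring clip. Beyond its +x edge (30 mm or more from the pile) rises the high end of the drawing slope
- stack_mid (a point): Centre of the pencilled 90 x 90 mm square on the board's top; axes as the board's. The stop block (34 x 34 mm, 14 mm high) covers x, y = -4 to +30 mm from here. The thick corner lies with its inside corner at the block's corner (-4, -4): its own axes then agree with these, its outer corner is at x = y = -45 mm and its centre is over this point (1 mm of play)
- clip (a joint): Steel spring clip turning level about an upright screw on the board, rad: 0 = over the seat, pointing along the board's +x, on the thick corner's leg that runs along +y; grows as it swings clear (clockwise from above); 1.57 = clear, pointing along the board's -y; stops at 0 and 1.75. Friction holds it where it is left (about 2 N at the knob); riding on to the wood takes 5 to 10 N
- clip_pivot (a point): Axis of the clip's screw, 41 mm above the bench, at x = -69, y = -18 mm from stack_mid. The clip reaches 52 mm from it on the leaf's side
- clip_knob (a point): Middle of the clip's black upright knob (14 mm across, foot 42 mm and top 68 mm above the bench), on the clip's tail, 34 mm from the screw, on the side away from the spring leaf. Move it round the screw to turn the clip
- clip_leaf: Springy leaf of the clip, 13 mm wide (18 mm over its turned-up edges); with no wood there its pad hangs 40.5 mm above the bench, 1.5 mm lower than the top of the seated thick corner, so it rides up on the wood and presses it down with about 3 N. Origin 12 mm from the screw, x out along the clip
- thick_corner_mid (a point): Thick frame corner, 0.2 kg: wooden L, two mitred legs 90 mm long (outside), 40 mm wide, 30 mm thick, flat, a 6 x 6 mm rebate under the inner edges. The point: centre of its 90 mm square, half-way up (15 mm), in the open angle just off the wood. From it the outer corner is at x = y = -45 mm, the inside corner at -5; the legs run along +x (midline y = -25) and +y (midline x = -25)
- thick_corner_tip (a point): Outer mitred corner of the thick corner, half-way up
- thick_corner: The thick corner again; origin at the centre of its square, underside
- corner_1_mid (a point): Thin corner 1, 0.13 kg: a wooden L like the thick corner but 20 mm thick (legs 90 x 40 mm). The point is the centre of its 90 mm square, half-way up (10 mm); axes as for the thick corner: outer corner at x = y = -45 mm, inside corner at -5, legs along +x (midline y = -25) and +y (midline x = -25)
- corner_1_tip (a point): Outer mitred corner of thin corner 1, half-way up
- corner_2_mid (a point): Thin corner 2: size, point and axes as for thin corner 1. May be absent
- corner_2_tip (a point): Outer mitred corner of thin corner 2, half-way up
- corner_3_mid (a point): Thin corner 3: size, point and axes as for thin corner 1. May be absent; starts lying on thin corner 1, the same way round
- corner_3_tip (a point): Outer mitred corner of thin corner 3, half-way up
- corner_4_mid (a point): Thin corner 4: size, point and axes as for thin corner 1. May be absent; starts lying on the thick corner, the same way round
- corner_4_tip (a point): Outer mitred corner of thin corner 4, half-way up
- offcut_mid (a point): Lime offcut, 42 x 85 x 24 mm (long along its y), left lying flat on the stop block (its underside 26 mm above the bench); this is its centre
- red_dish: Long red open dish for scraps, 75 x 226 x 36 mm (long along its y), inside about 55 mm wide and 190 mm long at its floor, which is 5 mm thick; origin at the centre of its underside. Loose, 0.15 kg
- drawing_slope: Fixed sloping drawing board, to be kept clear of: it covers x 0.446 to 0.673 m, y -0.103 to 0.236 m of the bench; its face falls from 83 mm above the bench at y = -0.10 to 18 mm at y = 0.236. The strip of bench to its left, y 0.24 to the bench edge at 0.34, x 0.28 to 0.68, holds nothing but corners, so there is room there to set one aside

How it is judged:
By the outcome, as a careful person would: the job done as asked, in the order asked, and still so for the second after the job is handed in, with the robot touching nothing.
Of corner_2, corner_3, corner_4 only 1 to 3 are there at a start; the rules pass over those that are not, and their reading is None.
At some moment in a run one of red_dish, corner_1 may be knocked a few centimetres aside while the robot is not near it.
Once in a run the grip may slacken for a moment while it holds something.
It also fails if it takes over 210 s, if anything falls off the work surface, if the arm or the gripper's body presses on something with over 40 N, if the wrist force passes 120 N, or if a joint passes its speed limit or range.

## Working session

There is one attempt and no reset: what is moved stays moved. The work goes in short steps, Python scripts to look and compute and a tool call to move; the robot and the scene stay as the last step left them, time stands still between calls to the robot, and variables do not carry over. Pictures are saved under pics/ and viewed, and the job is handed in when it is done.

Besides the shell and the picture viewer there is one more tool, called after "Call:" as a command line: name --argument value ..., lists and objects as JSON in quotes. drive_tool: Moves the arm, as the interface text tells. Its arguments: {"type":"object","properties":{"increments":{"type":"string"},"squeeze":{"type":"number"}},"required":["increments"]}

```bash
ls; mkdir -p pics
python3 - <<'E'
from bench import ctrl,get_image,workorder
import cv2,numpy as np
s=ctrl.get_state();print(s);print(ctrl.tcp_to_grasp)
for n in("scene","top"):
    d=get_image(n);cv2.imwrite(f"pics/{n}0.png",d["img"][:,:,::-1]);print(n,d["mtx"],d["camera_from_world"],[k for k in d])
E
```

```text
pics
{'time': 0.0, 'joint_positions': array([-1.17387221,  0.32180088, -0.07008673,  1.45164646,  0.02260483,
        1.37077632, -0.05687789]), 'qd': array([-8.11013131e-04, -6.80847753e-04,  1.37228666e-03, -7.29241812e-05,
        8.50286507e-05,  6.62917499e-04,  1.08031563e-04]), 'joint_torque': array([-3.50086236e-05, -4.91299975e+01, -4.04041819e-01, -3.12521768e+01,
       -6.39515393e-02,  4.39902884e-02,  1.88663735e-04]), 'position': array([0.24264915, 0.60243559, 0.22149021]), 'tool_rot': array([-1.36745482, -0.92172543,  0.92414911]), 'ft_force': array([-0.5117084 ,  0.15324365,  0.50378987]), 'torque': array([0.01223733, 0.01757445, 0.01841923]), 'grip_width': 1.0016100317767251}
-0.0187
scene [[490.11325673   0.         276.05062022]
 [  0.         490.11325673 213.34376888]
 [  0.           0.           1.        ]] [[-0.51660762 -0.85590939  0.02314496  0.27816393]
 [ 0.44530632 -0.24549244  0.86106663 -0.27101431]
 [-0.7313131   0.45514018  0.50796512 -1.0966389 ]
 [ 0.          0.          0.          1.        ]] ['img', 'mtx', 'camera_from_world']
top [[427.65194113   0.         280.48156691]
 [  0.         427.65194113 199.09182426]
 [  0.           0.           1.        ]] [[ 0.02592585 -0.99953003  0.01635732  0.00379318]
 [ 0.98361778  0.02842627  0.17801124 -0.491066  ]
 [-0.17839256  0.01147425  0.98389249 -1.010434  ]
 [ 0.          0.          0.          1.        ]] ['img', 'mtx', 'camera_from_world']
```

View pics/scene0.png

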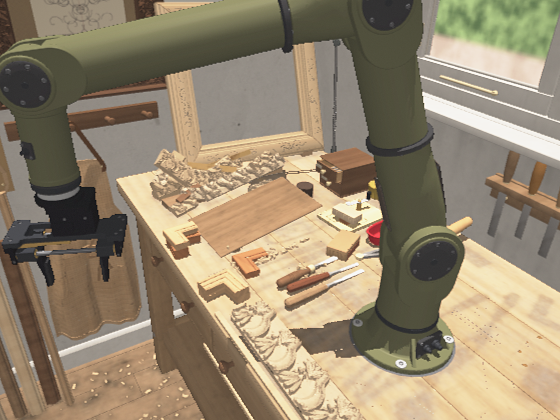

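View pics/top0.png

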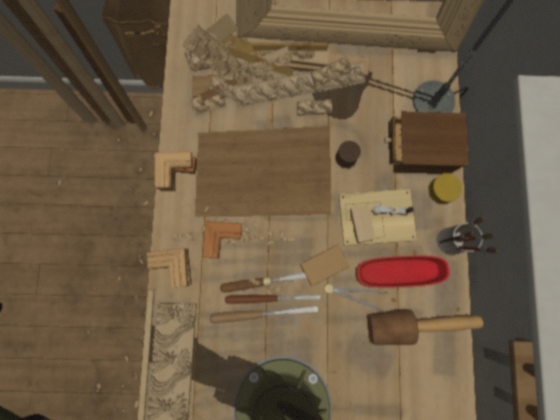

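Run:
```python
import cv2
t=cv2.imread("pics/top0.png");s=cv2.imread("pics/scene0.png")
cv2.imwrite("pics/t_a.png",cv2.resize(t[140:300,140:300],None,fx=3.7,fy=3.7,interpolation=cv2.INTER_CUBIC))
cv2.imwrite("pics/t_b.png",cv2.resize(t[170:300,300:460],None,fx=4.5,fy=4.5,interpolation=cv2.INTER_CUBIC))
cv2.imwrite("pics/s_a.png",cv2.resize(s[170:310,150:400],None,fx=3.2,fy=3.2,interpolation=cv2.INTER_CUBIC))
```

```text
(no output)
```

View pics/t_a.png

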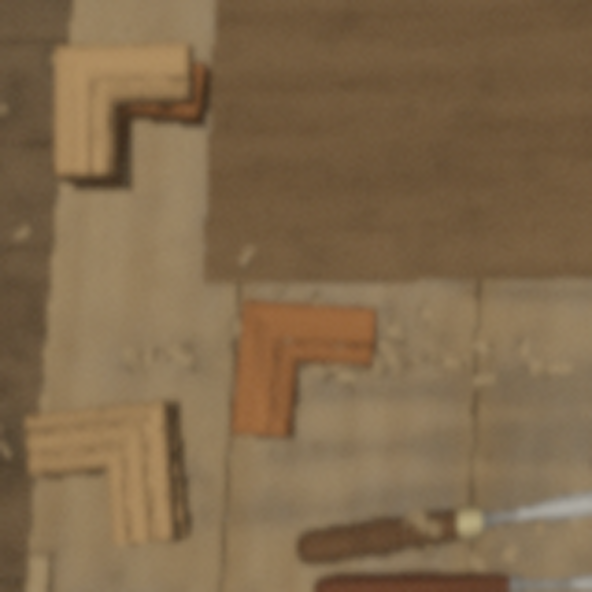

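View pics/t_b.png

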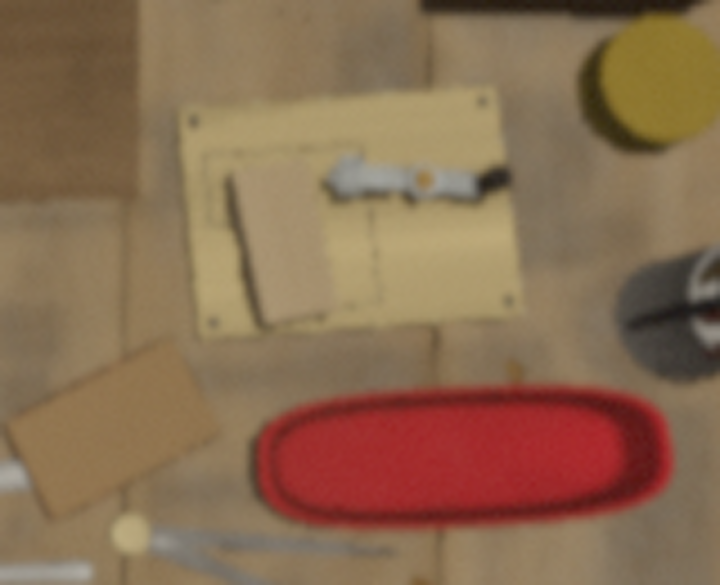

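View pics/s_a.png

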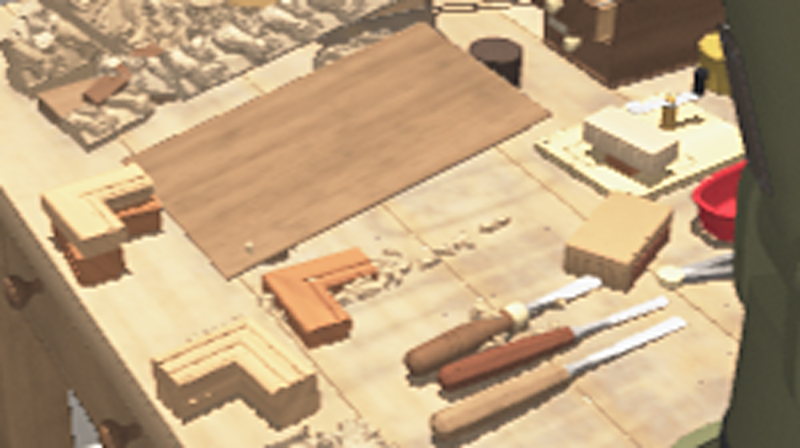

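```bash
cat > h.py <<'E'
from bench import ctrl,get_image,workorder
import cv2,numpy as np
from scipy.spatial.transform import Rotation as R
def snap(n,fn=None):
    d=get_image(n)
    if fn: cv2.imwrite(f"pics/{fn}.png",d["img"][:,:,::-1])
    return d
def cam(d):
    M=d["camera_from_world"];K=d["mtx"];Rm=M[:3,:3];c=-Rm.T@M[:3,3];return K,Rm,M[:3,3],c
def ray(d,uv):
    K,Rm,t,c=cam(d);v=np.linalg.inv(K)@[uv[0],uv[1],1];v=np.array([v[0],-v[1],-v[2]]);v=Rm.T@v
    return c,v/np.linalg.norm(v)
def plane(d,uv,z):
    c,v=ray(d,uv);return c+v*(z-c[2])/v[2]
def tri(d1,u1,d2,u2):
    a,v=ray(d1,u1);b,w=ray(d2,u2)
    s=np.linalg.lstsq(np.c_[v,-w],b-a,rcond=None)[0]
    p,q=a+v*s[0],b+w*s[1];return (p+q)/2,np.linalg.norm(p-q)
def proj(d,P):
    K,Rm,t,c=cam(d);p=Rm@np.asarray(P)+t;p=K@[p[0],-p[1],-p[2]];return p[:2]/p[2]
def crop(im,x0,y0,x1,y1,f,fn):
    o=cv2.resize(im[y0:y1,x0:x1,::-1],None,fx=f,fy=f,interpolation=cv2.INTER_CUBIC)
    for i in range(x0-x0%10+10,x1,10): 
        cv2.line(o,(int((i-x0)*f),0),(int((i-x0)*f),6),(0,0,255),1);cv2.putText(o,str(i),(int((i-x0)*f)+1,16),0,.35,(0,0,255),1)
    for i in range(y0-y0%10+10,y1,10): 
        cv2.line(o,(0,int((i-y0)*f)),(6,int((i-y0)*f)),(0,0,255),1);cv2.putText(o,str(i),(8,int((i-y0)*f)+4),0,.35,(0,0,255),1)
    cv2.imwrite(f"pics/{fn}.png",o)
def tool():
    s=ctrl.get_state();return s,R.from_rotvec(s["tool_rot"]).as_matrix()
E
python3 - <<'E'
from h import *
s,T=tool();print(T.round(3))
t=snap("top");c=snap("scene")
print(cam(t)[3],cam(c)[3])
crop(t["img"],140,140,250,220,7,"c1")
crop(t["img"],140,210,250,295,7,"c2")
crop(c["img"],155,210,275,300,6.5,"c3")
E
```

```text
[[ 0.374 -0.001 -0.928]
 [ 0.928 -0.002  0.374]
 [-0.002 -1.    -0.   ]]
[0.30266901 0.02934455 1.08151165] [-0.53760041  0.67067558  0.7839776 ]
```

View pics/c1.png

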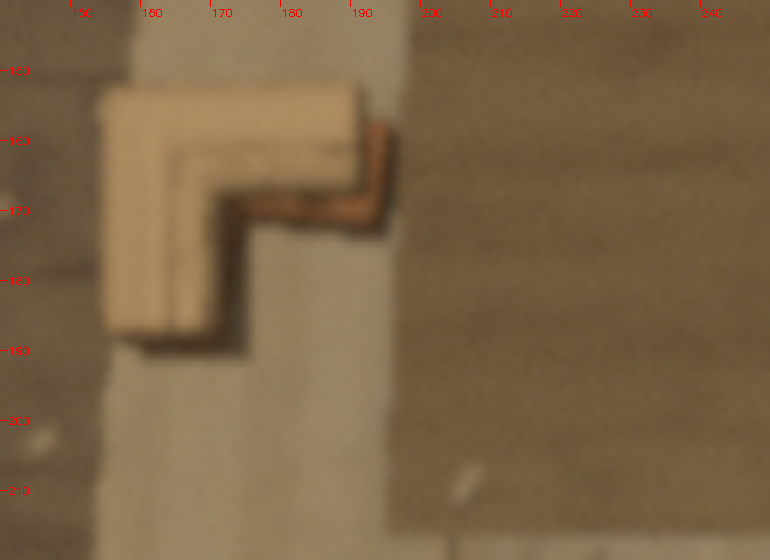

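View pics/c2.png

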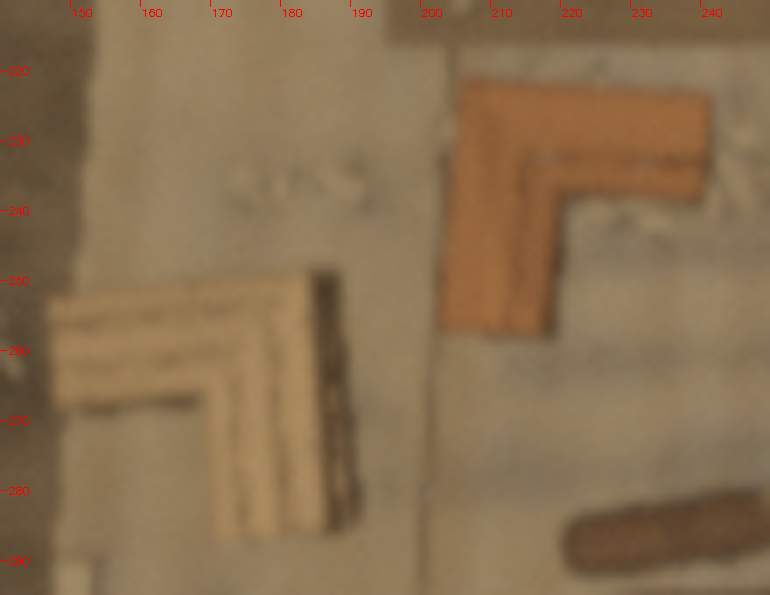

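View pics/c3.png

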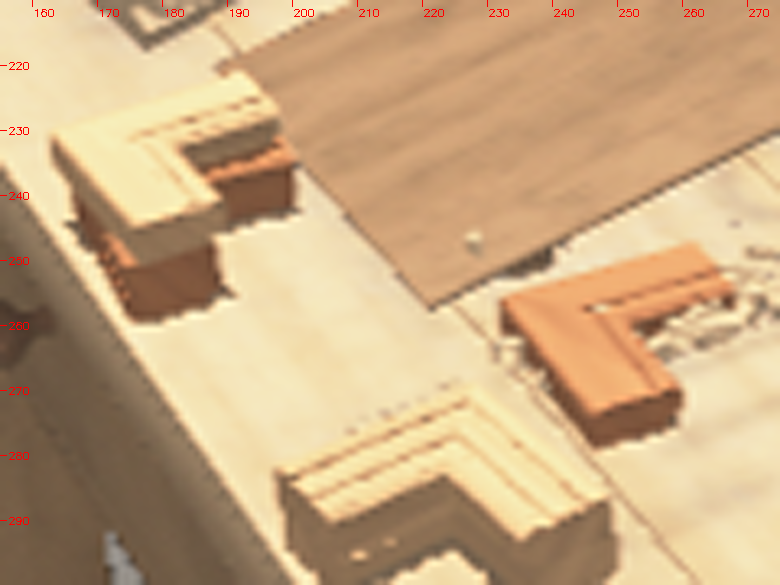

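Run:
```python
from h import *
t=snap("top");c=snap("scene")
for n,l in dict(U=[(154.3,152,161.5,231),(191,152,192,220),(155,188.5,174,245)],M=[(205.5,221,231,256),(241,223.5,261,247),(202.5,257.5,245,274)],B=[(184,248.5,225.5,269),(146.5,252.5,196,283),(185.5,286,247,287)]).items():
    for p in l:
        p=np.array(p)-.5;print(n,*[x.round(4) for x in tri(t,p[:2],c,p[2:])])
```

```text
U [0.6022 0.3368 0.0442] 0.0013
U [0.6032 0.2444 0.052 ] 0.0002
U [0.5108 0.3306 0.048 ] 0.0072
M [0.4361 0.2046 0.0162] 0.0006
M [0.4318 0.1151 0.0181] 0.0003
M [0.3463 0.208  0.0168] 0.0038
B [0.3665 0.2516 0.0353] 0.0054
B [0.3531 0.3395 0.035 ] 0.0007
B [0.2766 0.2404 0.0371] 0.002
```

Run:
```python
from h import *
t=snap("top");c=snap("scene")
crop(c["img"],155,212,212,264,13,"d1")
crop(c["img"],190,262,262,314,11,"d2")
for P in ([.53,.24,0],[.28,.29,0]):
    print([ (proj(c,np.add(P,[0,0,z]))+.5).round(1) for z in (0,.02,.03,.04,.05)])
```

```text
[array([204.9, 247.3]), array([204.5, 241.4]), array([204.3, 238.4]), array([204.1, 235.4]), array([204. , 232.3])]
[array([228.5, 305. ]), array([228.3, 298.5]), array([228.1, 295.2]), array([228. , 291.9]), array([227.9, 288.6])]
```

View pics/d1.png

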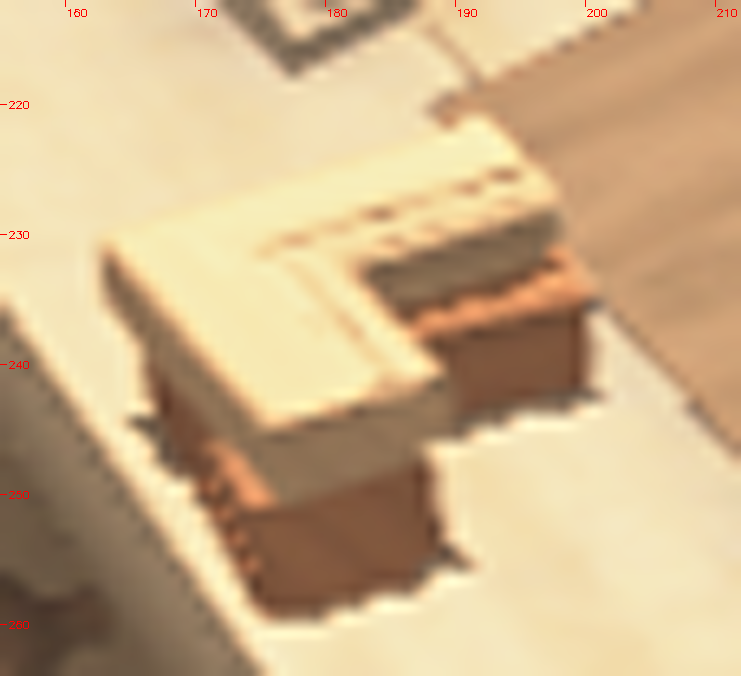

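View pics/d2.png

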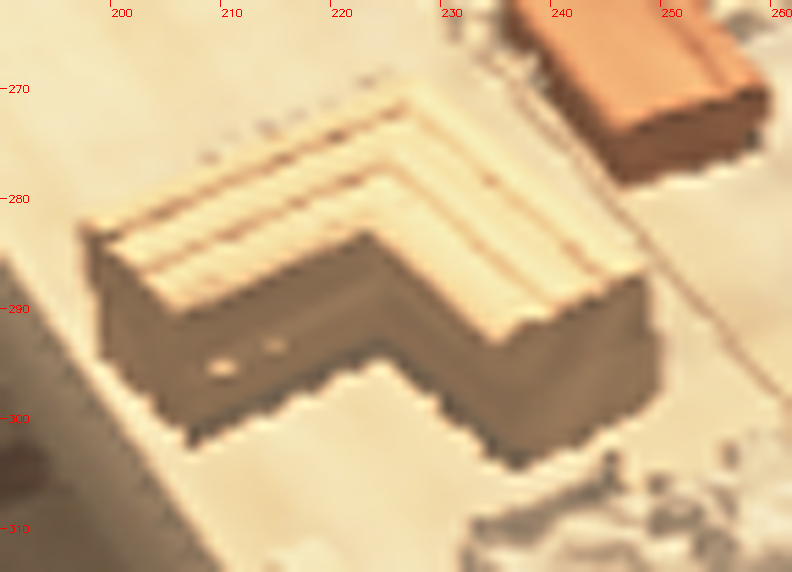

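Run:
```python
from h import *
t=snap("top")
crop(t["img"],330,180,460,295,6,"e1")
hsv=cv2.cvtColor(t["img"],cv2.COLOR_RGB2HSV)
for p in [(346,195),(400,235),(360,230),(430,270),(392,211)]: print(p,hsv[p[1],p[0]])
m=((hsv[...,0]<6)|(hsv[...,0]>174))&(hsv[...,1]>150)&(hsv[...,2]>60);m[:250]=0;m[290:]=0;m[:,:340]=0
cs,_=cv2.findContours(m.astype(np.uint8),0,2);k=max(cs,key=cv2.contourArea);r=cv2.minAreaRect(k);print("dish",r)
b=cv2.boxPoints(r);print([plane(t,p,.036).round(4) for p in b],plane(t,r[0],.036))
```

```text
(346, 195) [ 21  98 161]
(400, 235) [ 21  92 174]
(360, 230) [ 19  84 167]
(430, 270) [179 194 171]
(392, 211) [ 19  50 143]
dish ((402.5, 271.0), (30.0, 91.0), 90.0)
[array([ 0.3569, -0.1726,  0.036 ]), array([ 0.3629, -0.3955,  0.036 ]), array([ 0.291 , -0.3923,  0.036 ]), array([ 0.2853, -0.1722,  0.036 ])] [ 0.32380171 -0.28295648  0.036     ]
```

View pics/e1.png

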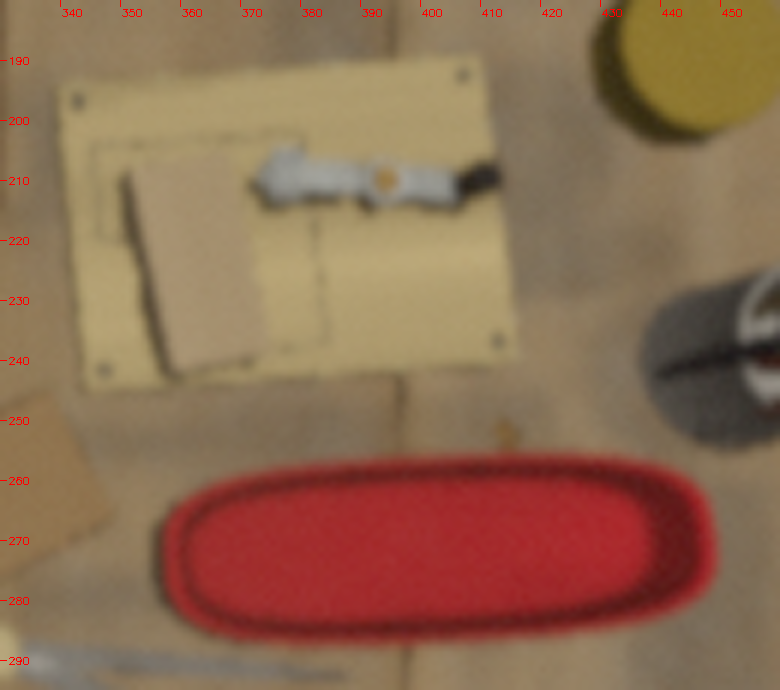

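Run:
```python
from h import *
t=snap("top")
f=lambda p,z:plane(t,np.array(p)-.5,z)[:2]
B=[f(p,.012) for p in [(339.3,194),(409.3,189),(415.2,240),(344,245)]]
print("board",np.round(B,4),[np.linalg.norm(B[i]-B[i-3]).round(4) for i in range(4)])
S=[f(p,.012) for p in [(344.7,204.5),(379.2,202),(383.2,237.7)]];print("sq",np.round(S,4),np.linalg.norm(S[0]-S[1]),np.linalg.norm(S[1]-S[2]),"mid",(S[0]+S[2])/2)
piv=f((392.5,210),.045);kn=f((408.5,209),.066);print("piv",piv,"knob",kn,np.linalg.norm(piv-kn))
ex=(B[0]-B[1]);ex2=B[3]-B[2];a=np.arctan2(*(ex+ex2)[::-1]);ey=(B[3]-B[0]+B[2]-B[1]);a2=np.arctan2(-ey[0]*-1*-1,ey[1]) 
print("yaw",np.degrees(np.arctan2(ex[1],ex[0])),np.degrees(np.arctan2(ex2[1],ex2[0])),np.degrees(np.arctan2(ey[1],ey[0]))-90)
Rm=np.array([[np.cos(a),-np.sin(a)],[np.sin(a),np.cos(a)]])
print("mid from pivot",piv-Rm@[-.069,-.018], "board centre",np.mean(B,0),"bc->mid", Rm.T@((S[0]+S[2])/2-np.mean(B,0)))
O=[f(p,.05) for p in [(350.5,208),(367.5,205),(373,239),(357.5,243)]];print("off",np.round(O,4),[np.linalg.norm(O[i]-O[i-3]).round(4) for i in range(4)],np.mean(O,0),np.degrees(np.arctan2(*(O[0]-O[3])[::-1])))
s,T=tool();print(s["position"])
```

```text
board [[ 0.5154 -0.1316]
 [ 0.5337 -0.3116]
 [ 0.4032 -0.3229]
 [ 0.3858 -0.1436]] [np.float64(0.1809), np.float64(0.131), np.float64(0.1801), np.float64(0.1301)]
sq [[ 0.4886 -0.1454]
 [ 0.4976 -0.2336]
 [ 0.4068 -0.2423]] 0.08859531814092758 0.09122019610887301 mid [ 0.44768322 -0.19386034]
piv [ 0.47249324 -0.25803877] knob [ 0.47260502 -0.29107773] 0.03303914899917768
yaw 95.811318073963 95.5420654195331 -264.89294750812826
mid from pivot [ 0.44775603 -0.19115775] board centre [ 0.45953226 -0.22743035] bc->mid [0.03457747 0.00847018]
off [[ 0.4737 -0.1535]
 [ 0.4823 -0.1953]
 [ 0.3993 -0.2078]
 [ 0.3886 -0.1701]] [np.float64(0.0427), np.float64(0.084), np.float64(0.0392), np.float64(0.0867)] [ 0.43596383 -0.18167757] 11.084658729452917
[0.24281461 0.60292272 0.2225365 ]
```

Call:
drive_tool --increments "0 0 0 9.72 90; 0 0 0 9.72 90; 0 0 0 9.72 90; 0 0 0 9.72 90; 0 0 0 9.72 90; 0 0 0 9.72 90; 0 0 0 9.72 90; 40 0 -45 0 160;40 0 -45 0 160;40 0 -45 0 160;40 0 -45 0 160;40 0 -45 0 160;40 0 -45 0 160;40 0 -45 0 160;40 0 -45 0 160;0 0 -45 0 160;0 0 -45 0 160;0 0 -45 0 160;0 0 -45 0 160;0 0 -45 0 160" --squeeze 10

```text
time: 3.0
position: [0.563, 0.0167, 0.2228]
tool_rot: [-1.57, -0.001, -0.0]
ft_force: [0.2, -0.2, 0.7]
grip_width: 0.375
```

```bash
cat > st.py <<'E'
from h import *
import sys
def delta(xyz,yaw=None):
    "print tool-frame shift (mm) to reach world xyz, turn deg to reach yaw"
    s,T=tool();d=np.array(xyz)-s["position"];y=np.degrees(np.arctan2(T[1,0],T[0,0]))
    tt=None if yaw is None else ((y-yaw+90)%180)-90
    return (T.T@d*1e3).round(1),y.round(2),tt
if __name__=="__main__":
    s,T=tool();print(round(s["time"],2),s["position"].round(4),"yaw",np.degrees(np.arctan2(T[1,0],T[0,0])).round(2),"F",s["ft_force"].round(1),"w",round(s["grip_width"]*87,1),"q",s["joint_positions"].round(2))
    if len(sys.argv)>3:
        a=list(map(float,sys.argv[1:]));print(delta(a[:3],a[3] if len(a)>3 else None))
E
python3 st.py .4726 -.291 .150
```

```text
3.0 [0.563  0.0167 0.2228] yaw 0.04 F [ 0.2 -0.2  0.7] w 32.6 q [-0.54  0.14  0.51  1.69 -0.07  1.33 -0.01]
(array([ -90.7,   72.7, -307.7]), np.float64(0.04), None)
```

Call:
drive_tool --increments "-13 0 -44 0 160;-13 0 -44 0 160;-13 0 -44 0 160;-13 0 -44 0 160;-13 0 -44 0 160;-13 0 -44 0 160;-12.7 0 -43.7 0 160;0 30 0 0 160;0 30 0 0 160;0 30 0 0 160;0 10 0 0 160;0 10 0 0 160;0 0 0 0 160"

```text
time: 4.62
position: [0.4727, -0.2896, 0.1127]
tool_rot: [-1.571, -0.0, 0.0]
ft_force: [0.3, 0.0, 0.7]
grip_width: 0.369
```

```bash
python3 - <<'E'
from h import *
t=snap("top")
crop(t["img"],330,160,460,275,6,"f1")
c=snap("scene","f2")
crop(c["img"],300,180,400,260,7,"f2")
E
python3 st.py .4726 -.291 .05
```

```text
4.72 [ 0.4732 -0.2899  0.1134] yaw 0.03 F [-0.3 -0.7 -0.6] w 32.1 q [-0.16  0.24  0.75  1.85 -0.18  1.12  0.66]
(array([-0.7, 63.4, -1. ]), np.float64(0.03), None)
```

View pics/f1.png

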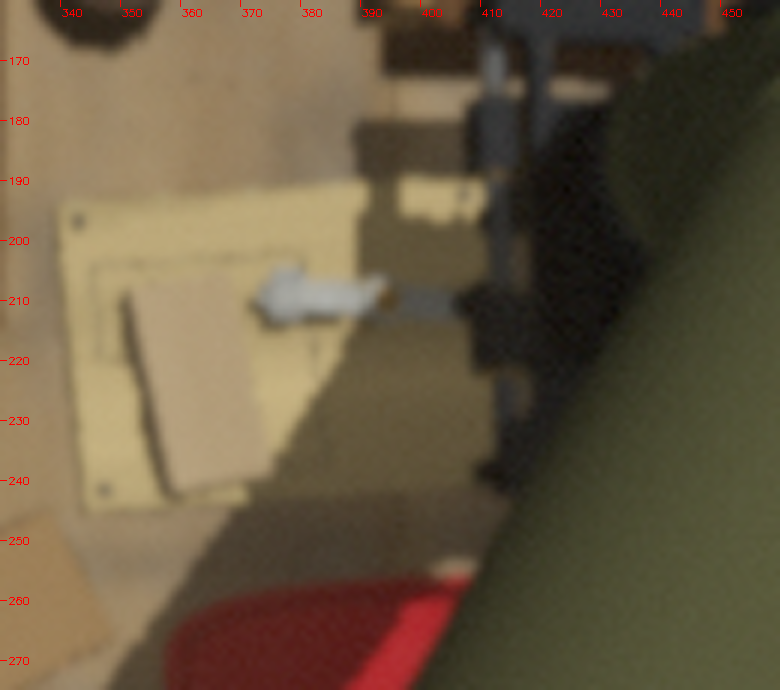

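View pics/f2.png

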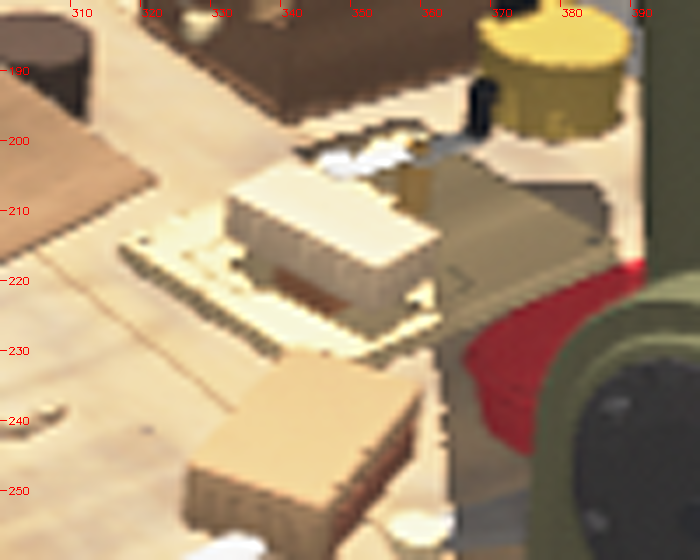

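Run:
```python
from h import *
t=snap("top");c=snap("scene")
print(tri(t,(408,208.5),c,(367.3,191.5)))
for z in(.042,.068): print(proj(c,[.4726,-.291,z])+.5,proj(t,[.4726,-.291,z])+.5)
```

```text
(array([ 0.47169208, -0.29155547,  0.06735608]), np.float64(0.002249301325136758))
[366.17521884 199.00170481] [405.46043281 210.51980769]
[367.13525789 191.75016397] [408.72485464 208.87145077]
```

Call:
drive_tool --increments "-1 20 -1.4 0 160;0 20 0 0 160;0 12 0 0 160;0 10 0 0 160;0 2 0 0 160;0 0 0 0 220;0 0 0 0 255;0 0 0 0 255;0 0 0 0 255;0 0 0 0 255" --squeeze 8

```text
time: 6.08
position: [0.4722, -0.2913, 0.0491]
tool_rot: [-1.571, -0.001, -0.001]
ft_force: [1.1, 0.5, 1.4]
grip_width: 0.156
```

```bash
python3 st.py
```

```text
6.08 [ 0.4722 -0.2913  0.0491] yaw 0.03 F [1.1 0.5 1.4] w 13.6 q [-0.12  0.33  0.72  1.9  -0.26  1.    0.72]
```

Call:
drive_tool --increments "-5.1 0 0.4 0 255;-5 0 1.1 0 255;-4.7 0 1.9 0 255;-4.4 0 2.6 0 255;-4 0 3.2 0 255;-3.5 0 3.7 0 255;-2.8 0 4.2 0 255;-2.2 0 4.6 0 255;-1.5 0 4.9 0 255;-0.7 0 5 0 255;0 0 0 0 255"

```text
time: 7.45
position: [0.4397, -0.2603, 0.0492]
tool_rot: [-1.574, -0.005, -0.003]
ft_force: [6.5, -3.8, -2.2]
grip_width: 0.152
```

```bash
python3 st.py
python3 - <<'E'
from h import *
t=snap("top")
crop(t["img"],330,160,460,275,6,"g1")
c=snap("scene")
crop(c["img"],300,180,400,260,7,"g2")
E
```

```text
7.45 [ 0.4397 -0.2603  0.0492] yaw 0.06 F [ 6.5 -3.8 -2.2] w 13.2 q [-0.19  0.22  0.74  2.01 -0.18  0.97  0.64]
```

View pics/g1.png

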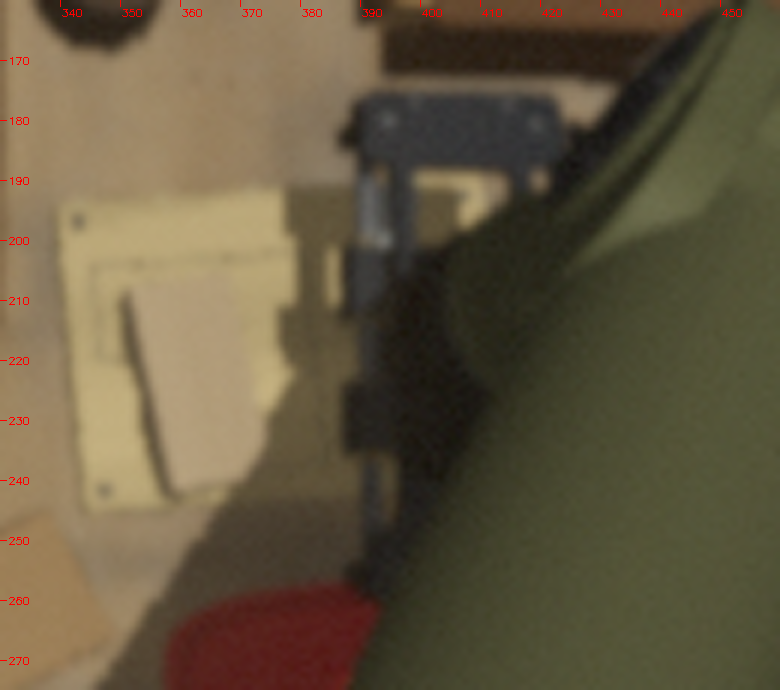

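View pics/g2.png

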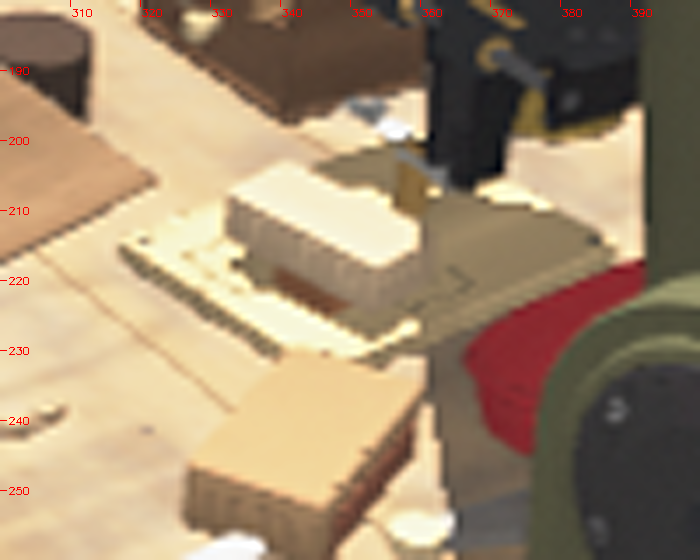

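Call:
drive_tool --increments "0 0 0 0 195;0 0 0 0 195;0 0 0 0 195;0 -25 0 0 195;0 -45 0 0 150;0 -30 0 9.87 79;0 0 0 9.87 79;0 0 0 9.87 79;0 0 0 9.87 79;0 0 0 9.87 79;0 0 0 9.87 79;0 0 0 9.87 79;0 0 0 9.87 79;0 0 0 0 79"

```text
time: 9.3
position: [0.4368, -0.2591, 0.148]
tool_rot: [-1.296, 1.066, -1.063]
ft_force: [0.3, -0.2, -0.8]
grip_width: 0.69
```

```bash
python3 st.py .436 -.1817 .04 -79
python3 - <<'E'
from h import *
t=snap("top")
crop(t["img"],330,160,460,295,6,"g3")
E
```

```text
9.3 [ 0.4368 -0.2591  0.148 ] yaw -78.83 F [ 0.3 -0.2 -0.8] w 60.0 q [-0.32  0.08  0.84  1.92 -0.06  1.17 -0.83]
(array([-75.9, 108.1,  14.4]), np.float64(-78.83), np.float64(0.17166524294682972))
```

View pics/g3.png

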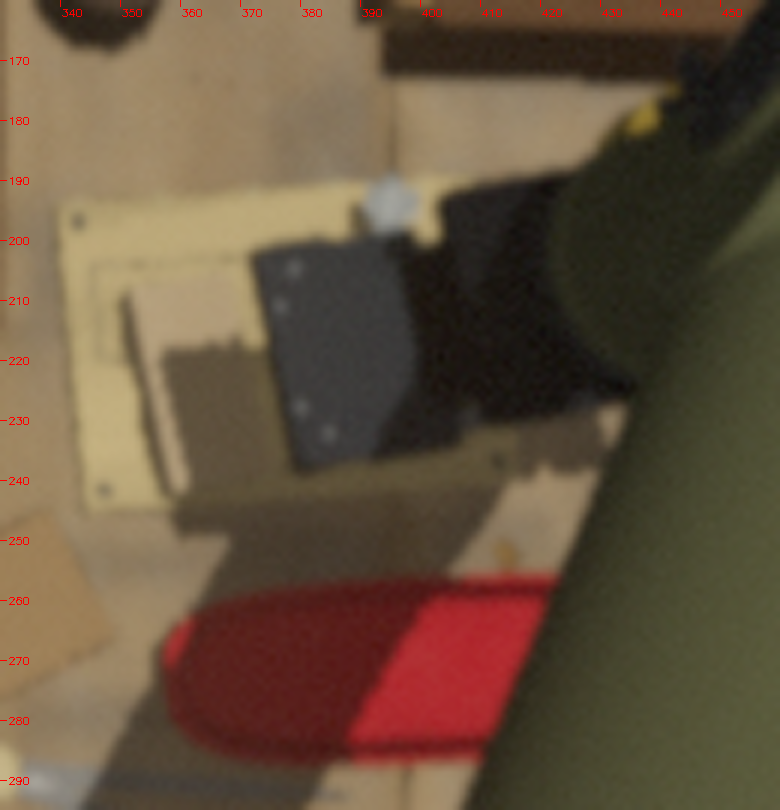

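Call:
drive_tool --increments "-25.3 0 4.8 0 79;-25.3 0 4.8 0 79;-25.3 0 4.8 0 79;0 40 0 0 79;0 40 0 0 79;0 18 0 0 79;0 10 0 0 79;0 0 0 0 79;0 0 0 0 150;0 0 0 0 255;0 0 0 0 255;0 0 0 0 255" --squeeze 30

```text
time: 10.85
position: [0.4378, -0.1824, 0.0412]
tool_rot: [-1.294, 1.065, -1.066]
ft_force: [0.5, -0.2, 4.3]
grip_width: 0.475
```

```bash
python3 st.py .436 -.1817 .04 -79
```

```text
10.85 [ 0.4378 -0.1824  0.0412] yaw -78.93 F [ 0.5 -0.2  4.3] w 41.3 q [-0.39  0.15  0.78  2.1  -0.13  0.94 -0.92]
(array([-1. ,  1.2, -1.7]), np.float64(-78.93), np.float64(0.07380366056406729))
```

Call:
drive_tool --increments "0 -10 0 0 255;0 -30 0 0 255;0 -40 0 0 255;0 -40 0 0 255;0 0 0 0 255"

```text
time: 11.48
position: [0.4393, -0.1828, 0.1638]
tool_rot: [-1.29, 1.061, -1.069]
ft_force: [0.4, -0.4, -0.3]
grip_width: 0.483
```

```bash
python3 st.py
python3 - <<'E'
from h import *
t=snap("top")
crop(t["img"],330,160,460,295,6,"g4")
im=cv2.imread("pics/top0.png");hsv=cv2.cvtColor(im,cv2.COLOR_BGR2HSV)
m=((hsv[...,0]<6)|(hsv[...,0]>174))&(hsv[...,1]>150)&(hsv[...,2]>60);m[:250]=0;m[290:]=0;m[:,:340]=0
cs,_=cv2.findContours(m.astype(np.uint8),0,2);k=max(cs,key=cv2.contourArea)[:,0]
W=np.array([plane(t,p,.036)[:2] for p in k]);h=cv2.minAreaRect((W*1000).astype(np.float32));print(h)
mm=cv2.moments((W*1000).astype(np.float32).reshape(-1,1,2));print(mm['m10']/mm['m00'],mm['m01']/mm['m00'],np.degrees(.5*np.arctan2(2*mm['mu11'],mm['mu20']-mm['mu02'])))
E
```

```text
11.47 [ 0.4393 -0.1828  0.1638] yaw -78.93 F [ 0.4 -0.4 -0.3] w 42.0 q [-0.44 -0.05  0.77  1.97  0.04  1.2  -1.06]
((324.0265808105469, -283.248291015625), (71.6871337890625, 222.65274047851562), 1.5296070575714111)
323.75359188854594 -283.55886731243805 -85.6565005806419
```

View pics/g4.png

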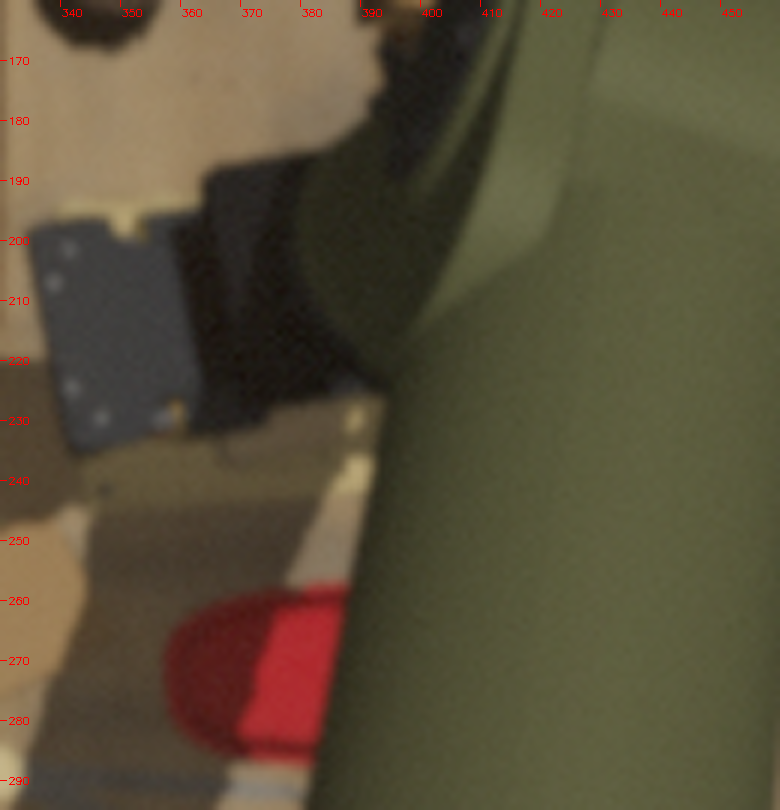

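Call:
drive_tool --increments "0 0 0 -10.3 255;0 0 0 -10.3 255;0 0 0 -10.3 255;0 0 0 -10.3 255;0 0 0 -10.3 255;0 0 0 -10.3 255;0 0 0 -10.3 255;0 0 0 -10.3 255;-25 0 -20 0 255;-25 0 -25 0 255;-25 0 -25 0 255;-25 0 -25 0 255;-10 0 -15 0 255;0 0 0 0 255"

```text
time: 13.28
position: [0.3326, -0.299, 0.1596]
tool_rot: [-1.569, -0.044, 0.046]
ft_force: [-0.4, 0.4, -1.1]
grip_width: 0.483
```

```bash
python3 st.py .325 -.304 .041 3.5
python3 - <<'E'
from h import *
t=snap("top")
crop(t["img"],330,160,460,295,6,"g5")
E
```

```text
13.28 [ 0.3326 -0.299   0.1596] yaw 3.3 F [-0.4  0.4 -1.1] w 42.0 q [-0.37 -0.18  0.97  2.04  0.16  1.22  0.59]
(array([ -7.7, 118.6,  -4.7]), np.float64(3.3), np.float64(-0.202453483989828))
```

View pics/g5.png

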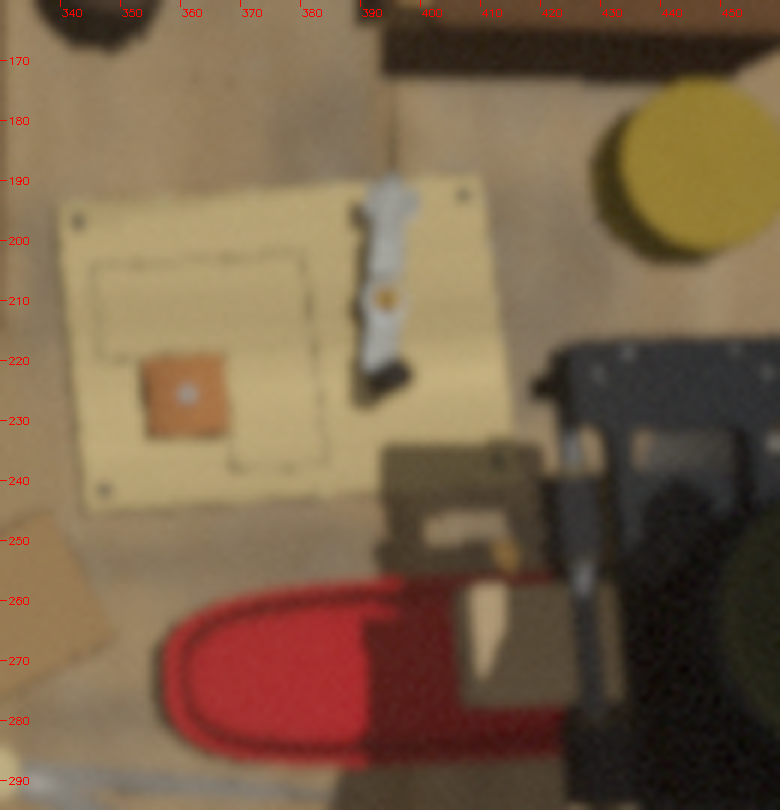

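Call:
drive_tool --increments "-7.7 20 -4.7 0 255;0 40 0 0 255;0 35 0 0 255;0 15 0 0 255;0 8 0 0 255;0 0 0 0 255"

```text
time: 14.08
position: [0.3266, -0.3031, 0.0421]
tool_rot: [-1.57, -0.047, 0.05]
ft_force: [-0.1, 0.3, -0.6]
grip_width: 0.476
```

```bash
python3 st.py .325 -.304 .041 3.5
python3 - <<'E'
from h import *
t=snap("top")
crop(t["img"],330,190,460,295,6,"g6")
c=snap("scene","g7")
E
```

```text
14.07 [ 0.3266 -0.3031  0.0421] yaw 3.52 F [-0.1  0.3 -0.6] w 41.4 q [-0.37  0.1   1.11  2.17 -0.11  0.94  0.87]
(array([-1.7,  1.1, -0.8]), np.float64(3.52), np.float64(0.023901967921091227))
```

View pics/g6.png

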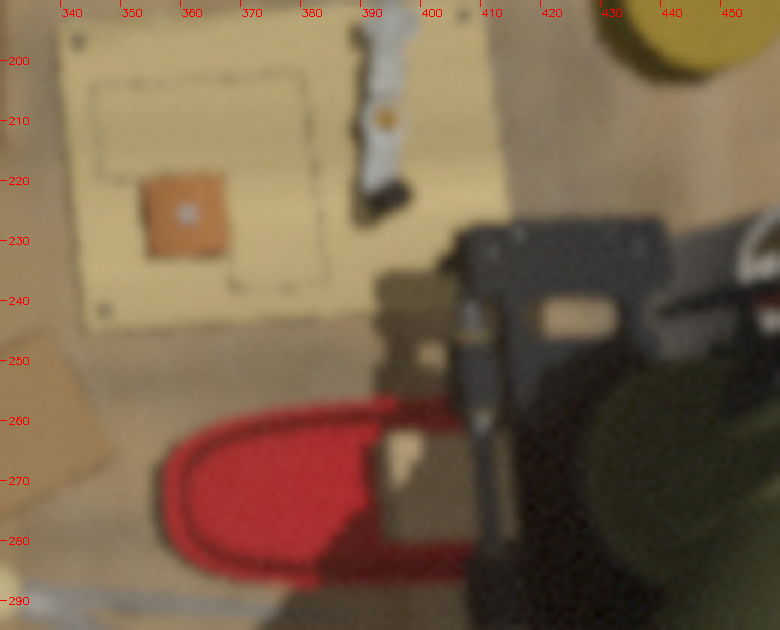

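Call:
drive_tool --increments "-1.5 1.5 -1 0 255;0 0 0 0 255;0 0 0 0 90;0 0 0 0 90;0 0 0 0 90;0 0 0 0 90;0 -40 0 0 90;0 -50 0 0 90;0 0 0 0 90"

```text
time: 15.3
position: [0.328, -0.3063, 0.1344]
tool_rot: [-1.571, -0.055, 0.04]
ft_force: [0.1, 0.7, -0.8]
grip_width: 0.648
```

```bash
python3 st.py
python3 - <<'E'
from h import *
t=snap("top")
crop(t["img"],330,190,460,295,6,"g8")
E
```

```text
15.3 [ 0.328  -0.3063  0.1344] yaw 3.49 F [ 0.1  0.7 -0.8] w 56.4 q [-0.46 -0.19  1.09  2.07  0.18  1.15  0.61]
```

View pics/g8.png

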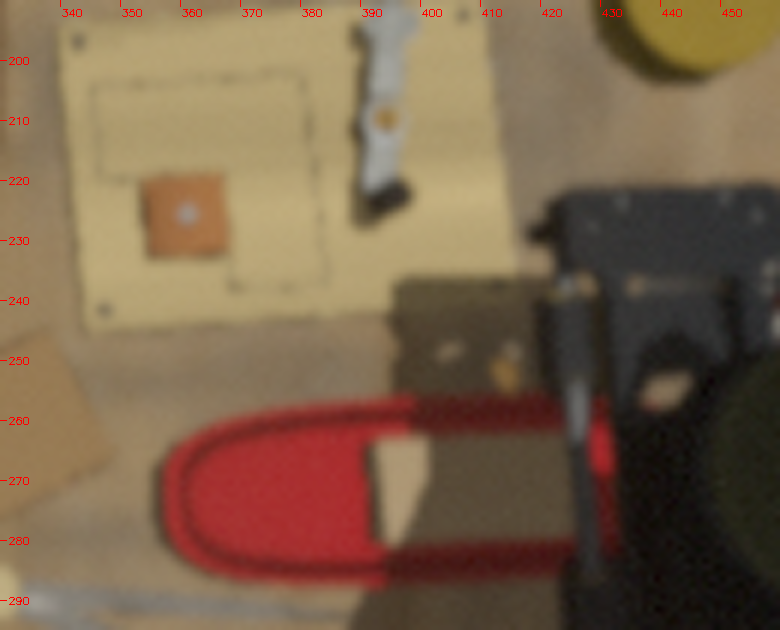

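Run:
```python
from h import *
ts=[snap("top") for _ in range(6)];t=ts[0];im=np.mean([x["img"] for x in ts],0).astype(np.uint8);np.save("top_avg1.npy",im)
hsv=cv2.cvtColor(im,cv2.COLOR_RGB2HSV)
def reg(x0,y0,x1,y1,lo,hi,z,f=8):
    s=cv2.resize(hsv[y0:y1,x0:x1],None,fx=f,fy=f,interpolation=cv2.INTER_CUBIC)
    m=cv2.inRange(s,lo,hi);m=cv2.morphologyEx(m,cv2.MORPH_CLOSE,np.ones((25,25)));cs,_=cv2.findContours(m,0,2);k=max(cs,key=cv2.contourArea)[:,0].astype(float)
    k=(k+.5)/f-.5+[x0,y0];W=np.array([plane(t,p,z)[:2] for p in k]);return k,W
k,W=reg(348,210,376,240,(5,110,90),(17,255,255),.026)
r=cv2.minAreaRect((W*1000).astype(np.float32));print("block",r)
a=np.radians(95.5);Rm=np.array([[np.cos(a),-np.sin(a)],[np.sin(a),np.cos(a)]])
print("mid",np.array(r[0])/1e3-Rm@[.013,.013])
print(hsv[226,350],hsv[222,357],hsv[226,364])
```

```text
block ((433.04925537109375, -183.86318969726562), (35.11762619018555, 35.71816635131836), 4.005494117736816)
mid [ 0.4472354  -0.19555735]
[ 21  90 187] [ 14 150 155] [ 14 145 167]
```

Call:
drive_tool --increments "30 -5 50 0 90;30 -5 50 0 90;30 -5 50 0 90;30 -5 50 0 90;30 -5 50 0 90;30 0 50 0 90;30 0 50 0 90;0 0 50 0 90;0 0 50 0 90"

```text
time: 16.77
position: [0.5072, 0.1582, 0.1543]
tool_rot: [-1.573, -0.045, 0.049]
ft_force: [0.3, 1.0, 0.6]
grip_width: 0.648
```

```bash
python3 st.py
python3 - <<'E'
from h import *
c=snap("scene");t=snap("top")
crop(c["img"],300,180,400,260,7,"i2")
crop(t["img"],330,180,420,255,8,"i1")
E
```

```text
16.77 [0.5072 0.1582 0.1543] yaw 3.44 F [0.3 1.  0.6] w 56.4 q [-0.85  0.12  0.53  1.85 -0.06  1.19 -0.23]
```

View pics/i2.png

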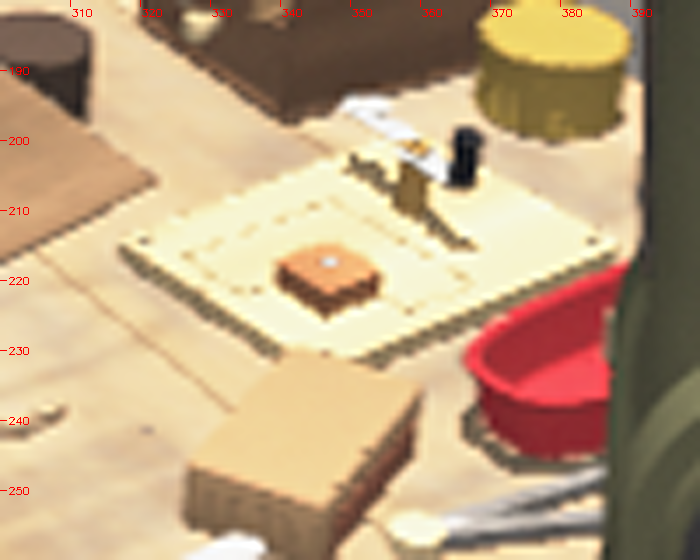

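View pics/i1.png

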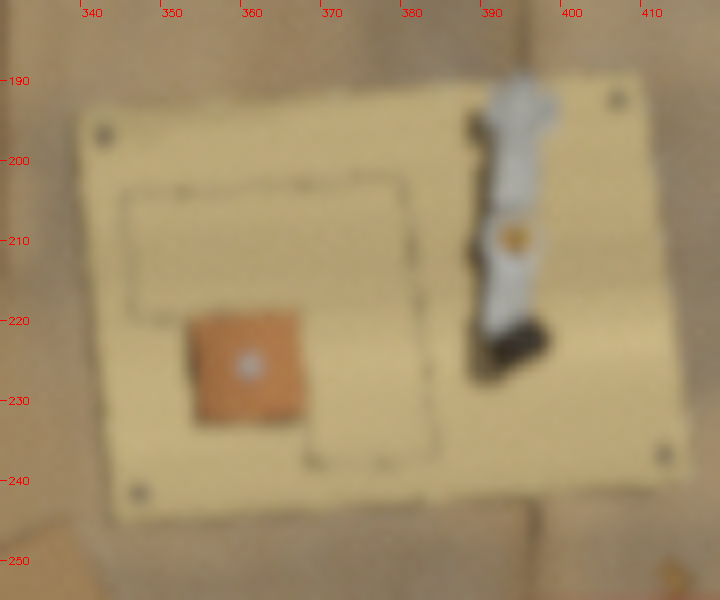

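Run:
```python
from h import *
c=snap("scene");t=snap("top")
a=np.radians(95.5);Rm=np.array([[np.cos(a),-np.sin(a)],[np.sin(a),np.cos(a)]])
p=(360.6,225.2);q=(345,216.8)
T3=tri(t,p,c,q);print(T3,"mid",T3[0][:2]-Rm@[.013,.013]);
for n,P in(("top",plane(t,p,.026)),("scene",plane(c,q,.026))): print(n,P,P[:2]-Rm@[.013,.013])
# pivot
for n,P in(("top",plane(t,(393.1-.5,210-.5),.046)),("scene",plane(c,(357.2-.5,201.3-.5),.046))): print(n,P,P[:2]-Rm@[-.069,-.018])
S=[plane(t,np.array(u)-.5,.012)[:2] for u in[(345,203.8),(380,201.7),(384.3,238)]];print(S,np.linalg.norm(S[0]-S[1]),np.linalg.norm(S[1]-S[2]),(S[0]+S[2])/2)
# pencil in scene: outer corner far top (350?),left (320.5),right
S=[plane(c,np.array(u)-.5,.012)[:2] for u in[(326.5,216.5),(347.5,208.5),(367.5,220)]];print(S,np.linalg.norm(S[0]-S[1]),np.linalg.norm(S[1]-S[2]),(S[0]+S[2])/2)
# board corners in both
B=[plane(t,np.array(u)-.5,.012)[:2] for u in[(339.5,193.5),(409,189),(415,240.5),(344,245)]];print(np.mean(B,0),np.round(B,4))
```

```text
(array([ 0.43486121, -0.18279883,  0.02554303]), np.float64(0.003303255100232496)) mid [ 0.44904736 -0.19449299]
top [ 0.43379667 -0.18402215  0.026     ] [ 0.44798282 -0.1957163 ]
scene [ 0.43512808 -0.18084701  0.026     ] [ 0.44931422 -0.19254117]
top [ 0.47237164 -0.25924407  0.046     ] [ 0.44784115 -0.19228695]
scene [ 0.46914037 -0.25120991  0.046     ] [ 0.44460989 -0.1842528 ]
[array([ 0.49041594, -0.14620447]), array([ 0.49841875, -0.23563447]), array([ 0.40610088, -0.24504193])] 0.08978736287483903 0.09279595502029345 [ 0.44825841 -0.1956232 ]
[array([ 0.48547941, -0.14784676]), array([ 0.4933895 , -0.23613055]), array([ 0.40748487, -0.24594892])] 0.08863744397649803 0.08646389696644387 [ 0.44648214 -0.19689784]
[ 0.45953818 -0.22722876] [[ 0.5167 -0.1321]
 [ 0.5337 -0.3108]
 [ 0.4019 -0.3223]
 [ 0.3858 -0.1436]]
```

Run:
```python
from h import *
t=snap("top")
f=lambda p,z:plane(t,np.array(p)-.5,z)[:2]
for z in(.04,.05):
    P=[f(p,z) for p in[(154.5,152),(191.2,152),(191.2,166.7),(170.2,167),(169.7,188),(154.9,188)]]
    print(z,np.round(P,4),np.linalg.norm(P[0]-P[1]),np.linalg.norm(P[0]-P[5]),np.linalg.norm(P[1]-P[2]),np.linalg.norm(P[4]-P[5]))
    d=P[1]-P[0];d2=P[5]-P[0];print(np.degrees(np.arctan2(d[1],d[0])),np.degrees(np.arctan2(d2[1],d2[0])), (P[1]+P[5])/2)
    # orange lower: end corners
    Q=[f(p,z-.02) for p in[(195,157.5),(195,172.3)]];print("lower",np.round(Q,4))
```

```text
0.04 [[0.6038 0.3382]
 [0.6067 0.2463]
 [0.5686 0.2439]
 [0.5663 0.2961]
 [0.5127 0.2935]
 [0.5116 0.33  ]] 0.09193287796841028 0.09257339978031594 0.038154414857400114 0.036480903406825846
-88.23470553983303 -174.90474476865452 [0.55916094 0.28812269]
lower [[0.5982 0.2398]
 [0.5593 0.2374]]
0.05 [[0.601  0.3352]
 [0.6038 0.2442]
 [0.566  0.2418]
 [0.5637 0.2935]
 [0.5107 0.291 ]
 [0.5096 0.3271]] 0.09105019098249315 0.09168456286980081 0.03778807795819537 0.03613063460872766
-88.23470553983297 -174.9047447686545 [0.55669825 0.28563805]
lower [[0.5955 0.2379]
 [0.5569 0.2355]]
```

```bash
python3 st.py .583 .277 .034 3.5
```

```text
17.02 [0.5073 0.1559 0.1548] yaw 3.45 F [ 0.2 -1.1 -0.2] w 56.6 q [-0.85  0.12  0.53  1.85 -0.06  1.19 -0.23]
(array([ 83. , 120.4, 116.6]), np.float64(3.45), np.float64(-0.05196773572193081))
```

Call:
drive_tool --increments "28 0 39 0 80;28 0 39 0 80;27 20 38.6 0 80;0 40 0 0 80;0 30 0 0 80;0 18 0 0 80;0 12 0 0 80;0 0 0 0 80;0 0 0 0 80"

```text
time: 18.15
position: [0.5843, 0.2787, 0.0374]
tool_rot: [-1.569, -0.049, 0.046]
ft_force: [-0.8, -0.1, -0.2]
grip_width: 0.685
```

```bash
python3 st.py .583 .277 .034 3.5
python3 - <<'E'
from h import *
c=snap("scene")
crop(c["img"],140,180,260,270,6.5,"j1")
E
```

```text
18.15 [0.5843 0.2787 0.0374] yaw 3.46 F [-0.8 -0.1 -0.2] w 59.6 q [-0.84  0.49  0.46  1.67 -0.24  1.04 -0.25]
(array([-1.5,  3.4, -1.6]), np.float64(3.46), np.float64(-0.04313544905913602))
```

View pics/j1.png

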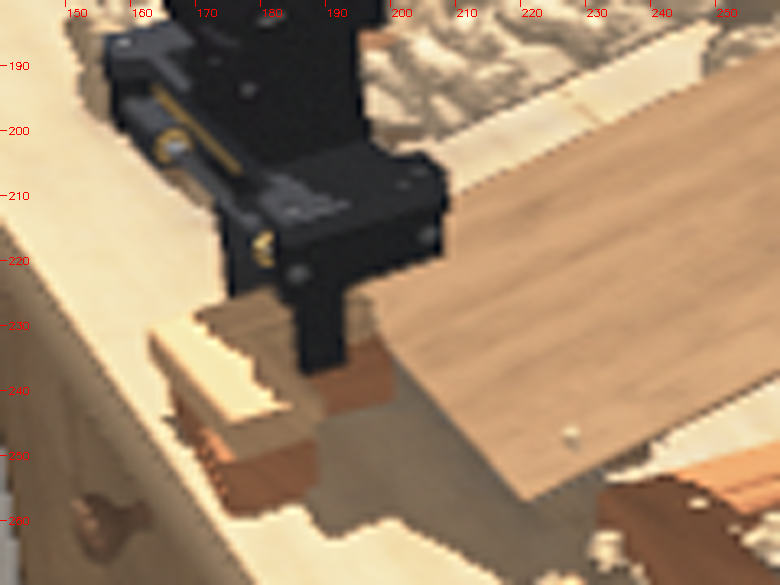

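Call:
drive_tool --increments "0 1.5 0 0 80;0 0 0 0 200;0 0 0 0 255;0 0 0 0 255;0 0 0 0 255;0 0 0 0 255" --squeeze 35

```text
time: 18.95
position: [0.5836, 0.2784, 0.0347]
tool_rot: [-1.57, -0.048, 0.047]
ft_force: [0.6, 0.3, -0.0]
grip_width: 0.456
```

```bash
python3 st.py .44 .29 .15
```

```text
18.95 [0.5836 0.2784 0.0347] yaw 3.46 F [ 0.6  0.3 -0. ] w 39.7 q [-0.84  0.49  0.46  1.67 -0.24  1.04 -0.25]
(array([-142.6, -115.4,   20.3]), np.float64(3.46), None)
```

Call:
drive_tool --increments "0 -8 0 0 255;0 -25 0 0 255;0 -40 0 0 255;0 0 0 0 255"

```text
time: 19.45
position: [0.5858, 0.2793, 0.1117]
tool_rot: [-1.567, -0.052, 0.043]
ft_force: [0.4, 0.1, -1.9]
grip_width: 0.455
```

```bash
python3 st.py .4556 .2785 .1
python3 - <<'E'
from h import *
c=snap("scene")
crop(c["img"],140,180,260,270,6.5,"j2")
E
```

```text
19.45 [0.5858 0.2793 0.1117] yaw 3.45 F [ 0.4  0.1 -1.9] w 39.6 q [-0.86  0.41  0.48  1.61 -0.2   1.16 -0.28]
(array([-130.1,   10.9,    7. ]), np.float64(3.45), None)
```

View pics/j2.png

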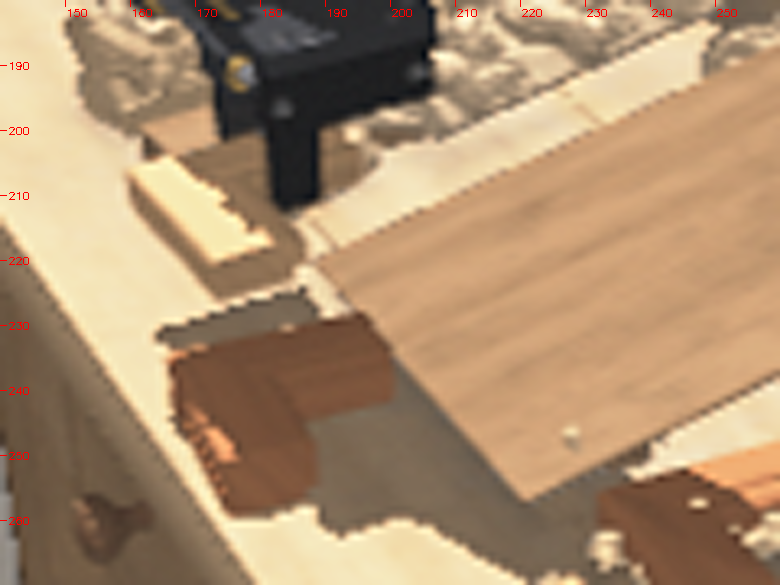

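Call:
drive_tool --increments "-33 0 2 0 255;-33 0 2 0 255;-33 0 2 0 255;-31 0 1 0 255;0 30 0 0 255;0 40 0 0 255;0 23 0 0 255;0 8 0 0 255;0 0 0 0 255"

```text
time: 20.62
position: [0.4528, 0.2771, 0.0062]
tool_rot: [-1.571, -0.047, 0.048]
ft_force: [0.1, 0.2, -1.0]
grip_width: 0.455
```

```bash
python3 st.py .4556 .2785 .0055
```

```text
20.62 [0.4528 0.2771 0.0062] yaw 3.46 F [ 0.1  0.2 -1. ] w 39.6 q [-0.99  0.3   0.44  1.98 -0.17  0.89 -0.4 ]
(array([2.8, 0.7, 1.2]), np.float64(3.46), None)
```

Call:
drive_tool --increments "0 1.5 0 0 255;0 0 0 0 255;0 0 0 0 90;0 0 0 0 90;0 0 0 0 90;0 -10 0 0 90;0 -40 0 0 90;0 -40 0 0 90;0 -40 0 0 90;0 0 -60 0 90;0 0 -60 0 90;0 0 0 0 90"

```text
time: 22.12
position: [0.4613, 0.1526, 0.1361]
tool_rot: [-1.57, -0.042, 0.04]
ft_force: [-0.4, 0.1, 0.7]
grip_width: 0.645
```

```bash
python3 st.py
python3 - <<'E'
from h import *
c=snap("scene");t=snap("top","k0")
crop(c["img"],155,210,275,300,6.5,"k1")
crop(t["img"],140,140,250,220,7,"k2")
E
```

```text
22.12 [0.4613 0.1526 0.1361] yaw 2.98 F [-0.4  0.1  0.7] w 56.1 q [-0.93  0.02  0.57  1.98 -0.01  1.14 -0.3 ]
```

View pics/k1.png

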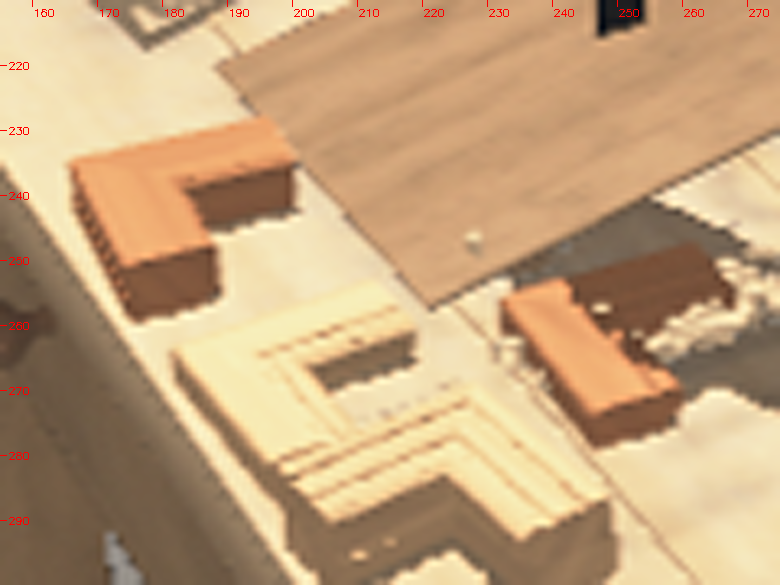

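View pics/k2.png

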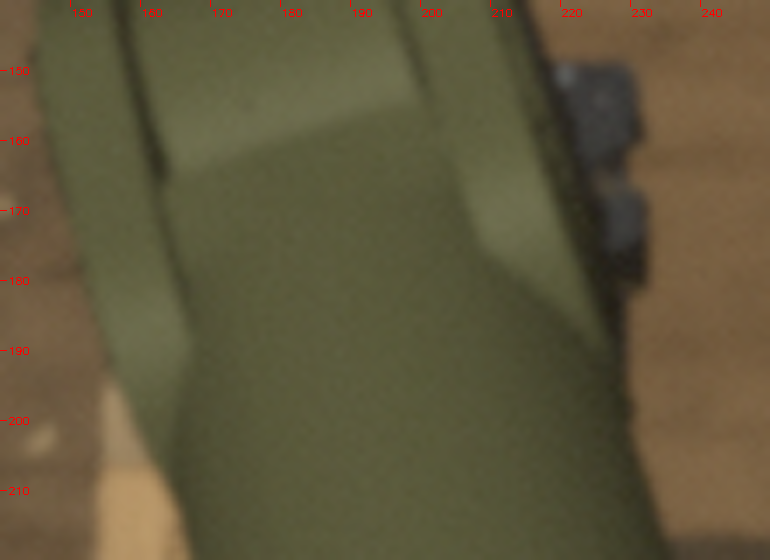

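Run:
```python
from h import *
c=snap("scene")
P=[plane(c,np.array(u)-.5,.03)[:2] for u in[(164.7,234.7),(195.5,228.2),(199.6,234.7),(182.8,238.7),(187.5,246.5),(173,250.3)]]
print(np.round(P,4),np.linalg.norm(P[0]-P[1]),np.linalg.norm(P[0]-P[5]),np.linalg.norm(P[1]-P[2]),(P[1]+P[5])/2)
d=P[1]-P[0];d2=P[5]-P[0];print(np.degrees(np.arctan2(d[1],d[0])),np.degrees(np.arctan2(d2[1],d2[0])))
```

```text
[[0.6008 0.3288]
 [0.5908 0.2405]
 [0.5536 0.2439]
 [0.5574 0.2924]
 [0.5155 0.2957]
 [0.5175 0.336 ]] 0.08885101088617282 0.08358523645811164 0.03733010133560163 [0.55417484 0.2882589 ]
-96.46083355978229 175.00362088219967
```

Call:
drive_tool --increments "10 0 -60 0 90;10 0 -60 0 90;0 0 -40 0 90"

```text
time: 22.65
position: [0.4911, -0.002, 0.1354]
tool_rot: [-1.571, -0.049, 0.047]
ft_force: [0.9, 0.3, 0.2]
grip_width: 0.645
```

Run:
```python
from h import *
t=snap("top","k0")
crop(t["img"],140,140,250,220,7,"k3")
```

```text
(no output)
```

View pics/k3.png

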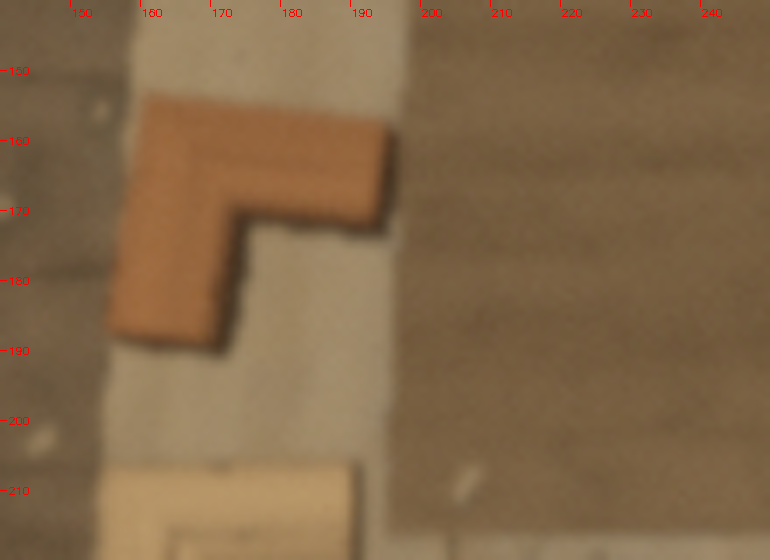

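```bash
cat >> h.py <<'E'
LB=np.array([(-45,-45),(-45,45),(-5,45),(-5,-5),(45,-5),(45,-45)])/1e3
def kab(W,B=LB):
    W=np.array(W);wc,bc=W.mean(0),B.mean(0);H=(B-bc).T@(W-wc);a=np.arctan2(H[0,1]-H[1,0],H[0,0]+H[1,1])
    Rm=np.array([[np.cos(a),-np.sin(a)],[np.sin(a),np.cos(a)]]);t=wc-Rm@bc
    return t,np.degrees(a)%360,(np.linalg.norm(W-(B@Rm.T+t),axis=1)*1e3).round(1)
def Lfit(d,uv,z): return kab([plane(d,np.array(u)-.5,z)[:2] for u in uv])
def at(mid,yaw,b):
    a=np.radians(yaw);return np.array(mid)+np.array([[np.cos(a),-np.sin(a)],[np.sin(a),np.cos(a)]])@np.array(b)
E
python3 - <<'E'
from h import *
t=snap("top");c=snap("scene")
m,y,r=Lfit(t,[(160.5,153.7),(195,157.3),(194,171.8),(172.3,169.8),(171,189),(155.7,187.5)],.03);print(m,y,r)
print(Lfit(c,[(164.7,234.7),(195.5,228.2),(199.6,234.7),(182.8,238.7),(187.5,246.5),(173,250.3)],.03))
print(at(m,y,(-.025,.010)),at(m,y,(.010,-.025)))
# pale at rest (before) for reference
print(Lfit(t,[(154.5,152),(191.2,152),(191.2,166.7),(170.2,167),(169.7,188),(154.9,188)],.05))
E
```

```text
[0.55585916 0.28479223] 176.17551900595316 [1.5 2.  1.5 3.5 1.  2. ]
(array([0.55411087, 0.2880701 ]), np.float64(173.82103032797184), array([3. , 3.8, 1.3, 2.2, 6. , 3.7]))
[0.58013648 0.27314699] [0.54754893 0.31040356]
(array([0.5575678 , 0.28704264]), np.float64(183.28113763724284), array([1.2, 1.4, 1.1, 1.9, 2.2, 2.4]))
```

Call:
drive_tool --increments "0 0 0 -10.3 80;0 0 0 -10.3 80;0 0 0 -10.3 80;0 0 0 -10.3 80;0 0 0 -10.3 80;0 0 0 -10.3 80;0 0 0 -10.3 80;0 0 0 -10.3 80;50 0 -10 0 80;50 0 -10 0 80;50 0 -10 0 80;50 0 -10 0 80;50 0 -10 0 80;30 0 -6 0 80;0 0 0 0 80"

```text
time: 24.68
position: [0.5641, 0.2813, 0.1338]
tool_rot: [-1.236, -1.162, 1.163]
ft_force: [-0.4, -0.3, -0.2]
grip_width: 0.681
```

```bash
python3 st.py .5472 .3108 .017 85.7
```

```text
24.68 [0.5641 0.2813 0.1338] yaw 86.4 F [-0.4 -0.3 -0.2] w 59.3 q [-0.91  0.36  0.51  1.63 -0.19  1.2   1.15]
(array([ 28.3, 116.9,  18.5]), np.float64(86.4), np.float64(0.6957316585998257))
```

Call:
drive_tool --increments "15 20 10 0.7 80;13.3 20 8.5 0 80;0 35 0 0 80;0 25 0 0 80;0 12 0 0 80;0 0 0 0 80;0 0 0 0 80"

```text
time: 25.55
position: [0.5505, 0.3045, 0.024]
tool_rot: [-1.248, -1.148, 1.145]
ft_force: [0.2, -0.0, -0.4]
grip_width: 0.684
```

```bash
python3 st.py .5472 .3108 .017 85.7;python3 - <<'E'
from h import *
c=snap("scene")
crop(c["img"],140,180,260,270,6.5,"l1")
E
```

```text
25.55 [0.5505 0.3045 0.024 ] yaw 85.16 F [ 0.2 -0.  -0.4] w 59.5 q [-0.92  0.47  0.47  1.73 -0.25  1.    1.12]
(array([5.9, 7. , 3.8]), np.float64(85.16), np.float64(-0.5411971322491098))
```

View pics/l1.png

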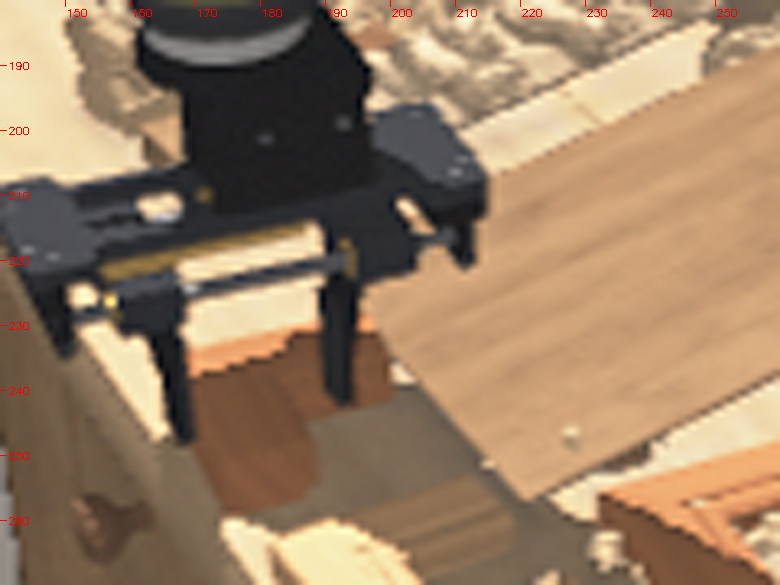

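Call:
drive_tool --increments "5.9 7 3.8 -0.5 80;0 0 0 0 80;0 0 0 0 80"

```text
time: 25.98
position: [0.5465, 0.3105, 0.0161]
tool_rot: [-1.244, -1.154, 1.154]
ft_force: [-1.2, -0.2, 0.0]
grip_width: 0.683
```

```bash
python3 st.py .5472 .3108 .017 85.7
```

```text
25.98 [0.5465 0.3105 0.0161] yaw 85.69 F [-1.2 -0.2  0. ] w 59.4 q [-0.93  0.48  0.46  1.73 -0.25  0.99  1.12]
(array([ 0.3, -0.9, -0.6]), np.float64(85.69), np.float64(-0.006769132370095576))
```

Call:
drive_tool --increments "0 -1 0 0 80;0 0 0 0 200;0 0 0 0 255;0 0 0 0 255;0 0 0 0 255;0 0 0 0 255" --squeeze 55

```text
time: 26.72
position: [0.5466, 0.3105, 0.0171]
tool_rot: [-1.244, -1.154, 1.153]
ft_force: [-0.3, 0.3, -0.3]
grip_width: 0.456
```

```bash
python3 st.py
```

```text
26.73 [0.5466 0.3105 0.0171] yaw 85.67 F [-0.3  0.3 -0.3] w 39.6 q [-0.93  0.48  0.47  1.73 -0.25  0.99  1.12]
```

Call:
drive_tool --increments "0 -8 0 0 255;0 -25 0 0 255;0 -40 0 0 255;0 -50 0 0 255;0 0 0 0 255"

```text
time: 27.35
position: [0.5496, 0.3114, 0.1453]
tool_rot: [-1.245, -1.161, 1.146]
ft_force: [1.0, 0.4, -2.5]
grip_width: 0.45
```

```bash
python3 st.py
python3 - <<'E'
from h import *
c=snap("scene","l2")
E
```

```text
27.35 [0.5496 0.3114 0.1453] yaw 85.64 F [ 1.   0.4 -2.5] w 39.2 q [-0.97  0.35  0.51  1.62 -0.18  1.21  1.07]
```

View pics/l2.png

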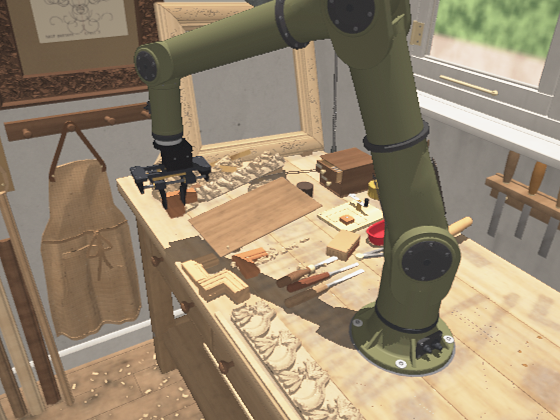

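Call:
drive_tool --increments "0 0 0 10 255;0 0 0 10 255;0 0 0 10 255;0 0 0 10 255;0 0 0 10 255;0 0 0 10 255;0 0 0 10 255;0 0 0 10.1 255;-5 0 -45 0 255;-5 0 -45 0 255;-5 0 -45 0 255;-5 0 -45 0 255;-5 0 -45 0 255;-5 0 -45 0 255;-10 0 -45 0 255;-10 0 -45 0 255;-10 0 -45 0 255;-10 0 -40 0 255;-10 0 -40 0 255;0 0 0 0 255"

```text
time: 29.9
position: [0.5114, -0.1843, 0.1389]
tool_rot: [-1.571, -0.068, 0.073]
ft_force: [0.3, 1.2, -1.7]
grip_width: 0.452
```

```bash
python3 st.py .476 -.1855 .06 5.5
```

```text
29.9 [ 0.5114 -0.1843  0.1389] yaw 5.15 F [ 0.3  1.2 -1.7] w 39.3 q [-0.59  0.23  1.01  1.85 -0.21  1.17  0.58]
(array([-35.1,  79. ,   2.1]), np.float64(5.15), np.float64(-0.3480662934424714))
```

Call:
drive_tool --increments "-18 20 1 -0.35 255;-17 25 1 0 255;0 20 0 0 255;0 8 0 0 255;0 0 0 0 255;0 0 0 0 255"

```text
time: 30.65
position: [0.4797, -0.1816, 0.0676]
tool_rot: [-1.57, -0.082, 0.081]
ft_force: [-0.1, -0.4, -1.8]
grip_width: 0.454
```

```bash
python3 st.py .476 -.1855 .06 5.5;python3 - <<'E'
from h import *
c=snap("scene");t=snap("top")
crop(c["img"],300,180,400,260,7,"m2")
crop(t["img"],330,180,420,255,8,"m1")
E
```

```text
30.65 [ 0.4797 -0.1816  0.0676] yaw 5.94 F [-0.1 -0.4 -1.8] w 39.5 q [-0.58  0.25  0.99  1.99 -0.25  1.02  0.64]
(array([-4.1,  7.6, -3.4]), np.float64(5.94), np.float64(0.4407520904811122))
```

View pics/m2.png

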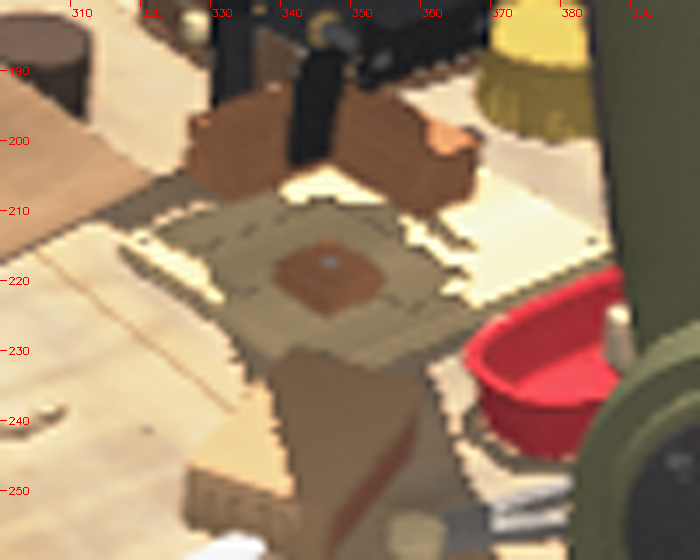

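View pics/m1.png

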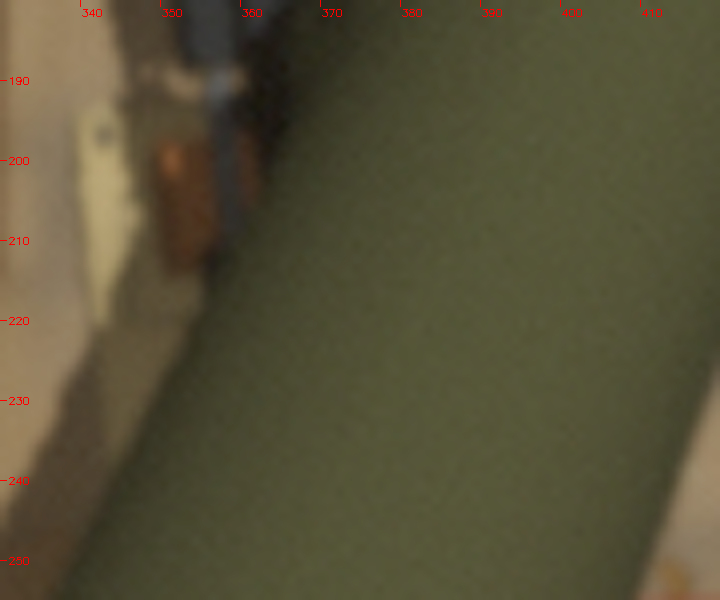

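Run:
```python
from h import *
c=snap("scene");s,T=tool();p=s["position"];y=95.9
mid=p[:2]-(at([0,0],y,(.0108,-.025)))
print(mid)
for n,b in zip("tip yo yi in xi xo".split(),LB):
    w=at(mid,y,b);print(n,(proj(c,[*w,p[2]-.017])+.5).round(1),(proj(c,[*w,p[2]+.013])+.5).round(1))
```

```text
[ 0.45588752 -0.19506762]
tip [346.1 196.3] [347.  187.9]
yo [366.8 208. ] [368.  199.3]
yi [357.5 211.8] [358.5 203. ]
in [345.8 205. ] [346.7 196.4]
xi [333.7 209.7] [334.6 200.9]
xo [324.8 204.3] [325.6 195.7]
```

Call:
drive_tool --increments "-4 0 -3.5 0.44 255;0 15 0 0 255;0 10 0 0 255;0 6 0 0 255;0 3 0 0 255;0 0 0 0 255;0 0 0 0 255"

```text
time: 31.68
position: [0.4757, -0.1856, 0.0333]
tool_rot: [-1.57, -0.076, 0.075]
ft_force: [-0.2, -0.6, -2.4]
grip_width: 0.451
```

```bash
python3 st.py .476 -.1855 .029 5.5;python3 - <<'E'
from h import *
c=snap("scene");
crop(c["img"],300,180,400,260,7,"m3")
E
```

```text
31.68 [ 0.4757 -0.1856  0.0333] yaw 5.48 F [-0.2 -0.6 -2.4] w 39.2 q [-0.53  0.31  0.96  2.02 -0.31  0.96  0.69]
(array([0.3, 4.3, 0.1]), np.float64(5.48), np.float64(-0.021544991609928843))
```

View pics/m3.png

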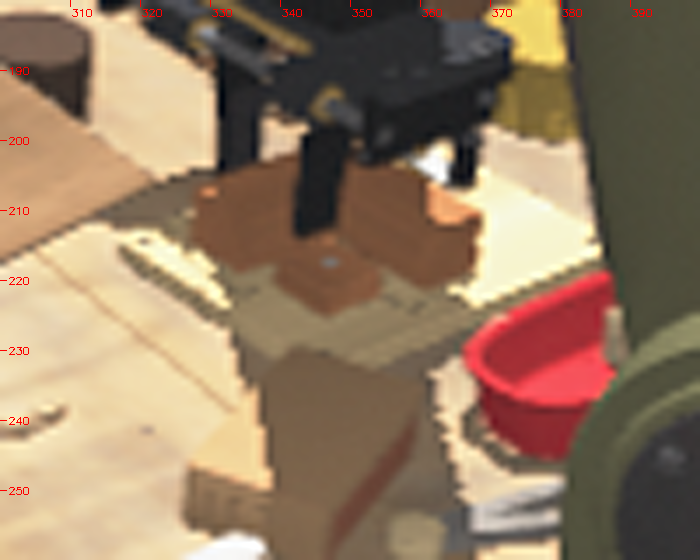

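Call:
drive_tool --increments "0 3 0 0 255;-1.5 0 0 0 255;-1.5 0 0 0 255;0 0 0 0 255;0 0 0 0 255"

```text
time: 32.35
position: [0.4725, -0.1858, 0.0301]
tool_rot: [-1.569, -0.075, 0.075]
ft_force: [0.3, -0.7, -2.5]
grip_width: 0.455
```

```bash
python3 st.py .476 -.1855 .029 5.5
```

```text
32.35 [ 0.4725 -0.1858  0.0301] yaw 5.48 F [ 0.3 -0.7 -2.5] w 39.6 q [-0.53  0.31  0.96  2.03 -0.31  0.95  0.69]
(array([ 3.5,  1.1, -0. ]), np.float64(5.48), np.float64(-0.02212812811119136))
```

Call:
drive_tool --increments "-1 0 0 0 255;0 0 0 0 255"

```text
time: 32.6
position: [0.472, -0.1859, 0.0302]
tool_rot: [-1.57, -0.076, 0.074]
ft_force: [2.3, -0.5, -2.1]
grip_width: 0.452
```

Call:
drive_tool --increments "-1 0 0 0 255;0 0 0 0 255"

```text
time: 32.85
position: [0.4719, -0.1859, 0.0304]
tool_rot: [-1.57, -0.078, 0.073]
ft_force: [5.0, 0.2, -3.8]
grip_width: 0.453
```

Call:
drive_tool --increments "-1 0 0 0 255;0 0 0 0 255"

```text
time: 33.1
position: [0.4719, -0.1858, 0.0307]
tool_rot: [-1.57, -0.079, 0.072]
ft_force: [6.7, 0.7, -5.4]
grip_width: 0.454
```

Call:
drive_tool --increments "2.5 0 0 0 255;0 0 1.5 0 255;0 0 1.5 0 255;0 0 0 0 255"

```text
time: 33.6
position: [0.4717, -0.183, 0.0301]
tool_rot: [-1.57, -0.075, 0.075]
ft_force: [2.6, -0.4, -1.7]
grip_width: 0.454
```

Call:
drive_tool --increments "0 0 1 0 255;0 0 0 0 255"

```text
time: 33.85
position: [0.4716, -0.1818, 0.0301]
tool_rot: [-1.569, -0.075, 0.075]
ft_force: [2.3, -0.5, -1.8]
grip_width: 0.454
```

Call:
drive_tool --increments "0 0 1 0 255;0 0 0 0 255"

```text
time: 34.1
position: [0.4715, -0.1808, 0.0301]
tool_rot: [-1.569, -0.075, 0.075]
ft_force: [2.6, -0.5, -1.6]
grip_width: 0.447
```

Call:
drive_tool --increments "0 0 1 0 255;0 0 0 0 255"

```text
time: 34.35
position: [0.4713, -0.1798, 0.03]
tool_rot: [-1.569, -0.075, 0.075]
ft_force: [3.4, -1.2, -2.3]
grip_width: 0.452
```

Call:
drive_tool --increments "0 0 1 0 255;0 0 0 0 255"

```text
time: 34.6
position: [0.4714, -0.1797, 0.0301]
tool_rot: [-1.571, -0.075, 0.075]
ft_force: [2.8, -4.9, -4.3]
grip_width: 0.454
```

Call:
drive_tool --increments "0 0 1 0 255;0 0 0 0 255"

```text
time: 34.85
position: [0.4713, -0.1796, 0.0301]
tool_rot: [-1.572, -0.076, 0.074]
ft_force: [3.0, -5.4, -5.0]
grip_width: 0.452
```

Call:
drive_tool --increments "0 0 -1.5 0 255;0 1 0 0 255;0 0.5 0 0 255;0 0 0 0 255"

```text
time: 35.35
position: [0.4714, -0.1797, 0.0291]
tool_rot: [-1.569, -0.075, 0.075]
ft_force: [0.6, -2.5, 5.1]
grip_width: 0.454
```

Call:
drive_tool --increments "0 0.6 0 0 255;0 0 0 0 255"

```text
time: 35.6
position: [0.4714, -0.1797, 0.0291]
tool_rot: [-1.569, -0.075, 0.075]
ft_force: [-1.9, -1.6, 11.1]
grip_width: 0.454
```

Call:
drive_tool --increments "0 -1 0 0 255;0 0 0 0 100;0 0 0 0 100;0 0 0 0 100;0 -10 0 0 100;0 -40 0 0 100;0 -50 0 0 100;0 0 60 0 100;0 0 60 0 100;0 0 60 0 100;0 0 0 0 100"

```text
time: 36.98
position: [0.4536, 0.0047, 0.1295]
tool_rot: [-1.567, -0.082, 0.082]
ft_force: [0.4, -0.6, 0.2]
grip_width: 0.609
```

```bash
python3 st.py;python3 - <<'E'
from h import *
c=snap("scene");t=snap("top","n0")
crop(c["img"],300,180,400,260,7,"n2")
crop(t["img"],330,180,420,255,8,"n1")
E
```

```text
36.98 [0.4536 0.0047 0.1295] yaw 5.97 F [ 0.4 -0.6  0.2] w 53.0 q [-0.96 -0.08  0.87  2.06  0.07  1.13 -0.01]
```

View pics/n2.png

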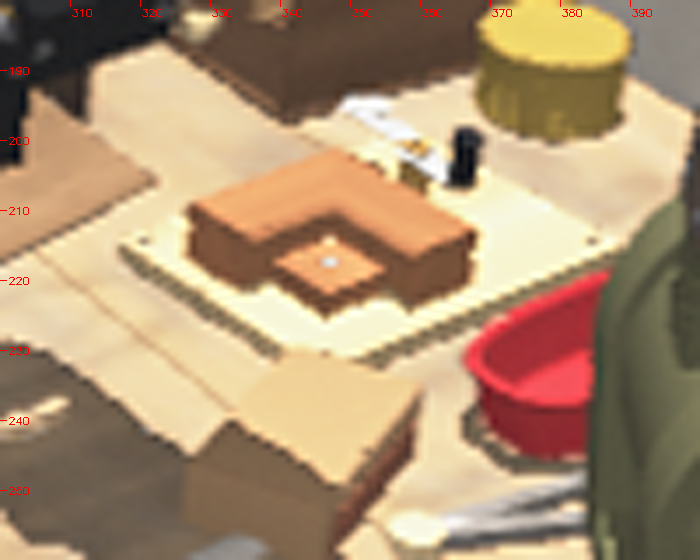

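View pics/n1.png

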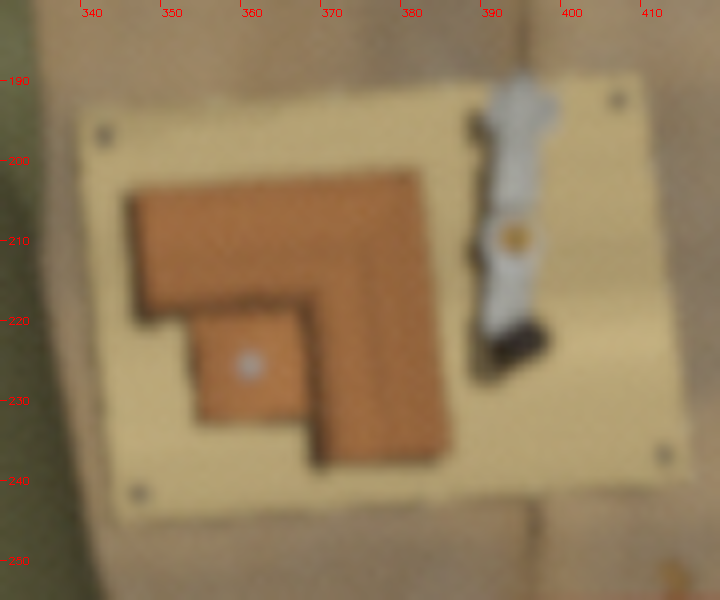

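Run:
```python
from h import *
t=snap("top");c=snap("scene")
print(Lfit(t,[(382,201.2),(386,237.3),(370,238),(368.8,217),(347.8,218.5),(346.8,203.8)],.042))
o=lambda x,y:(300+x/7,180+y/7)
print(Lfit(c,[o(338,150),o(475,233),o(405,265),o(330,210),o(262,245),o(190,205)],.042))
```

```text
(array([ 0.44643544, -0.19363372]), np.float64(94.91248003774308), array([1.6, 0.9, 0.3, 2.7, 1.1, 2.3]))
(array([ 0.43911103, -0.18985815]), np.float64(94.46603007153622), array([0.3, 3.1, 5.2, 2.1, 6.5, 1.9]))
```

```bash
python3 - <<'E'
from h import *
t=snap("top");c=snap("scene")
print(plane(t,(394.7,221.9),.066),plane(t,(393.9,209.3),.045),proj(c,[.439,-.26,.068])+.5)
E
python3 st.py .4395 -.2605 .05 0
```

```text
[ 0.43908512 -0.25810223  0.066     ] [ 0.47312617 -0.26274901  0.045     ] [366.47395818 198.54911944]
37.27 [ 0.4543 -0.0018  0.1291] yaw 5.31 F [ 0.8 -0.5  0.3] w 52.9 q [-0.95 -0.08  0.88  2.06  0.07  1.13 -0.01]
(array([ -38.7,   79.1, -256.2]), np.float64(5.31), np.float64(5.305018836515828))
```

Call:
drive_tool --increments "0 0 0 5.3 196;-2.5 0 -43 0 196;-2.5 0 -43 0 196;-2.5 0 -43 0 196;-2.5 0 -43 0 196;-2.5 0 -43 0 196;-2.3 0 -43.2 0 196;0 20 0 0 196;0 10 0 0 196;0 0 0 0 196" --squeeze 25

```text
time: 38.52
position: [0.4394, -0.2583, 0.0983]
tool_rot: [-1.571, -0.001, 0.004]
ft_force: [-1.1, -0.3, -0.5]
grip_width: 0.23
```

```bash
python3 st.py .4395 -.2605 .05 0;python3 - <<'E'
from h import *
c=snap("scene")
crop(c["img"],300,160,400,240,7,"o2")
E
```

```text
38.52 [ 0.4394 -0.2583  0.0983] yaw 0.16 F [-1.1 -0.3 -0.5] w 20.0 q [-0.55  0.23  1.15  1.97 -0.24  1.09  0.7 ]
(array([ 0.2, 48.3, -2.2]), np.float64(0.16), np.float64(0.1582292660698954))
```

View pics/o2.png

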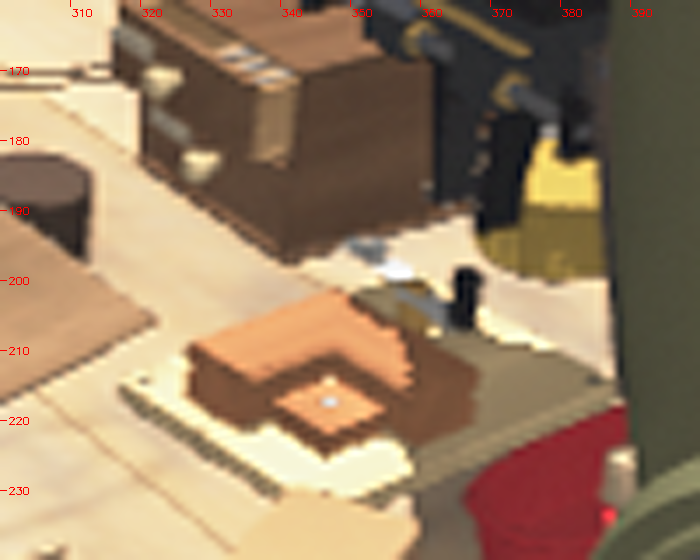

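Call:
drive_tool --increments "0 15 -1 0 196;0 15 0 0 196;0 10 0 0 196;0 8 0 0 196;0 0 0 0 230;0 0 0 0 255;0 0 0 0 255;0 0 0 0 255"

```text
time: 39.58
position: [0.4398, -0.2595, 0.0508]
tool_rot: [-1.571, -0.002, 0.003]
ft_force: [0.6, -1.5, -6.5]
grip_width: 0.151
```

```bash
python3 st.py
```

```text
39.58 [ 0.4398 -0.2595  0.0508] yaw 0.18 F [ 0.6 -1.5 -6.5] w 13.2 q [-0.47  0.32  1.09  2.01 -0.34  1.    0.78]
```

Call:
drive_tool --increments "0.4 0 -5.1 0 255;1.1 0 -5 0 255;1.9 0 -4.7 0 255;2.6 0 -4.4 0 255;3.2 0 -4 0 255;0 0 0 0 255"

```text
time: 40.33
position: [0.4445, -0.2834, 0.0505]
tool_rot: [-1.569, 0.005, 0.008]
ft_force: [-11.3, 0.2, 4.5]
grip_width: 0.145
```

Call:
drive_tool --increments "3.7 0 -3.5 0 255;4.2 0 -2.8 0 255;4.6 0 -2.2 0 255;0 0 0 0 255"

```text
time: 40.83
position: [0.454, -0.2965, 0.0506]
tool_rot: [-1.575, 0.01, 0.009]
ft_force: [-15.9, -7.8, 3.6]
grip_width: 0.154
```

Call:
drive_tool --increments "4.9 0 -1.5 0 255;4 0 -0.5 0 255;0 0 0 0 255;0 0 0 0 255"

```text
time: 41.32
position: [0.4618, -0.3022, 0.0508]
tool_rot: [-1.581, 0.011, 0.007]
ft_force: [-16.1, -14.6, -0.5]
grip_width: 0.154
```

```bash
python3 st.py;python3 - <<'E'
from h import *
c=snap("scene");t=snap("top")
crop(c["img"],300,160,400,240,7,"p2")
crop(t["img"],330,180,420,255,8,"p1")
E
```

```text
41.33 [ 0.4618 -0.3022  0.0508] yaw -0.15 F [-16.1 -14.6  -0.5] w 13.4 q [-0.34  0.43  1.03  1.91 -0.41  1.04  0.86]
```

View pics/p2.png

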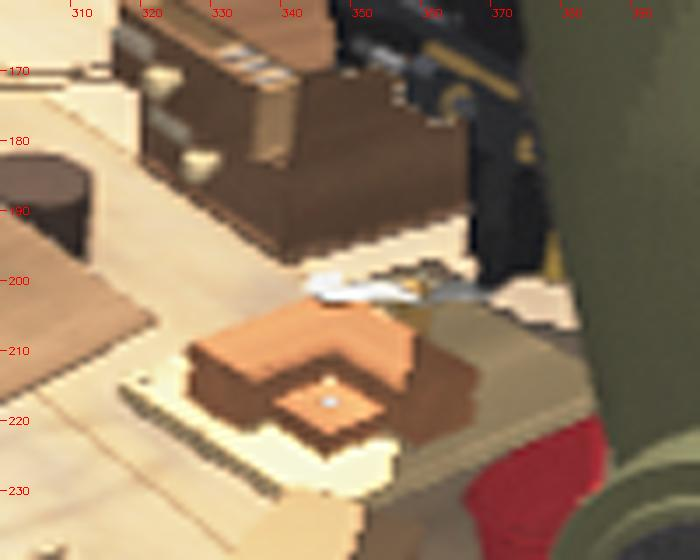

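View pics/p1.png

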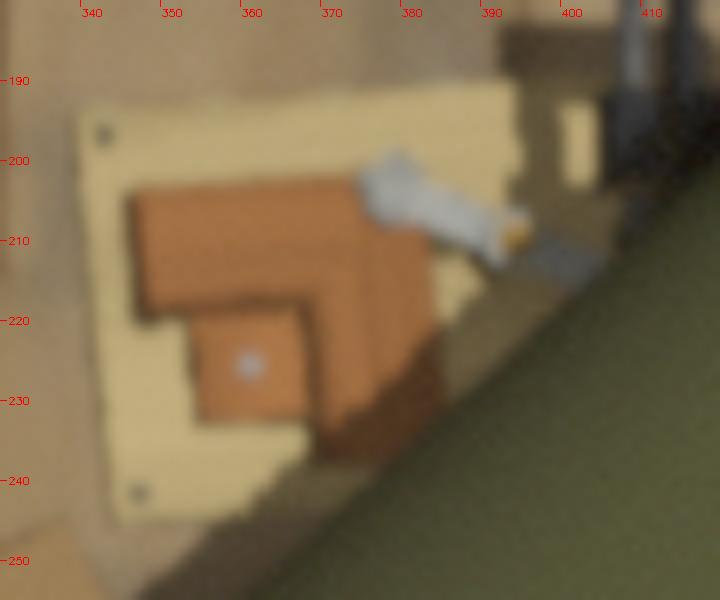

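Call:
drive_tool --increments "0 0 0 0 215;0 0 0 0 215;0 0 4 0 215;0 0 4.5 0 215;0 0 0 0 255;0 0 0 0 255;0 0 0 0 255"

```text
time: 42.3
position: [0.4691, -0.2879, 0.0518]
tool_rot: [-1.575, 0.0, 0.002]
ft_force: [-4.7, -3.3, 1.4]
grip_width: 0.145
```

```bash
python3 st.py
```

```text
42.3 [ 0.4691 -0.2879  0.0518] yaw 0.07 F [-4.7 -3.3  1.4] w 12.7 q [-0.36  0.42  1.03  1.92 -0.41  1.04  0.85]
```

Call:
drive_tool --increments "0 0 0 0 215;0 0 0 0 215;0 0 -5 0 215;0 0 0 0 255;0 0 0 0 255;0 0 0 0 255"

```text
time: 43.05
position: [0.4709, -0.2892, 0.0513]
tool_rot: [-1.57, -0.003, 0.003]
ft_force: [-3.9, 2.2, 5.3]
grip_width: 0.15
```

```bash
python3 st.py;python3 - <<'E'
from h import *
c=snap("scene");t=snap("top")
crop(c["img"],300,160,400,240,7,"p2")
crop(t["img"],330,180,420,255,8,"p1")
E
```

```text
43.05 [ 0.4709 -0.2892  0.0513] yaw 0.22 F [-3.9  2.2  5.3] w 13.1 q [-0.35  0.42  1.02  1.91 -0.42  1.04  0.86]
```

View pics/p1.png

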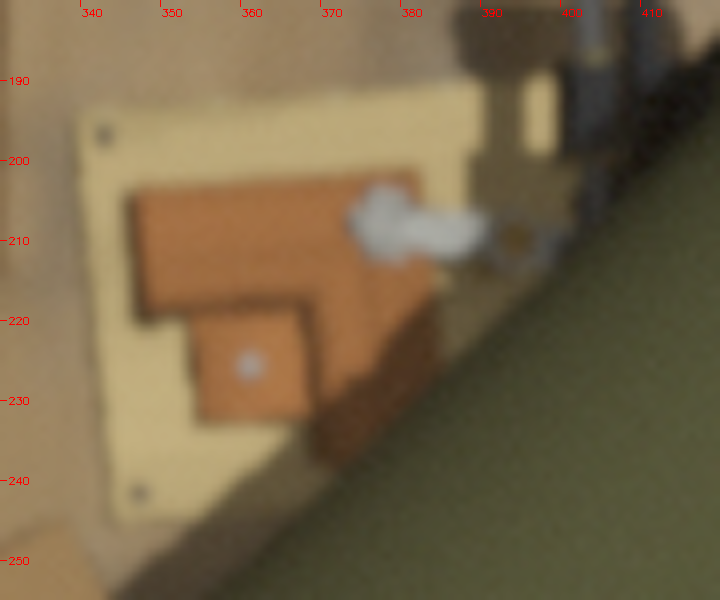

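View pics/p2.png

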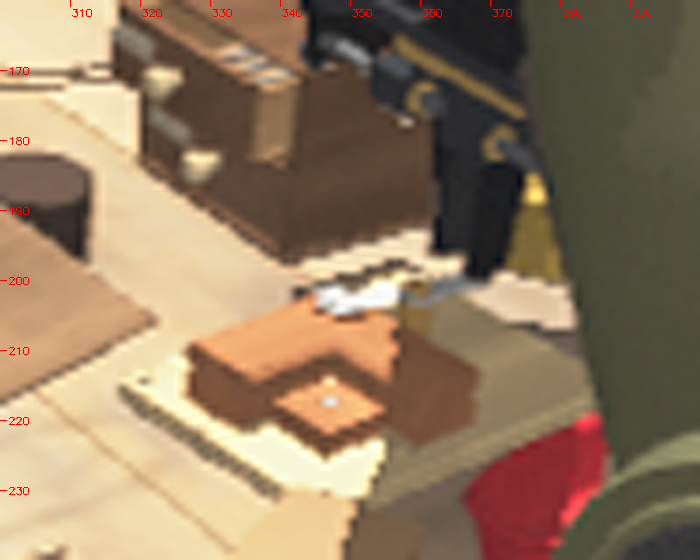

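Call:
drive_tool --increments "3 0 0 0 255;3 0 0 0 255;0 0 0 0 255"

```text
time: 43.52
position: [0.4751, -0.2899, 0.0512]
tool_rot: [-1.57, -0.0, 0.005]
ft_force: [-7.7, 3.0, 7.8]
grip_width: 0.146
```

Call:
drive_tool --increments "2 0 0 0 255;0 0 0 0 255"

```text
time: 43.78
position: [0.4768, -0.2902, 0.0512]
tool_rot: [-1.57, 0.0, 0.005]
ft_force: [-7.9, 1.9, 8.3]
grip_width: 0.148
```

Call:
drive_tool --increments "1.5 0 0 0 255;0 0 0 0 255"

```text
time: 44.02
position: [0.4773, -0.2902, 0.0512]
tool_rot: [-1.57, 0.002, 0.006]
ft_force: [-10.6, 2.1, 10.5]
grip_width: 0.148
```

Call:
drive_tool --increments "-1.5 0 0 0 255;0 0 0 0 200;0 0 0 0 200;0 0 0 0 200;0 -20 0 0 200;0 -40 0 0 200;0 -40 0 0 150;0 0 60 0 90;0 0 60 0 90;0 0 60 0 90;0 0 60 0 90;0 0 60 0 90;0 0 0 0 90"

```text
time: 45.65
position: [0.4785, 0.0164, 0.1522]
tool_rot: [-1.568, -0.011, 0.008]
ft_force: [0.0, 0.3, 0.0]
grip_width: 0.649
```

```bash
python3 st.py;python3 - <<'E'
from h import *
c=snap("scene");t=snap("top","q0")
crop(c["img"],300,180,400,260,7,"q2")
crop(t["img"],330,180,420,255,8,"q1")
E
```

```text
45.65 [0.4785 0.0164 0.1522] yaw 0.72 F [0.  0.3 0. ] w 56.4 q [-1.08 -0.04  0.99  1.98  0.03  1.18 -0.09]
```

View pics/q1.png

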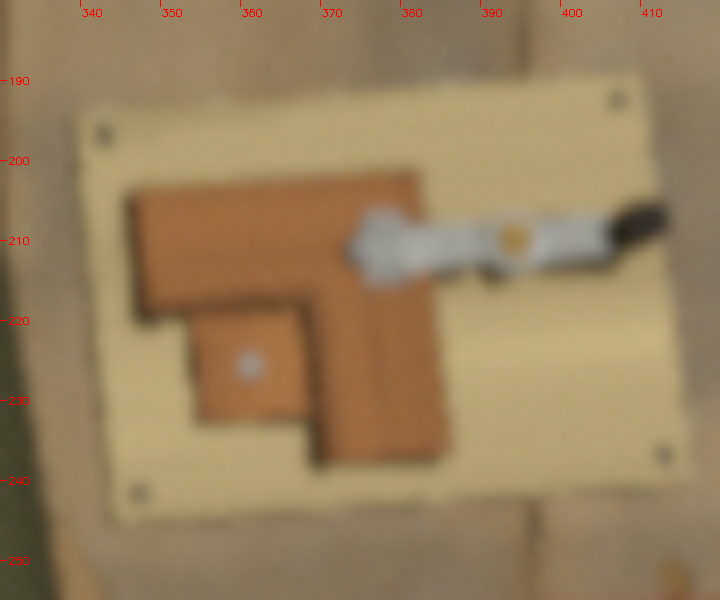

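View pics/q2.png

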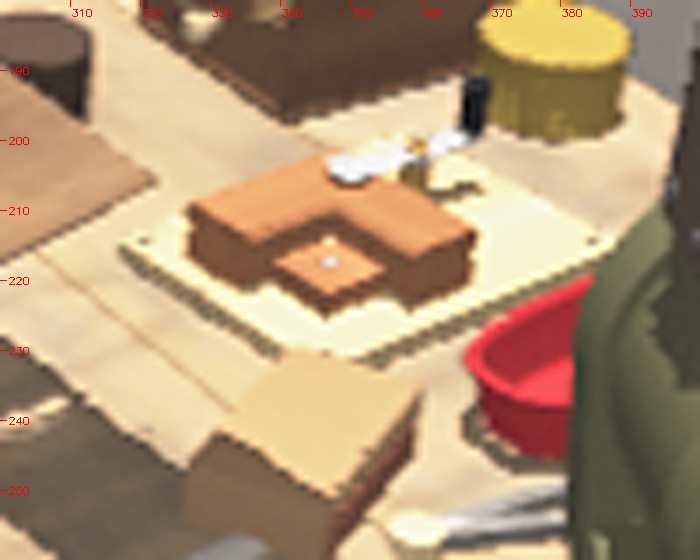

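View pics/q0.png

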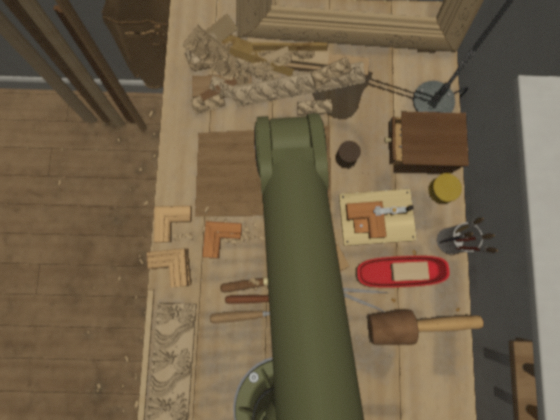

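Run:
```python
from h import *
t=snap("top")
crop(t["img"],140,200,250,295,7,"r1")
```

```text
(no output)
```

View pics/r1.png

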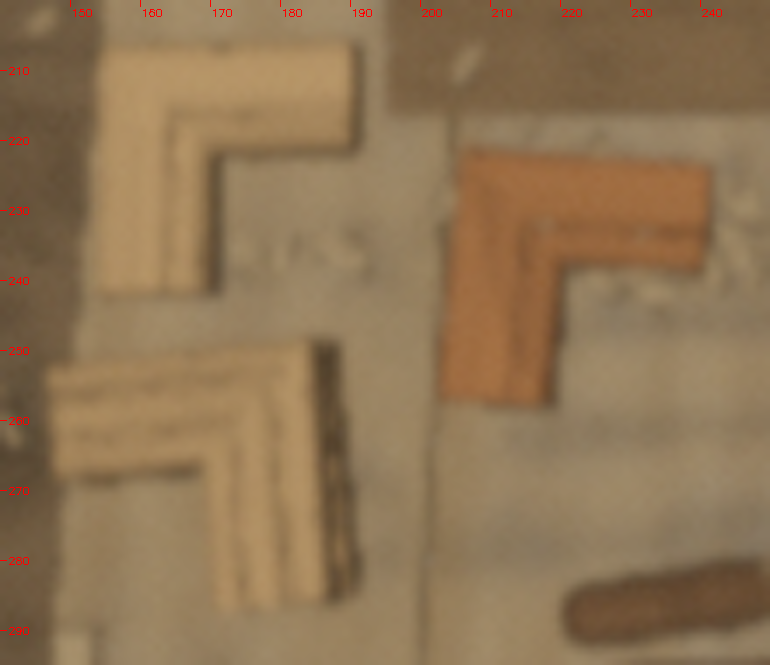

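Run:
```python
from h import *
t=snap("top")
for n,z,l in (("P",.02,[(154.3,206.7),(190.3,206),(190.3,221.5),(170,222),(169.5,241.7),(153.8,241.5)]),("M",.02,[(205.7,221.5),(241,223.7),(239.5,238.3),(219.5,237.5),(217.5,257.7),(202.7,256.5)]),("B",.04,[(184.2,249),(186,285.7),(171,286.5),(169.5,265.7),(147.7,267.7),(146.8,252.7)])):
    m,y,r=Lfit(t,l,z);print(n,m.round(4),y.round(1),r,"x-grip",at(m,y,(.010,-.025)).round(4),"y-grip",at(m,y,(-.025,.010)).round(4))
```

```text
P [0.4262 0.2862] 182.7 [1.1 1.1 0.1 0.5 0.7 2.2] x-grip [0.415  0.3107] y-grip [0.4516 0.2773]
M [0.3897 0.1612] 178.0 [2.5 2.  2.  0.9 1.5 2.6] x-grip [0.3806 0.1865] y-grip [0.4144 0.1503]
B [0.3158 0.2861] 97.4 [2.8 2.1 3.1 2.  1.8 2.4] x-grip [0.3393 0.2992] y-grip [0.3091 0.26  ]
```

Call:
drive_tool --increments "0 0 0 9.78 80;0 0 0 9.78 80;0 0 0 9.78 80;0 0 0 9.78 80;0 0 0 9.78 80;0 0 0 9.78 80;0 0 0 9.78 80;0 0 0 9.78 80;0 0 0 9.78 80;-45 0 -2 0 80;-45 0 -5 0 80;-45 0 -8 0 80;-45 0 -8 0 80;-45 0 -8 0 80;-45 0 -8 0 80;-20 0 -8 0 80;0 0 0 0 80"

```text
time: 47.98
position: [0.4201, 0.2982, 0.1509]
tool_rot: [-1.228, 1.18, -1.182]
ft_force: [0.4, 0.0, 0.2]
grip_width: 0.685
```

```bash
python3 st.py .418 .3109 .0085 -87.3
```

```text
47.98 [0.4201 0.2982 0.1509] yaw -87.8 F [0.4 0.  0.2] w 59.6 q [-1.3   0.09  0.67  1.9  -0.06  1.18 -2.15]
(array([-12.9, 142.4,  -1.6]), np.float64(-87.8), np.float64(-0.504611782025691))
```

Call:
drive_tool --increments "-12.9 0 -1.6 -0.5 80;0 45 0 0 80;0 45 0 0 80;0 30 0 0 80;0 14 0 0 80;0 0 0 0 80;0 0 0 0 80"

```text
time: 48.85
position: [0.4191, 0.3119, 0.0183]
tool_rot: [-1.228, 1.175, -1.175]
ft_force: [0.2, -0.0, -0.0]
grip_width: 0.685
```

```bash
python3 st.py .418 .3109 .0085 -87.3
```

```text
48.85 [0.4191 0.3119 0.0183] yaw -87.37 F [ 0.2 -0.  -0. ] w 59.6 q [-1.25  0.29  0.63  2.   -0.22  0.91 -2.03]
(array([ 0.9,  9.8, -1.1]), np.float64(-87.37), np.float64(-0.07104117169249946))
```

Call:
drive_tool --increments "0.9 9.8 -1.1 0 80;0 0 0 0 80;0 0 0 0 200;0 0 0 0 255;0 0 0 0 255;0 0 0 0 255;0 0 0 0 255" --squeeze 45

```text
time: 49.72
position: [0.417, 0.3105, 0.0073]
tool_rot: [-1.23, 1.175, -1.175]
ft_force: [-0.2, 0.0, 1.1]
grip_width: 0.453
```

```bash
python3 st.py
```

```text
49.73 [0.417  0.3105 0.0073] yaw -87.34 F [-0.2  0.   1.1] w 39.4 q [-1.25  0.3   0.63  2.01 -0.23  0.89 -2.02]
```

Call:
drive_tool --increments "0 -10 0 0 255;0 -45 0 0 255;0 -45 0 0 255;0 -45 0 0 255;45 0 12 -10.3 255;42 0 0 -10.3 255;0 0 0 -10.3 255;0 0 0 -10.3 255;0 0 0 -10.3 255;0 0 0 -10.3 255;0 0 0 -10.3 255;0 0 0 -10.3 255;0 0 0 -10.2 255;0 0 0 0 255"

```text
time: 51.48
position: [0.4402, 0.2247, 0.1524]
tool_rot: [-1.57, -0.07, 0.07]
ft_force: [-0.0, -0.0, -1.6]
grip_width: 0.458
```

```bash
python3 st.py .4228 -.2036 .12 5.3
python3 - <<'E'
from h import *
snap("scene","s1")
E
```

```text
51.48 [0.4402 0.2247 0.1524] yaw 5.13 F [-0.  -0.  -1.6] w 39.8 q [-1.21  0.03  0.7   1.94 -0.02  1.18 -0.41]
(array([ -55.7,   32.4, -425.1]), np.float64(5.13), np.float64(-0.16666046965153214))
```

View pics/s1.png

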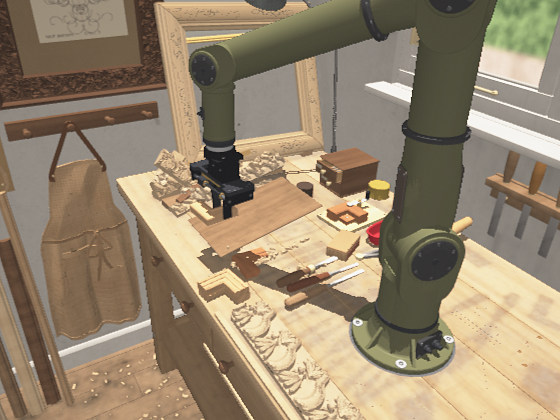

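Call:
drive_tool --increments "0 0 -47 -0.17 255;0 0 -47 0 255;0 0 -47 0 255;0 0 -47 0 255;0 0 -47 0 255;-11 0 -47 0 255;-11 0 -47 0 255;-11 0 -47 0 255;-11 0 -47 0 255;0 0 0 0 255;0 0 0 0 255"

```text
time: 52.9
position: [0.4364, -0.1998, 0.1521]
tool_rot: [-1.569, -0.073, 0.073]
ft_force: [0.3, 0.6, -1.1]
grip_width: 0.456
```

```bash
python3 st.py .4228 -.2036 .07 5.3
```

```text
52.9 [ 0.4364 -0.1998  0.1521] yaw 5.31 F [ 0.3  0.6 -1.1] w 39.7 q [-0.84 -0.06  1.2   1.98  0.06  1.18  0.43]
(array([-13.9,  82.1,  -2.6]), np.float64(5.31), np.float64(0.010249211474430808))
```

Call:
drive_tool --increments "-13.9 0 -2.6 0 255;0 25 0 0 255;0 30 0 0 255;0 18 0 0 255;0 9 0 0 255;0 0 0 0 255;0 0 0 0 255"

```text
time: 53.78
position: [0.4236, -0.204, 0.0708]
tool_rot: [-1.569, -0.076, 0.074]
ft_force: [-0.0, -0.4, -0.9]
grip_width: 0.45
```

```bash
python3 st.py .4228 -.2036 .0493 5.3;python3 - <<'E'
from h import *
c=snap("scene");t=snap("top")
crop(c["img"],300,170,400,250,7,"u2")
crop(t["img"],330,180,420,255,8,"u1")
E
```

```text
53.77 [ 0.4236 -0.204   0.0708] yaw 5.45 F [-0.  -0.4 -0.9] w 39.1 q [-0.73  0.13  1.19  2.09 -0.15  1.    0.64]
(array([-0.8, 21.5,  0.4]), np.float64(5.45), np.float64(0.15393667351693807))
```

View pics/u2.png

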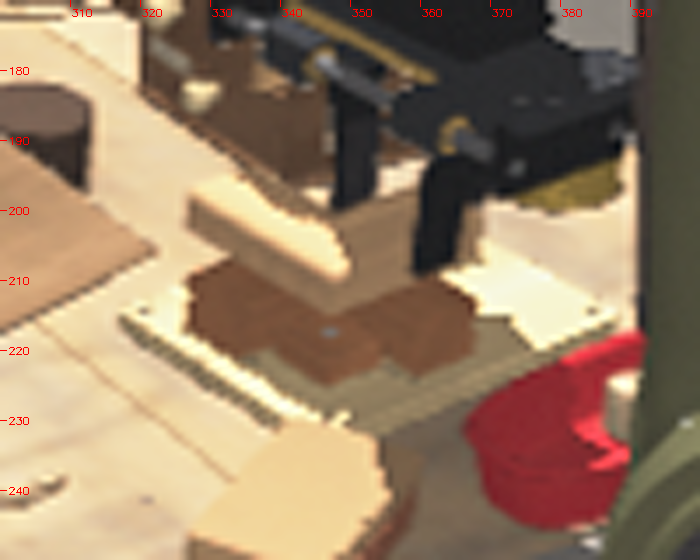

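View pics/u1.png

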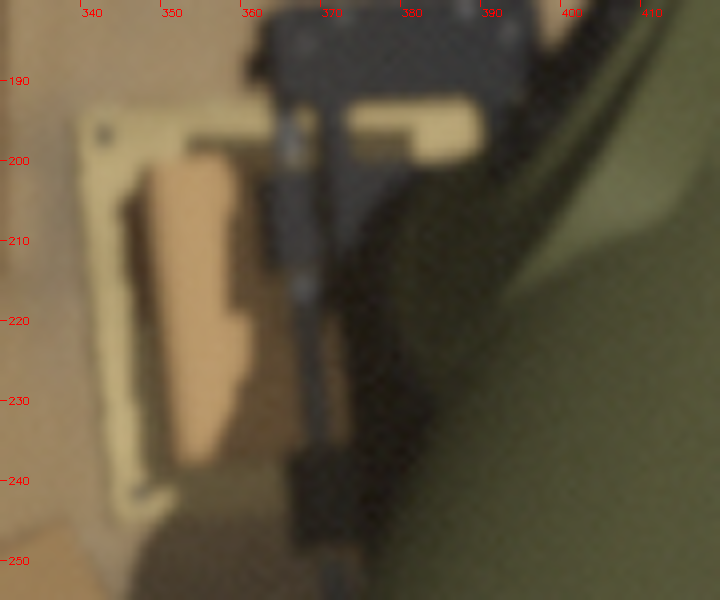

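Run:
```python
from h import *
t=snap("top");c=snap("scene");s,T=tool();p=s["position"];y=275.45
mid=p[:2]-at([0,0],y,(.008,-.025));print(mid)
for n,b in zip("tip yo yi in xi xo".split(),LB):
    w=at(mid,y,b);print(n,"top",(proj(t,[*w,p[2]+.0127])+.5).round(1),"scene top",(proj(c,[*w,p[2]+.0127])+.5).round(1),"bot",(proj(c,[*w,p[2]-.0073])+.5).round(1))
```

```text
[ 0.44749002 -0.19375387]
tip top [353.  237.5] scene top [347.7 208.4] bot [347.  214.3]
yo top [349.3 199.7] scene top [326.9 196. ] bot [326.4 201.8]
yi top [366.  198.6] scene top [336.7 192.5] bot [336.2 198.3]
in top [368.2 219.4] scene top [348.1 199.1] bot [347.5 204.9]
xi top [389.1 218. ] scene top [360.1 194.6] bot [359.3 200.4]
xo top [391.1 234.9] scene top [369.6 199.9] bot [368.8 205.7]
```

Call:
drive_tool --increments "-0.8 10 0.4 0.15 255;0 7 0 0 255;0 2 0 0 255;0 0 0 0 255;0 0 0 0 255"

```text
time: 54.6
position: [0.4221, -0.204, 0.0513]
tool_rot: [-1.57, -0.072, 0.072]
ft_force: [-0.5, -0.2, -1.6]
grip_width: 0.453
```

```bash
python3 st.py .4228 -.2036 .0493 5.3
```

```text
54.6 [ 0.4221 -0.204   0.0513] yaw 5.27 F [-0.5 -0.2 -1.6] w 39.4 q [-0.69  0.19  1.17  2.11 -0.21  0.97  0.69]
(array([0.7, 2. , 0.4]), np.float64(5.27), np.float64(-0.03251969160652379))
```

Call:
drive_tool --increments "0.6 1 0.3 0 255;0 0.7 0 0 255;0 0.7 0 0 255;0 0 0 0 255"

```text
time: 55.1
position: [0.4227, -0.2034, 0.0493]
tool_rot: [-1.569, -0.072, 0.072]
ft_force: [-2.8, 2.0, 6.2]
grip_width: 0.453
```

Call:
drive_tool --increments "0 0.5 0 0 255;0 0 0 0 255"

```text
time: 55.35
position: [0.4228, -0.2034, 0.0493]
tool_rot: [-1.568, -0.072, 0.073]
ft_force: [-4.3, 3.3, 12.8]
grip_width: 0.456
```

Call:
drive_tool --increments "0 -1 0 0 255;0 0 0 0 108;0 0 0 0 108;0 0 0 0 108;0 -8 0 0 108;0 -25 0 0 108;0 -50 0 0 100;0 -40 0 0 80;10 0 60 0 80;10 0 60 0 80;10 0 60 0 80;0 0 60 0 80;0 0 0 0 80"

```text
time: 56.98
position: [0.4298, 0.0424, 0.1726]
tool_rot: [-1.569, -0.079, 0.078]
ft_force: [-0.3, -0.1, 0.5]
grip_width: 0.683
```

```bash
python3 st.py;python3 - <<'E'
from h import *
c=snap("scene");t=snap("top")
crop(c["img"],300,170,400,250,7,"v2")
crop(t["img"],330,180,420,255,8,"v1")
E
```

```text
56.98 [0.4298 0.0424 0.1726] yaw 5.74 F [-0.3 -0.1  0.5] w 59.5 q [-0.93 -0.19  0.71  2.05  0.13  1.24 -0.18]
```

View pics/v2.png

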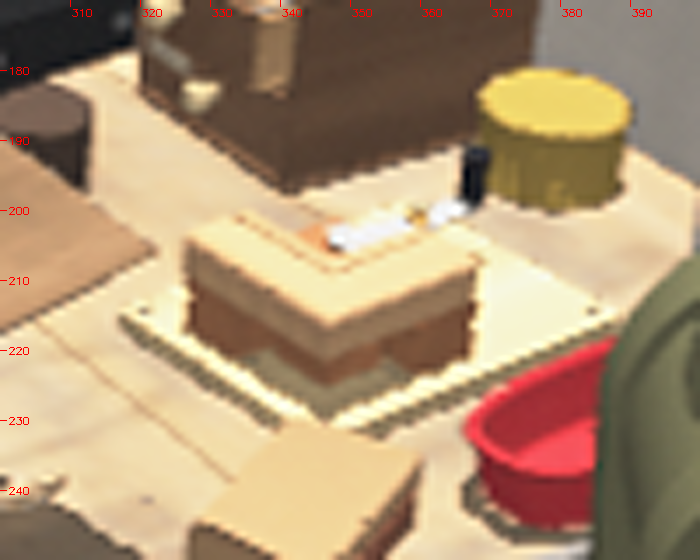

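View pics/v1.png

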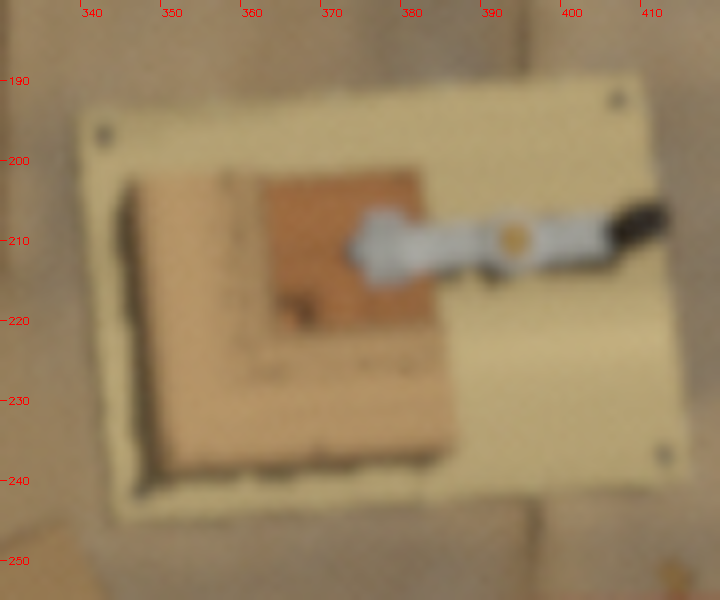

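```bash
python3 - <<'E'
from h import *
t=snap("top")
print(Lfit(t,[(351,238.7),(346.7,201.8),(363,201.5),(364.5,221.5),(384.3,220.8),(386.2,236.7)],.062))
E
python3 st.py .3393 .2992 .12 7.4
```

```text
(array([ 0.44507149, -0.19003622]), np.float64(274.61761357258433), array([3.6, 0.7, 1. , 0.4, 2.5, 1.8]))
57.12 [0.4307 0.0372 0.1726] yaw 5.21 F [ 0.4  0.1 -0. ] w 59.6 q [-0.93 -0.19  0.71  2.05  0.13  1.24 -0.18]
(array([-67.2,  52.5, 269.2]), np.float64(5.21), np.float64(-2.18677908749072))
```

Run:
```python
from h import *
t=snap("top")
for m,y,z in(((.447,-.1933),275.3,.062),((.447,-.1933),95.3,.042)):
    print([(proj(t,[*at(m,y,b),z])+.5).round(1).tolist() for b in LB])
```

```text
[[351.1, 238.4], [347.6, 201.4], [364.0, 200.4], [366.0, 220.8], [386.6, 219.5], [388.4, 236.0]]
[[382.3, 200.6], [386.3, 236.8], [370.0, 237.8], [367.9, 217.6], [347.8, 218.8], [346.2, 202.8]]
```

Run:
```python
from h import *
t=snap("top");im=np.mean([snap("top")["img"] for _ in range(5)],0)
r,g,b=im[...,0],im[...,1],im[...,2];q=b/r
for row in(205,208,211,214):
    p=q[row,352:385];print(row,p.round(2)[8:17])
for col in(370,373,380,383): print(col,q[212:228,col].round(2))
m=(.447,-.1933)
for off in((0,0),(-.0,.003)):
    mm=np.add(m,off);print([(proj(t,[*at(mm,275.3,b),.062])).round(2).tolist() for b in[(-.005,.04),(-.005,.02),(-.005,-.005),(.02,-.005),(.04,-.005)]])
```

```text
205 [0.56 0.55 0.52 0.46 0.42 0.41 0.41 0.42 0.41]
208 [0.55 0.56 0.53 0.48 0.43 0.42 0.41 0.41 0.41]
211 [0.56 0.55 0.54 0.51 0.44 0.42 0.42 0.41 0.41]
214 [0.55 0.56 0.55 0.52 0.46 0.43 0.41 0.41 0.41]
370 [0.41 0.42 0.41 0.41 0.41 0.41 0.41 0.42 0.46 0.52 0.55 0.56 0.56 0.56
 0.56 0.56]
373 [0.6  0.48 0.43 0.41 0.41 0.41 0.42 0.43 0.47 0.52 0.55 0.56 0.56 0.56
 0.56 0.56]
380 [0.95 0.92 0.83 0.66 0.49 0.42 0.42 0.44 0.5  0.54 0.56 0.56 0.56 0.56
 0.56 0.57]
383 [0.93 0.83 0.63 0.48 0.45 0.46 0.46 0.48 0.52 0.55 0.56 0.56 0.55 0.56
 0.56 0.57]
[[363.66, 201.92], [364.5, 210.05], [365.55, 220.29], [375.83, 219.63], [384.05, 219.1]]
[[362.43, 201.89], [363.26, 210.02], [364.3, 220.25], [374.59, 219.59], [382.81, 219.06]]
```

```bash
python3 st.py .4228 -.2034 .1 5.3
```

```text
57.48 [0.4305 0.0376 0.1723] yaw 5.2 F [0.1 0.2 0.7] w 59.8 q [-0.93 -0.19  0.71  2.05  0.13  1.24 -0.18]
(array([ -29.5,   72.3, -239.4]), np.float64(5.2), np.float64(-0.10020567891049836))
```

Call:
drive_tool --increments "-3 0 -45 0 108;-5 0 -45 0 108;-7 0 -45 0 108;-7 0 -45 0 108;-7.5 0 -45 0 108;0 0 -14 0 108;0 30 0 0 108;0 40 0 0 108;0 0 0 0 108;0 0 0 0 108"

```text
time: 58.72
position: [0.4235, -0.203, 0.1034]
tool_rot: [-1.57, -0.073, 0.071]
ft_force: [0.1, 0.5, 0.4]
grip_width: 0.576
```

```bash
python3 st.py .4228 -.2034 .0505 5.3
```

```text
58.73 [ 0.4235 -0.203   0.1034] yaw 5.25 F [0.1 0.5 0.4] w 50.1 q [-0.77  0.02  1.19  2.06 -0.02  1.07  0.52]
(array([-0.8, 52.9, -0.3]), np.float64(5.25), np.float64(-0.04749798631084445))
```

Call:
drive_tool --increments "-0.8 25 -0.3 0 108;0 18 0 0 108;0 8 0 0 108;0 0 0 0 108;0 1.5 0 0 108;0 0 0 0 200;0 0 0 0 255;0 0 0 0 255;0 0 0 0 255" --squeeze 30

```text
time: 59.85
position: [0.4226, -0.2028, 0.0501]
tool_rot: [-1.569, -0.073, 0.072]
ft_force: [-0.6, 1.5, 5.1]
grip_width: 0.459
```

```bash
python3 st.py
```

```text
59.85 [ 0.4226 -0.2028  0.0501] yaw 5.28 F [-0.6  1.5  5.1] w 39.9 q [-0.68  0.19  1.16  2.11 -0.21  0.97  0.69]
```

Call:
drive_tool --increments "0 -2 0 0 255;0 0 0 0 255;0 0 -3 0 255;0 0 0 0 255;0 1.5 0 0 255;0 0 0 0 255"

```text
time: 60.6
position: [0.4225, -0.2059, 0.0502]
tool_rot: [-1.57, -0.072, 0.072]
ft_force: [-0.1, -1.4, -0.4]
grip_width: 0.459
```

```bash
python3 st.py
```

```text
60.6 [ 0.4225 -0.2059  0.0502] yaw 5.27 F [-0.1 -1.4 -0.4] w 39.9 q [-0.67  0.19  1.16  2.11 -0.22  0.97  0.7 ]
```

Call:
drive_tool --increments "0.6 0.5 0 0 255;0 0 0 0 255;0 0 0 0 108;0 0 0 0 108;0 0 0 0 108;0 -8 0 0 108;0 -30 0 0 108;0 -50 0 0 100;0 -40 0 0 80;10 0 60 0 80;10 0 60 0 80;10 0 60 0 80;0 0 60 0 80;0 0 0 0 80"

```text
time: 62.35
position: [0.4303, 0.0402, 0.1781]
tool_rot: [-1.569, -0.079, 0.078]
ft_force: [-0.0, -0.8, -0.3]
grip_width: 0.687
```

```bash
python3 st.py;python3 - <<'E'
from h import *
t=snap("top");im=np.mean([snap("top")["img"] for _ in range(5)],0)
crop(t["img"],330,180,420,255,8,"w1")
q=im[...,2]/im[...,0]
def cross(v,x0,th=.485):
    for i in range(len(v)-1):
        if (v[i]-th)*(v[i+1]-th)<0: return x0+i+(v[i]-th)/(v[i]-v[i+1])
print([(r,round(cross(q[r,358:372],358),2)) for r in(205,208,210,212,214)])
print([(c,round(cross(q[217:226,c],217),2)) for c in(368,370,373,376,380)])
E
```

```text
62.35 [0.4303 0.0402 0.1781] yaw 5.74 F [-0.  -0.8 -0.3] w 59.8 q [-0.92 -0.19  0.7   2.04  0.13  1.25 -0.17]
[(205, np.float64(364.05)), (208, np.float64(364.3)), (210, np.float64(364.47)), (212, np.float64(364.71)), (214, np.float64(364.89))]
[(368, np.float64(220.43)), (370, np.float64(220.65)), (373, np.float64(220.58)), (376, np.float64(220.3)), (380, np.float64(219.97))]
```

View pics/w1.png

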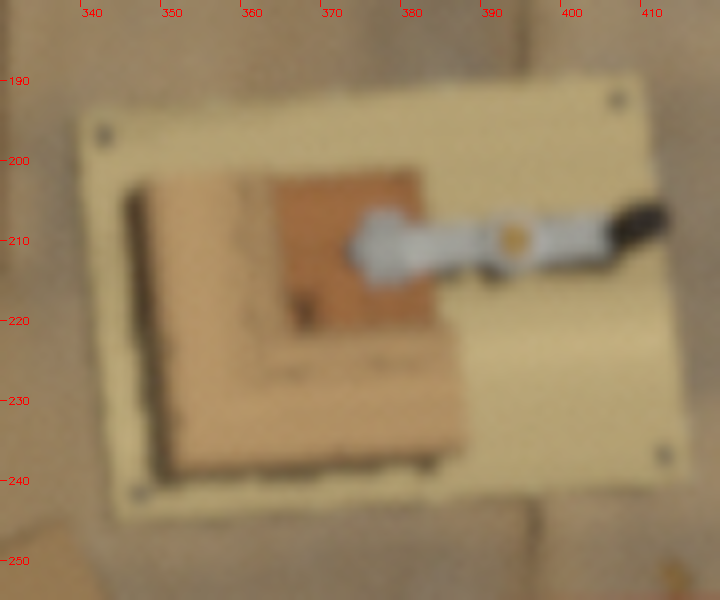

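Call:
drive_tool --increments "3 0 45 -2 80;3 0 45 0 80;0 0 45 0 80;-15 0 45 0 80;-20 0 40 0 80;-20 0 30 0 80;-20 0 10 0 80;0 0 0 0 80;0 0 0 0 80"

```text
time: 63.78
position: [0.3323, 0.2844, 0.178]
tool_rot: [-1.568, -0.099, 0.097]
ft_force: [-0.3, -0.6, -0.2]
grip_width: 0.687
```

```bash
python3 st.py .3393 .2992 .06 7.4
```

```text
63.77 [0.3323 0.2844 0.178 ] yaw 7.16 F [-0.3 -0.6 -0.2] w 59.8 q [-1.18 -0.13  0.38  2.02  0.05  1.24 -0.69]
(array([  8.7, 118. ,  13.8]), np.float64(7.16), np.float64(-0.24259890237195236))
```

Call:
drive_tool --increments "8.7 0 13.8 -0.25 80;0 40 0 0 80;0 40 0 0 80;0 30 0 0 80;0 7 0 0 80;0 0 0 0 80;0 0 0 0 80"

```text
time: 64.65
position: [0.339, 0.301, 0.0621]
tool_rot: [-1.566, -0.104, 0.102]
ft_force: [-0.2, -0.5, -0.1]
grip_width: 0.683
```

```bash
python3 st.py .3393 .2992 .025 7.4;python3 - <<'E'
from h import *
c=snap("scene")
crop(c["img"],170,220,290,310,6.5,"x1")
E
```

```text
64.65 [0.339  0.301  0.0621] yaw 7.51 F [-0.2 -0.5 -0.1] w 59.4 q [-1.17  0.05  0.4   2.12 -0.02  0.98 -0.63]
(array([-0.1, 37.1, -1.9]), np.float64(7.51), np.float64(0.11477107545606202))
```

View pics/x1.png

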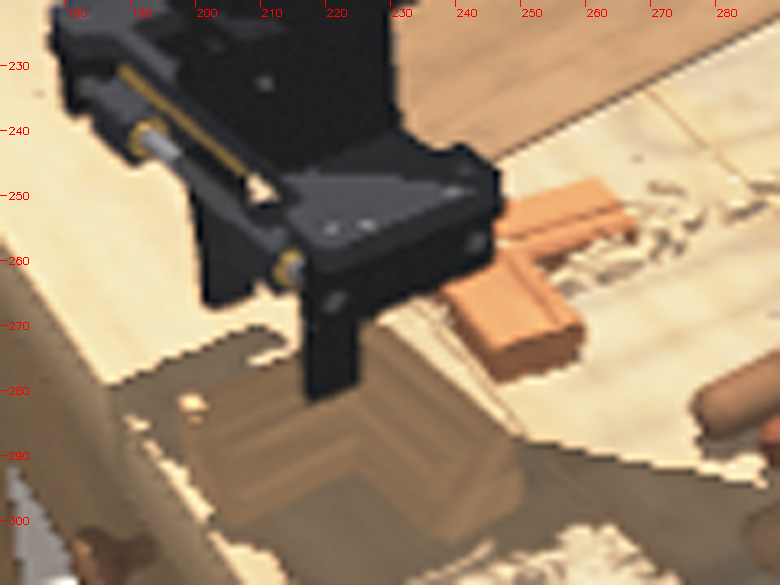

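Call:
drive_tool --increments "0 20 -1.5 0.1 80;0 12 0 0 80;0 4.5 0 0 80;0 0 0 0 80;0 0 0 0 80;0 0 0 0 200;0 0 0 0 255;0 0 0 0 255;0 0 0 0 255;0 0 0 0 255" --squeeze 40

```text
time: 65.95
position: [0.3384, 0.2987, 0.0245]
tool_rot: [-1.568, -0.102, 0.101]
ft_force: [0.9, 0.4, 1.0]
grip_width: 0.454
```

```bash
python3 st.py
```

```text
65.95 [0.3384 0.2987 0.0245] yaw 7.43 F [0.9 0.4 1. ] w 39.5 q [-1.16  0.11  0.4   2.15 -0.05  0.89 -0.6 ]
```

Call:
drive_tool --increments "0 -8 0 0 255;0 -30 0 0 255;0 -45 0 0 255;0 -45 0 0 255;0 0 0 0 255"

```text
time: 66.58
position: [0.3399, 0.3004, 0.156]
tool_rot: [-1.563, -0.105, 0.098]
ft_force: [0.3, 0.2, -1.4]
grip_width: 0.457
```

```bash
python3 st.py;python3 - <<'E'
from h import *
c=snap("scene")
crop(c["img"],170,220,290,310,6.5,"x2")
E
```

```text
66.58 [0.3399 0.3004 0.156 ] yaw 7.43 F [ 0.3  0.2 -1.4] w 39.7 q [-1.19 -0.08  0.39  2.02  0.03  1.18 -0.68]
```

View pics/x2.png

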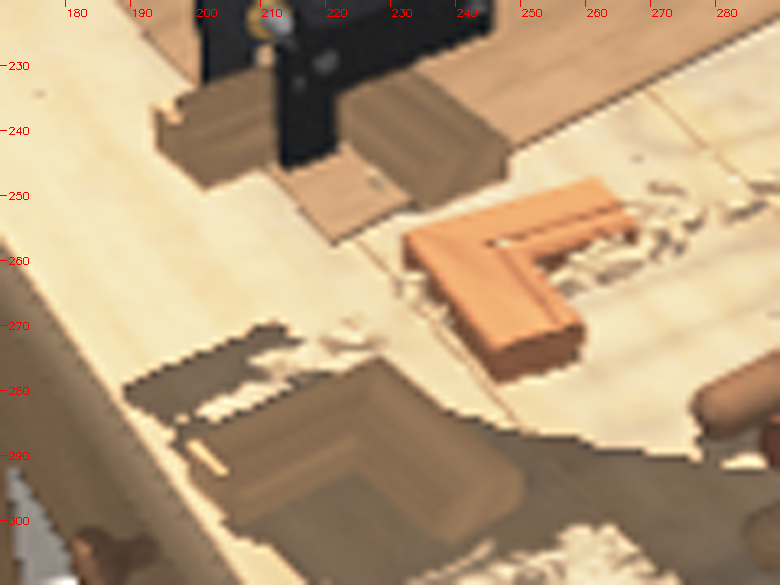

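Call:
drive_tool --increments "30 0 -45 2.1 255;30 0 -45 0 255;20 0 -45 0 255;20 0 -45 0 255;10 0 -45 0 255;5 0 -45 0 255;0 0 -45 0 255;0 0 -45 0 255;-10 0 -45 0 255;-15 0 -45 0 255;0 0 -20 0 255;0 0 0 0 255;0 0 0 0 255"

```text
time: 68.25
position: [0.4724, -0.1583, 0.1513]
tool_rot: [-1.569, -0.072, 0.076]
ft_force: [-0.3, -0.5, -1.9]
grip_width: 0.458
```

```bash
python3 st.py .4712 -.1821 .0665 5.3
```

```text
68.25 [ 0.4724 -0.1583  0.1513] yaw 5.4 F [-0.3 -0.5 -1.9] w 39.8 q [-0.66  0.05  0.96  1.94 -0.04  1.18  0.41]
(array([ -3.2,  84.8, -23.7]), np.float64(5.4), np.float64(0.10395677875338549))
```

Call:
drive_tool --increments "-3.2 0 -23.7 0.1 255;0 30 0 0 255;0 25 0 0 255;0 15 0 0 255;0 8 0 0 255;0 0 0 0 255;0 0 0 0 255"

```text
time: 69.12
position: [0.4726, -0.1838, 0.075]
tool_rot: [-1.57, -0.073, 0.071]
ft_force: [-0.3, 0.1, -0.4]
grip_width: 0.457
```

```bash
python3 st.py .4712 -.1821 .0665 5.3
python3 - <<'E'
from h import *
c=snap("scene");t=snap("top")
crop(c["img"],300,170,400,250,7,"y2")
crop(t["img"],330,180,420,255,8,"y1")
E
```

```text
69.12 [ 0.4726 -0.1838  0.075 ] yaw 5.24 F [-0.3  0.1 -0.4] w 39.7 q [-0.56  0.21  0.97  2.   -0.21  1.03  0.6 ]
(array([-1.3,  8.5,  1.8]), np.float64(5.24), np.float64(-0.05996547908293337))
```

View pics/y2.png

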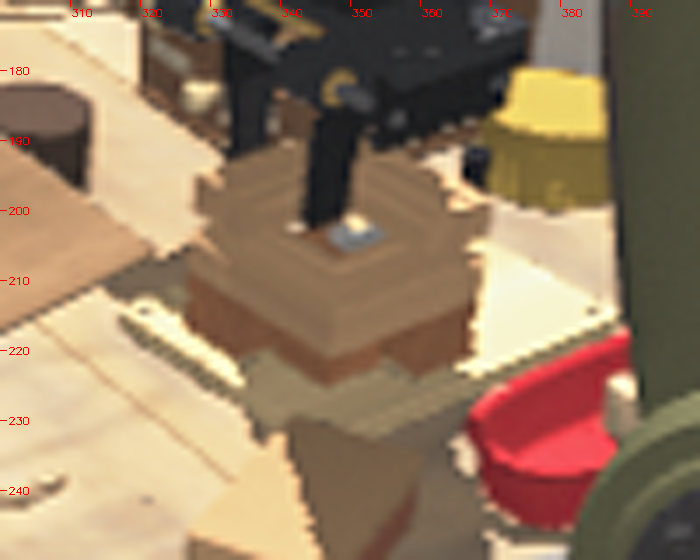

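View pics/y1.png

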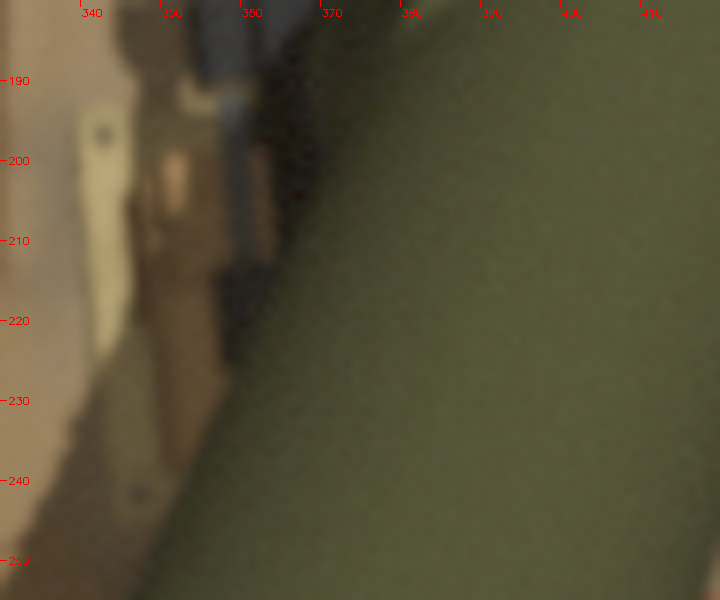

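Call:
drive_tool --increments "-1.3 4 1.8 0 255;0 2 0 0 255;0 1 0 0 255;0 0 0 0 255;0 0 0 0 255"

```text
time: 69.85
position: [0.4705, -0.1821, 0.0673]
tool_rot: [-1.57, -0.072, 0.071]
ft_force: [0.4, 0.3, -1.8]
grip_width: 0.453
```

```bash
python3 st.py .4712 -.1821 .0665 5.3
```

```text
69.85 [ 0.4705 -0.1821  0.0673] yaw 5.22 F [ 0.4  0.3 -1.8] w 39.4 q [-0.56  0.22  0.97  2.01 -0.21  1.01  0.6 ]
(array([ 0.7,  0.8, -0.1]), np.float64(5.22), np.float64(-0.07730791384463487))
```

Call:
drive_tool --increments "0.6 0.7 0 0 255;0 0.5 0 0 255;0 0 0 0 255"

```text
time: 70.22
position: [0.4712, -0.182, 0.0665]
tool_rot: [-1.569, -0.072, 0.071]
ft_force: [-1.3, 0.4, 5.6]
grip_width: 0.455
```

Call:
drive_tool --increments "0 0.5 0 0 255;0 0 0 0 255"

```text
time: 70.47
position: [0.4713, -0.182, 0.0665]
tool_rot: [-1.569, -0.072, 0.071]
ft_force: [-3.7, 1.5, 10.1]
grip_width: 0.457
```

Call:
drive_tool --increments "0 -1 0 0 255;0 0 0 0 108;0 0 0 0 108;0 0 0 0 108;0 -8 0 0 108;0 -25 0 0 108;0 -50 0 0 100;0 -20 0 0 80;0 0 60 0 80;0 0 60 0 80;0 0 60 0 80;0 0 50 0 80;0 0 0 0 80"

```text
time: 72.1
position: [0.4496, 0.051, 0.17]
tool_rot: [-1.569, -0.078, 0.077]
ft_force: [-0.0, -1.6, 0.1]
grip_width: 0.689
```

```bash
python3 st.py;python3 - <<'E'
from h import *
t=snap("top");c=snap("scene")
crop(t["img"],330,180,420,255,8,"z1")
crop(c["img"],300,170,400,250,7,"z2")
im=np.mean([snap("top")["img"] for _ in range(5)],0);np.save("avg2.npy",im)
m=(.4472,-.194)
for y,z in((95.3,.082),(275.3,.062)): print([(proj(t,[*at(m,y,b),z])+.5).round(1).tolist() for b in LB])
E
```

```text
72.1 [0.4496 0.051  0.17  ] yaw 5.65 F [-0.  -1.6  0.1] w 59.9 q [-0.92 -0.12  0.71  2.01  0.08  1.22 -0.14]
[[386.8, 197.5], [391.0, 235.1], [374.1, 236.2], [371.9, 215.2], [350.9, 216.5], [349.3, 199.9]]
[[351.4, 238.4], [347.9, 201.4], [364.2, 200.3], [366.3, 220.7], [386.9, 219.4], [388.7, 235.9]]
```

View pics/z1.png

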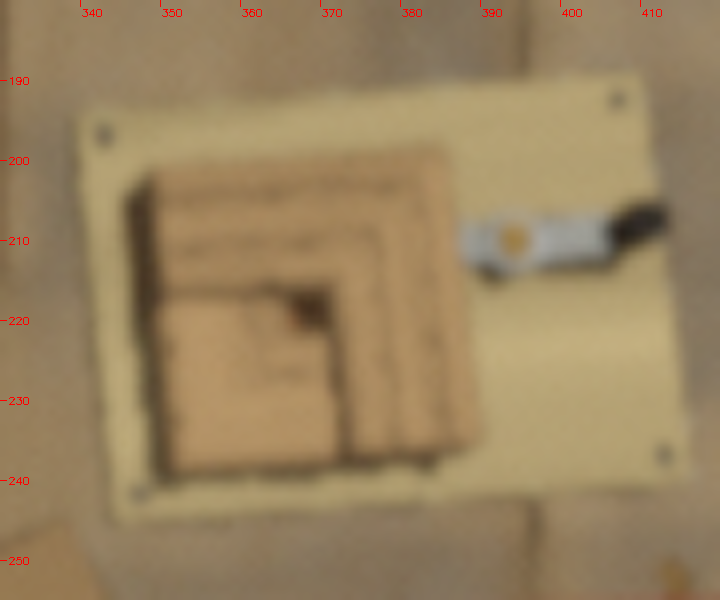

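View pics/z2.png

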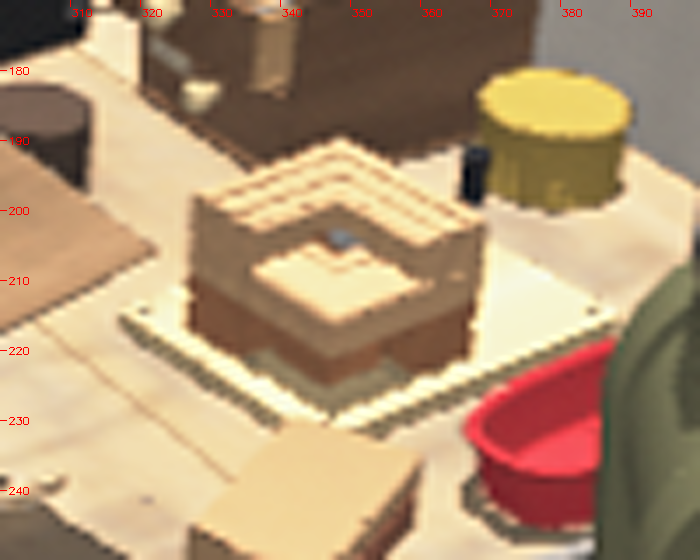

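Run:
```python
from h import *
t=snap("top");im=np.mean([snap("top")["img"] for _ in range(4)],0).astype(np.float32)
x0,y0,x1,y1,f=195,212,255,270,10
s=cv2.resize(im[y0:y1,x0:x1],None,fx=f,fy=f,interpolation=cv2.INTER_CUBIC);q=s[...,2]/s[...,0]
print(q[150:160:5,100],q[300,300],q[300,600-50])
m=(q<.52).astype(np.uint8)*255
m=cv2.morphologyEx(m,cv2.MORPH_CLOSE,np.ones((21,21)));m=cv2.morphologyEx(m,cv2.MORPH_OPEN,np.ones((41,41)))
cs,_=cv2.findContours(m,0,2);k=max(cs,key=cv2.contourArea);a=cv2.approxPolyDP(k,25,True)[:,0]
v=(a+.5)/f+[x0,y0];print(v.round(1).tolist())
cv2.imwrite("pics/mask.png",m)
cv2.imwrite("pics/M.png",s[:,:,::-1])
```

```text
[0.54309916 0.5481331 ] 0.6598082 0.65098375
[[241.6, 223.6], [206.2, 221.6], [203.0, 257.0], [218.4, 257.4], [220.6, 238.8], [240.0, 238.6]][ WARN:0@5.995] global loadsave.cpp:1063 imwrite_ Unsupported depth image for selected encoder is fallbacked to CV_8U.
```

View pics/mask.png

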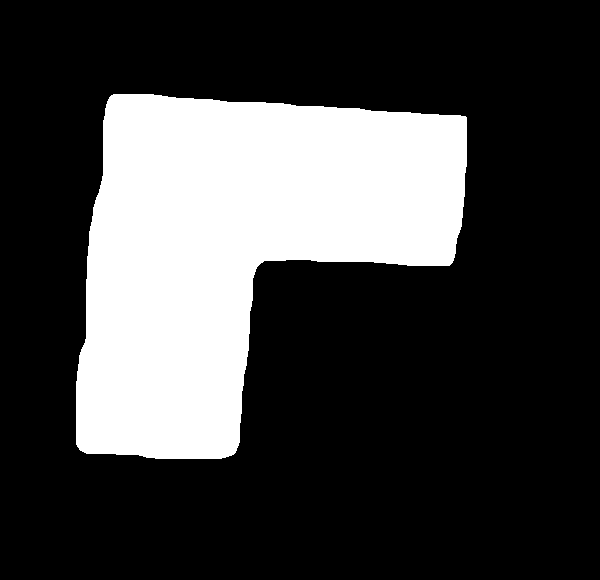

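View pics/M.png

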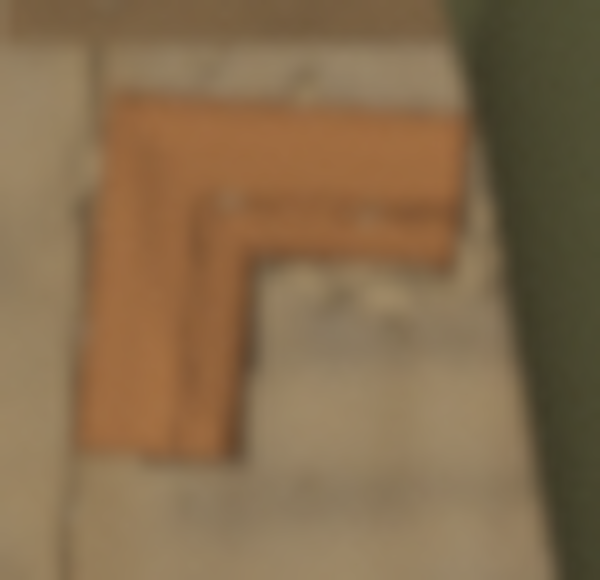

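```bash
python3 - <<'E'
from h import *
t=snap("top")
m,y,r=Lfit(t,[(205.9,221.4),(241.6,223.6),(240.0,238.5),(220,238),(218.6,257.7),(202.7,257.2)],.02);print(m,y,r,at(m,y,(.006,-.025)))
E
python3 st.py
```

```text
[0.38927627 0.15994808] 178.34883476255305 [1.5 1.5 1.7 0.7 1.3 0.9] [0.38399912 0.18511058]
72.75 [0.4501 0.0469 0.1696] yaw 5.2 F [-0.8  0.3 -0.3] w 59.8 q [-0.91 -0.12  0.71  2.01  0.08  1.22 -0.14]
```

Call:
drive_tool --increments "0 0 0 9.7 80;0 0 0 9.7 80;0 0 0 9.7 80;0 0 0 9.7 80;0 0 0 9.7 80;0 0 0 9.7 80;0 0 0 9.7 80;0 0 0 9.7 80;0 0 0 9.7 80;0 0 0 9.6 80;-40 10 0 0 80;-40 10 -10 0 80;-40 10 -20 0 80;-18 10 -30 0 80;0 0 0 0 80;0 0 0 0 80"

```text
time: 74.75
position: [0.3948, 0.1864, 0.1298]
tool_rot: [-1.194, 1.23, -1.231]
ft_force: [0.4, -0.5, 0.3]
grip_width: 0.685
```

```bash
python3 st.py .382 .1853 .06 -91.7
```

```text
74.75 [0.3948 0.1864 0.1298] yaw -91.7 F [ 0.4 -0.5  0.3] w 59.6 q [-0.94 -0.09  0.42  2.08  0.04  1.13 -2.14]
(array([  1.5,  69.8, -12.9]), np.float64(-91.7), np.float64(0.00437034336910358))
```

Call:
drive_tool --increments "1.5 30 -6 0 80;0 30 -6.9 0 80;0 9 0 0 80;0 0 0 0 80;0 0 0 0 80"

```text
time: 75.38
position: [0.3827, 0.186, 0.0618]
tool_rot: [-1.192, 1.23, -1.231]
ft_force: [-0.0, 0.3, -0.2]
grip_width: 0.689
```

```bash
python3 st.py .382 .1853 .0055 -91.7;python3 - <<'E'
from h import *
c=snap("scene")
crop(c["img"],190,200,310,290,6.5,"aa1")
E
```

```text
75.38 [0.3827 0.186  0.0618] yaw -91.72 F [-0.   0.3 -0.2] w 59.9 q [-0.94 -0.02  0.43  2.18  0.01  0.98 -2.12]
(array([ 0.8, 56.3, -0.8]), np.float64(-91.72), np.float64(-0.015066621233756905))
```

View pics/aa1.png

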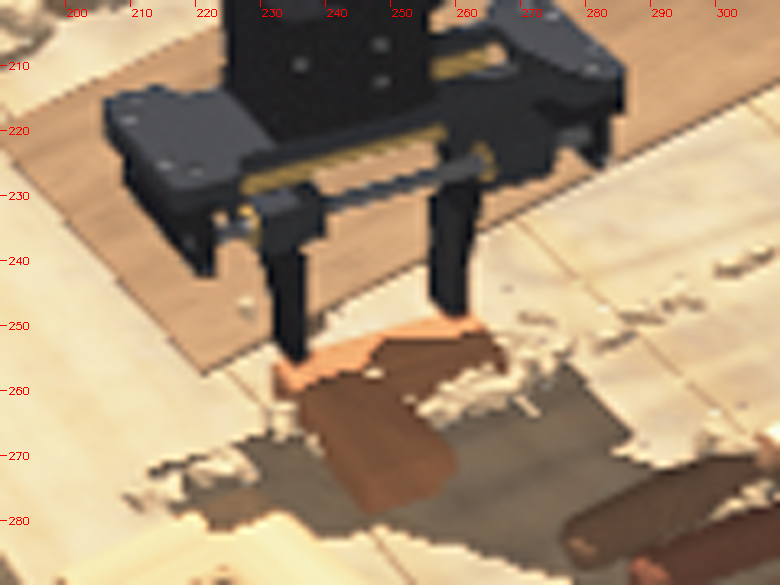

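Call:
drive_tool --increments "0.8 20 -0.8 0 80;0 20 0 0 80;0 11 0 0 80;0 4 0 0 80;0 0 0 0 80;0 0 0 0 80"

```text
time: 76.18
position: [0.3809, 0.1852, 0.0062]
tool_rot: [-1.194, 1.23, -1.23]
ft_force: [0.9, 0.4, 0.1]
grip_width: 0.683
```

```bash
python3 st.py .382 .1853 .0055 -91.7
```

```text
76.17 [0.3809 0.1852 0.0062] yaw -91.67 F [0.9 0.4 0.1] w 59.4 q [-0.93  0.08  0.43  2.23 -0.04  0.84 -2.07]
(array([-0.1,  0.7,  1.1]), np.float64(-91.67), np.float64(0.03294956319443543))
```

Call:
drive_tool --increments "0 0 0 0 200;0 0 0 0 255;0 0 0 0 255;0 0 0 0 255;0 0 0 0 255;0 -8 0 0 255;0 -30 0 0 255;0 -45 5 0 255;0 -40 15 0 255;0 0 20 0 255;0 0 20 0 255;0 0 0 0 255" --squeeze 40

```text
time: 77.68
position: [0.4412, 0.1826, 0.1288]
tool_rot: [-1.194, 1.231, -1.233]
ft_force: [-0.4, -0.2, -1.2]
grip_width: 0.455
```

```bash
python3 st.py;python3 - <<'E'
from h import *
c=snap("scene")
crop(c["img"],190,170,310,260,6.5,"aa2")
E
```

```text
77.67 [0.4412 0.1826 0.1288] yaw -91.77 F [-0.4 -0.2 -1.2] w 39.6 q [-0.92  0.01  0.48  2.   -0.01  1.13 -2.04]
```

View pics/aa2.png

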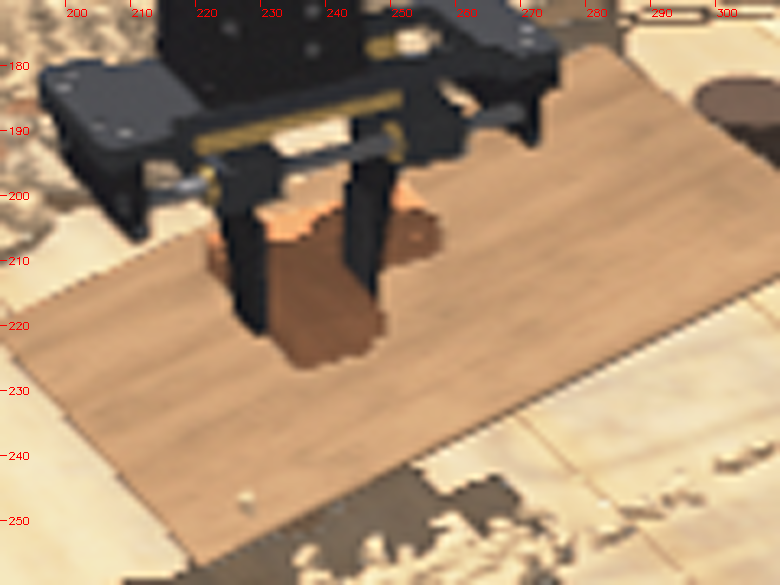

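Call:
drive_tool --increments "0 -15 15 -9.7 255;0 -10 0 -9.7 255;0 0 0 -9.7 255;0 0 0 -9.7 255;0 0 0 -9.7 255;0 0 0 -9.7 255;0 0 0 -9.7 255;0 0 0 -9.7 255;0 0 0 -9.7 255;0 0 0 -9.7 255;0 0 -45 0 255;0 0 -45 0 255;0 0 -45 0 255;0 0 -45 0 255;0 0 0 0 255"

```text
time: 79.6
position: [0.4711, -0.0001, 0.1535]
tool_rot: [-1.57, -0.068, 0.069]
ft_force: [-0.8, 0.4, -0.1]
grip_width: 0.453
```

```bash
python3 st.py .4233 -.2073 .12 5.3
```

```text
79.6 [ 4.711e-01 -1.000e-04  1.535e-01] yaw 4.97 F [-0.8  0.4 -0.1] w 39.4 q [-0.71 -0.04  0.65  1.99  0.02  1.18  0.02]
(array([ -65.6,   33.6, -202.3]), np.float64(4.97), np.float64(-0.3313281707429212))
```

Call:
drive_tool --increments "-5 0 -45 -0.33 255;-15 0 -45 0 255;-20 0 -45 0 255;-15 0 -45 0 255;-10.6 0 -22.3 0 255;0 20 0 0 255;0 10 0 0 255;0 0 0 0 255;0 0 0 0 255"

```text
time: 80.72
position: [0.4269, -0.2038, 0.1239]
tool_rot: [-1.569, -0.079, 0.078]
ft_force: [0.2, -0.2, -1.4]
grip_width: 0.457
```

```bash
python3 st.py .4233 -.2073 .0882 5.3;python3 - <<'E'
from h import *
c=snap("scene");t=snap("top")
crop(c["img"],300,160,400,240,7,"ab2")
crop(t["img"],330,180,420,255,8,"ab1")
E
```

```text
80.72 [ 0.4269 -0.2038  0.1239] yaw 5.73 F [ 0.2 -0.2 -1.4] w 39.7 q [-0.5  -0.    0.9   2.03  0.    1.12  0.5 ]
(array([-4. , 35.7, -3.2]), np.float64(5.73), np.float64(0.4276614301624022))
```

View pics/ab2.png

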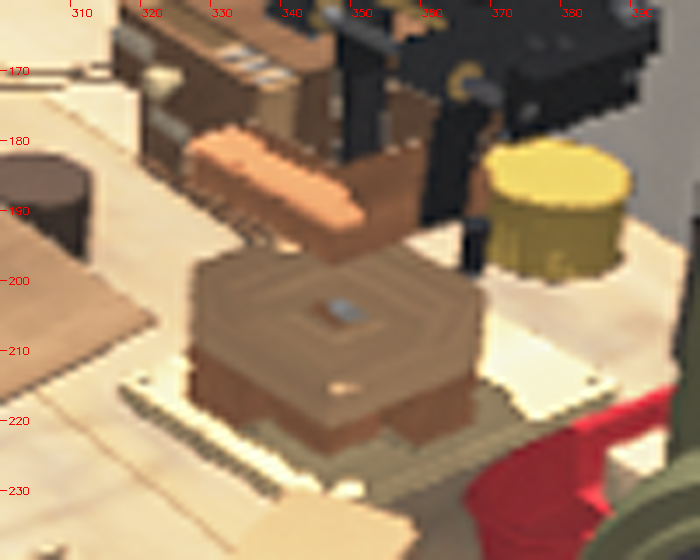

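View pics/ab1.png

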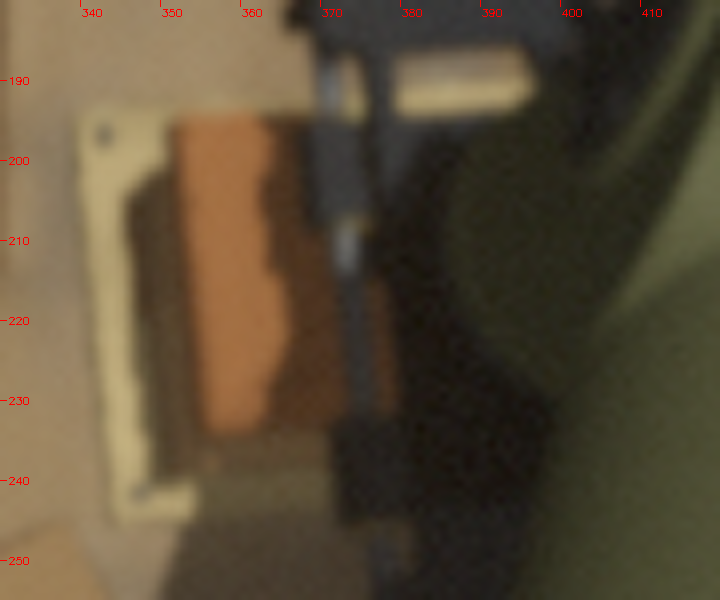

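Run:
```python
from h import *
t=snap("top");s,T=tool();p=s["position"];y=275.73
for bx in(.0092,.011):
    mid=p[:2]-at([0,0],y,(bx,-.025))
    print(bx,[(proj(t,[*at(mid,y,b),p[2]+.0138])+.5).round(1).tolist() for b in LB[:2]])
im=np.mean([snap("top")["img"] for _ in range(4)],0);q=im[...,2]/im[...,0]
for r in(205,212,219,226): print(r,q[r,346:362].round(2))
print(im[212,346:362].round(0)[:,0])
```

```text
0.0092 [[357.0, 233.8], [352.8, 194.0]]
0.011 [[356.2, 233.8], [352.0, 194.1]]
205 [0.55 0.54 0.53 0.53 0.5  0.49 0.42 0.39 0.4  0.41 0.41 0.41 0.42 0.41
 0.4  0.4 ]
212 [0.56 0.51 0.52 0.52 0.53 0.51 0.46 0.41 0.4  0.4  0.41 0.41 0.41 0.41
 0.41 0.41]
219 [0.6  0.56 0.54 0.54 0.54 0.52 0.51 0.43 0.4  0.4  0.41 0.41 0.41 0.41
 0.41 0.41]
226 [0.63 0.6  0.59 0.56 0.52 0.53 0.52 0.48 0.42 0.4  0.4  0.41 0.4  0.41
 0.41 0.42]
[112.  77.  72.  75.  80.  83.  84. 106. 135. 153. 162. 164. 164. 163.
 162. 159.]
```

Call:
drive_tool --increments "-4 10 -3.2 0.43 255;0 10 0 0 255;0 8 0 0 255;0 0 0 0 255;0 0 0 0 255"

```text
time: 81.7
position: [0.423, -0.208, 0.0956]
tool_rot: [-1.57, -0.072, 0.072]
ft_force: [0.1, -0.3, -1.3]
grip_width: 0.455
```

```bash
python3 st.py .4233 -.2073 .0882 5.3
```

```text
81.7 [ 0.423  -0.208   0.0956] yaw 5.23 F [ 0.1 -0.3 -1.3] w 39.6 q [-0.49  0.04  0.92  2.06 -0.04  1.06  0.54]
(array([0.4, 7.4, 0.6]), np.float64(5.23), np.float64(-0.07316929548385076))
```

Call:
drive_tool --increments "0.4 3.5 0.6 0 255;0 2.5 0 0 255;0 1 0 0 255;0 0 0 0 255;0 0 0 0 255"

```text
time: 82.32
position: [0.4232, -0.2073, 0.0886]
tool_rot: [-1.57, -0.072, 0.071]
ft_force: [0.5, -0.1, -0.6]
grip_width: 0.456
```

Call:
drive_tool --increments "0 0.6 0 0 255;0 0.4 0 0 255;0 0 0 0 255"

```text
time: 82.7
position: [0.4232, -0.2073, 0.0878]
tool_rot: [-1.569, -0.072, 0.072]
ft_force: [-0.1, -0.5, 2.5]
grip_width: 0.457
```

Contact. A little more, then release and view.

Call:
drive_tool --increments "0 0.4 0 0 255;0 0 0 0 255;0 -0.6 0 0 108;0 0 0 0 108;0 0 0 0 108;0 -8 0 0 108;0 -25 0 0 108;0 -40 0 0 100;0 0 0 0 80;10 0 60 0 80;10 0 60 0 80;10 0 60 0 80;0 0 60 0 80;0 0 0 0 80"

```text
time: 84.45
position: [0.43, 0.0389, 0.1599]
tool_rot: [-1.569, -0.077, 0.08]
ft_force: [0.3, -1.0, 0.3]
grip_width: 0.684
```

```bash
python3 st.py;python3 - <<'E'
from h import *
t=snap("top");c=snap("scene")
crop(t["img"],330,180,420,255,8,"ac1")
crop(c["img"],300,160,400,240,7,"ac2")
m=(.4472,-.194)
for y,z in((275.3,.102),): print([(proj(t,[*at(m,y,b),z])+.5).round(1).tolist() for b in LB])
crop(t["img"],140,230,230,295,7,"ac3")
E
```

```text
84.45 [0.43   0.0389 0.1599] yaw 5.73 F [ 0.3 -1.   0.3] w 59.5 q [-0.73 -0.14  0.54  2.06  0.08  1.21 -0.12]
[[354.5, 236.8], [350.8, 198.4], [367.8, 197.3], [370.0, 218.5], [391.4, 217.1], [393.3, 234.3]]
```

View pics/ac1.png

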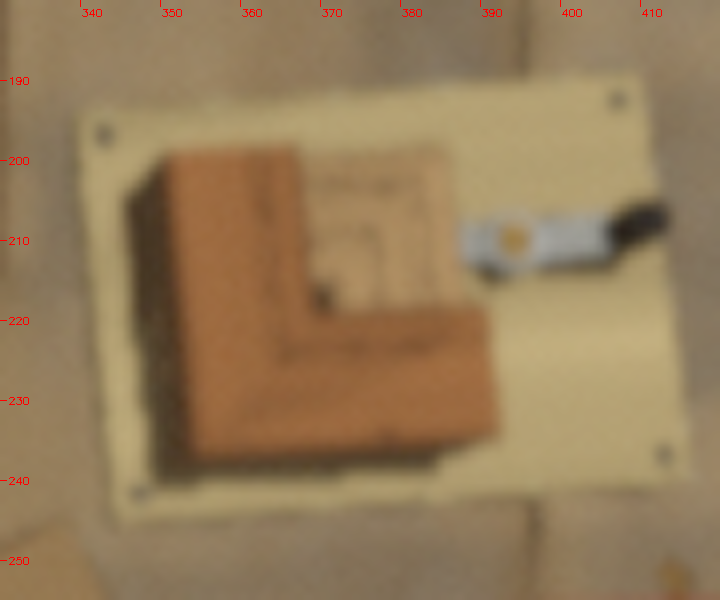

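View pics/ac2.png

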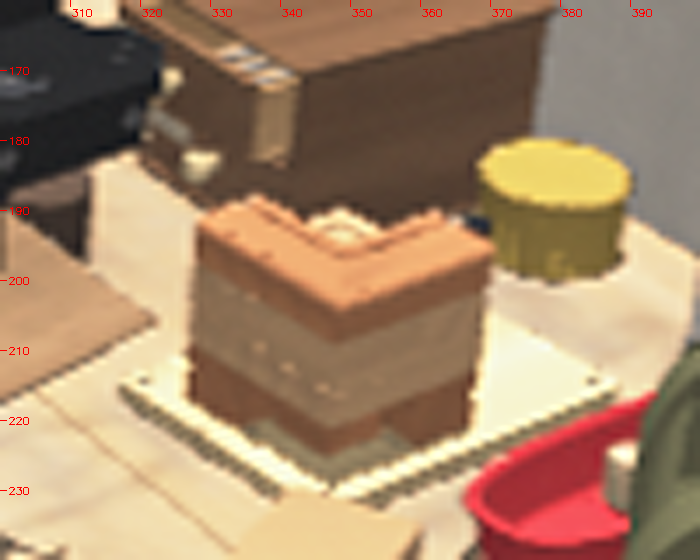

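View pics/ac3.png

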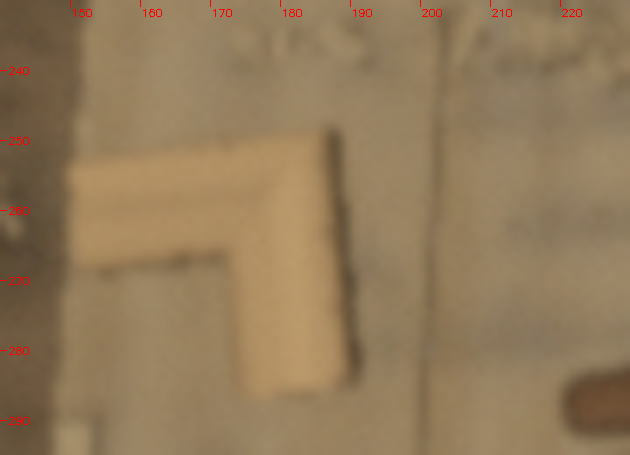

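```bash
python3 - <<'E'
from h import *
t=snap("top")
m,y,r=Lfit(t,[(186,248.8),(188.5,284.7),(173.7,286.3),(172,265.7),(150,268),(149,253.5)],.02);print(m,y,r,at(m,y,(.010,-.025)))
E
python3 st.py
```

```text
[0.31630522 0.2852607 ] 98.8054882551936 [2.4 2.  2.5 2.5 2.5 2.6] [0.33947976 0.29896985]
84.6 [0.431  0.0335 0.1603] yaw 5.19 F [-0.6 -0.3 -0.2] w 59.9 q [-0.73 -0.14  0.55  2.06  0.08  1.21 -0.12]
```

Call:
drive_tool --increments "3 0 45 -2.2 80;3 0 45 0 80;0 0 45 0 80;-15 0 45 0 80;-18 0 40 0 80;-18 0 30 0 80;-12 0 20 0 80;0 0 0 0 80;0 0 0 0 80"

```text
time: 85.72
position: [0.3428, 0.2933, 0.1607]
tool_rot: [-1.569, -0.1, 0.099]
ft_force: [0.5, -0.7, -0.4]
grip_width: 0.682
```

```bash
python3 st.py .339 .2985 .005 7.4
```

```text
85.72 [0.3428 0.2933 0.1607] yaw 7.26 F [ 0.5 -0.7 -0.4] w 59.3 q [-1.   -0.07  0.23  2.01  0.02  1.2  -0.66]
(array([ -3.2, 155.7,   5.8]), np.float64(7.26), np.float64(-0.13750316050372646))
```

Call:
drive_tool --increments "-3.2 35 5.8 -0.14 80;0 40 0 0 80;0 40 0 0 80;0 25 0 0 80;0 10 0 0 80;0 0 0 0 80;0 0 0 0 80"

```text
time: 86.6
position: [0.3386, 0.3008, 0.0119]
tool_rot: [-1.567, -0.105, 0.102]
ft_force: [0.5, 0.2, 0.2]
grip_width: 0.69
```

```bash
python3 st.py .339 .2985 .005 7.4;python3 - <<'E'
from h import *
c=snap("scene")
crop(c["img"],170,220,290,310,6.5,"ad1")
E
```

```text
86.6 [0.3386 0.3008 0.0119] yaw 7.53 F [0.5 0.2 0.2] w 60.1 q [-1.    0.13  0.23  2.15 -0.04  0.86 -0.62]
(array([ 0. ,  6.9, -2.3]), np.float64(7.53), np.float64(0.12866055456940728))
```

View pics/ad1.png

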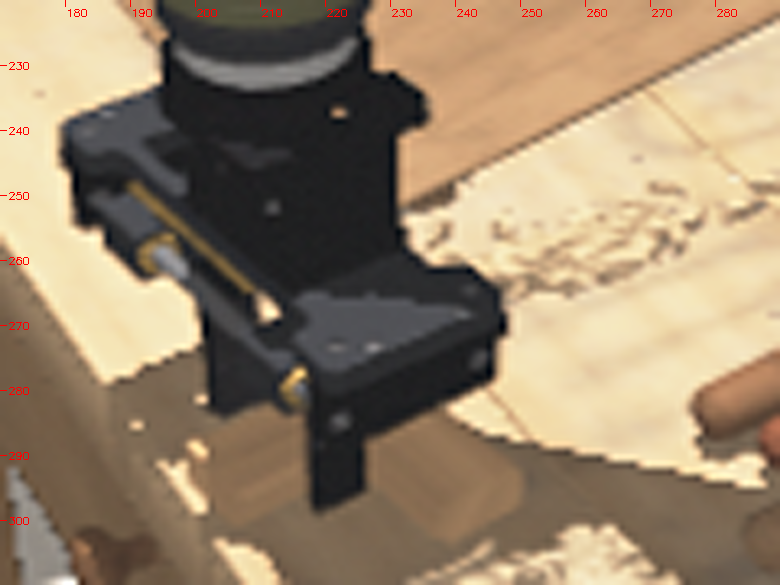

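Call:
drive_tool --increments "0 6.5 -2.3 0.1 80;0 0 0 0 80;0 0 0 0 200;0 0 0 0 255;0 0 0 0 255;0 0 0 0 255;0 0 0 0 255;0 0 0 0 255"

```text
time: 87.65
position: [0.338, 0.2982, 0.0044]
tool_rot: [-1.568, -0.103, 0.102]
ft_force: [1.1, 1.0, 0.9]
grip_width: 0.457
```

```bash
python3 st.py
```

```text
87.65 [0.338  0.2982 0.0044] yaw 7.47 F [1.1 1.  0.9] w 39.8 q [-1.    0.14  0.23  2.16 -0.04  0.85 -0.61]
```

Call:
drive_tool --increments "0 -8 0 0 255;0 -30 0 0 255;0 -45 0 0 255;0 -45 0 0 255;0 -40 0 0 255;0 0 0 0 255"

```text
time: 88.4
position: [0.3393, 0.2994, 0.1757]
tool_rot: [-1.563, -0.106, 0.099]
ft_force: [-0.3, -0.0, -1.5]
grip_width: 0.458
```

```bash
python3 st.py;python3 - <<'E'
from h import *
c=snap("scene")
crop(c["img"],170,200,290,300,6.5,"ad2")
E
```

```text
88.4 [0.3393 0.2994 0.1757] yaw 7.47 F [-0.3 -0.  -1.5] w 39.9 q [-1.01 -0.08  0.22  1.99  0.02  1.22 -0.67]
```

View pics/ad2.png

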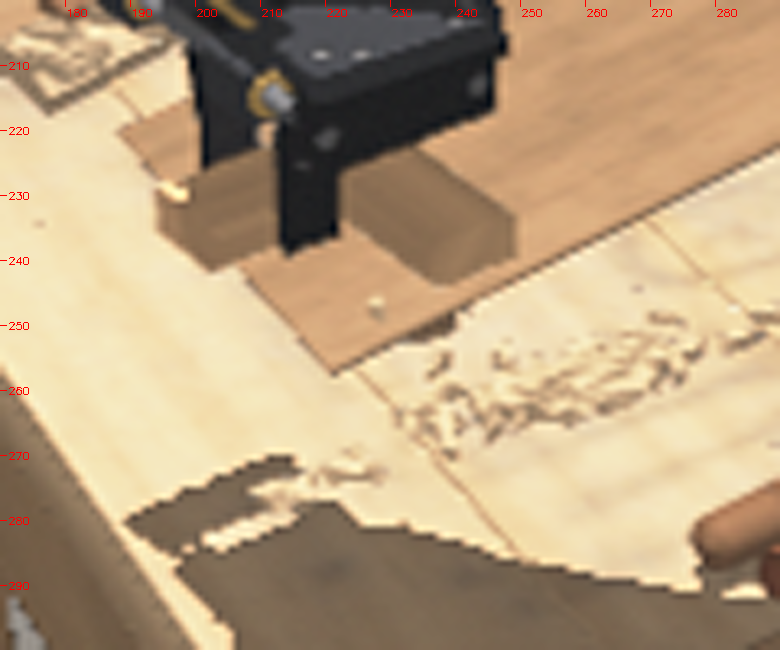

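Call:
drive_tool --increments "30 0 -45 2.1 255;30 0 -45 0 255;20 0 -45 0 255;20 0 -45 0 255;10 0 -45 0 255;5 0 -45 0 255;0 0 -45 0 255;0 0 -45 0 255;-10 0 -45 0 255;-15 0 -45 0 255;0 0 -25 0 255;0 0 0 0 255;0 0 0 0 255"

```text
time: 90.08
position: [0.4727, -0.1639, 0.171]
tool_rot: [-1.569, -0.072, 0.076]
ft_force: [-0.0, 0.5, -1.8]
grip_width: 0.459
```

```bash
python3 st.py .4712 -.1823 .13 5.3
```

```text
90.08 [ 0.4727 -0.1639  0.171 ] yaw 5.42 F [-0.   0.5 -1.8] w 39.9 q [-0.5   0.03  0.8   1.91 -0.02  1.22  0.4 ]
(array([ -3.1,  41. , -18.2]), np.float64(5.42), np.float64(0.1235270030370117))
```

Call:
drive_tool --increments "-3.1 0 -18.2 0.1 255;0 25 0 0 255;0 16 0 0 255;0 0 0 0 255;0 0 0 0 255"

```text
time: 90.7
position: [0.4725, -0.1832, 0.1316]
tool_rot: [-1.57, -0.073, 0.073]
ft_force: [0.2, -0.2, -1.4]
grip_width: 0.456
```

```bash
python3 st.py .4712 -.1823 .1064 5.3;python3 - <<'E'
from h import *
c=snap("scene")
crop(c["img"],300,160,400,240,7,"ae2")
E
```

```text
90.7 [ 0.4725 -0.1832  0.1316] yaw 5.32 F [ 0.2 -0.2 -1.4] w 39.7 q [-0.46  0.09  0.83  1.94 -0.08  1.14  0.49]
(array([-1.2, 25.2,  1. ]), np.float64(5.32), np.float64(0.020993834646418463))
```

View pics/ae2.png

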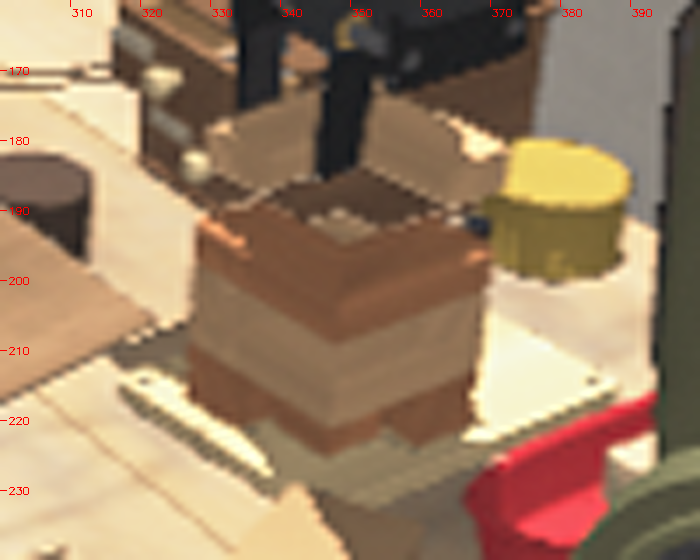

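Call:
drive_tool --increments "-1.2 10 1 0 255;0 8 0 0 255;0 4 0 0 255;0 0 0 0 255;0 0 0 0 255"

```text
time: 91.38
position: [0.4709, -0.1829, 0.1094]
tool_rot: [-1.57, -0.072, 0.072]
ft_force: [0.8, -0.6, -1.4]
grip_width: 0.454
```

```bash
python3 st.py .4712 -.1823 .1064 5.3
```

```text
91.38 [ 0.4709 -0.1829  0.1094] yaw 5.26 F [ 0.8 -0.6 -1.4] w 39.5 q [-0.46  0.12  0.83  1.97 -0.1   1.09  0.51]
(array([0.3, 3. , 0.6]), np.float64(5.26), np.float64(-0.03617514673220512))
```

Call:
drive_tool --increments "0.3 1.5 0.6 0 255;0 1 0 0 255;0 0.5 0 0 255;0 0 0 0 255;0 0 0 0 255"

```text
time: 92.0
position: [0.4711, -0.1821, 0.1064]
tool_rot: [-1.569, -0.072, 0.072]
ft_force: [-0.8, 1.4, 0.5]
grip_width: 0.453
```

Call:
drive_tool --increments "0 0.5 0 0 255;0 0 0 0 255"

```text
time: 92.25
position: [0.4711, -0.1821, 0.1064]
tool_rot: [-1.569, -0.072, 0.072]
ft_force: [-1.8, 2.1, 6.3]
grip_width: 0.457
```

Call:
drive_tool --increments "0 -0.6 0 0 108;0 0 0 0 108;0 0 0 0 108;0 -8 0 0 108;0 -25 0 0 108;0 -40 0 0 100;0 -10 0 0 80;0 0 60 0 80;0 0 60 0 80;0 0 60 0 80;0 0 60 0 80;0 0 0 0 80"

```text
time: 93.75
position: [0.4477, 0.0618, 0.1887]
tool_rot: [-1.569, -0.078, 0.08]
ft_force: [-0.3, -0.9, 0.0]
grip_width: 0.685
```

```bash
python3 st.py;python3 - <<'E'
from h import *
t=snap("top","fin_top");c=snap("scene","fin_scene")
crop(t["img"],330,180,460,295,6,"af1")
crop(c["img"],300,160,400,240,7,"af2")
m=(.4472,-.194)
for y,z in((95.3,.122),): print([(proj(t,[*at(m,y,b),z])+.5).round(1).tolist() for b in LB])
E
```

```text
93.75 [0.4477 0.0618 0.1887] yaw 5.79 F [-0.3 -0.9  0. ] w 59.6 q [-0.74 -0.11  0.51  1.98  0.06  1.26 -0.15]
[[391.3, 194.4], [395.8, 233.4], [378.2, 234.6], [375.9, 212.7], [354.0, 214.1], [352.4, 196.8]]
```

View pics/af1.png

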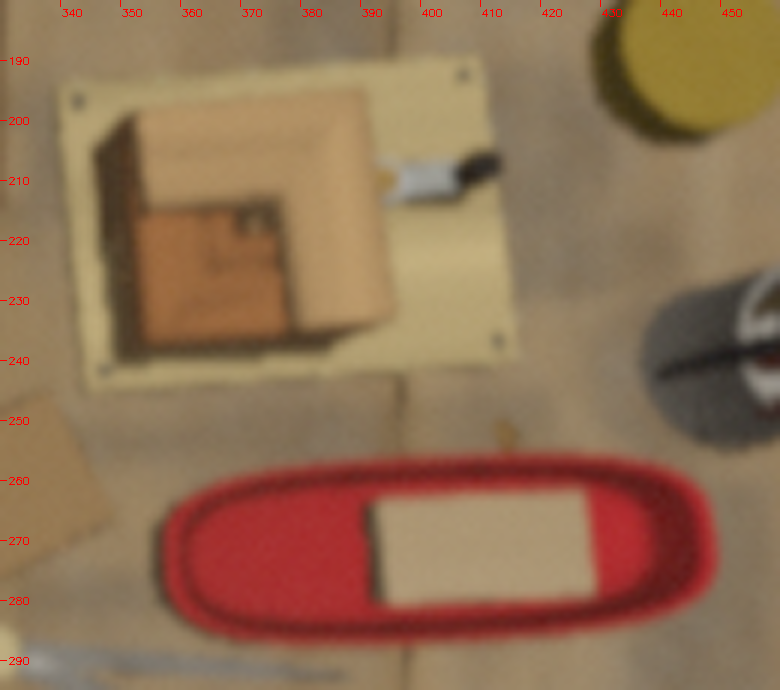

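View pics/af2.png

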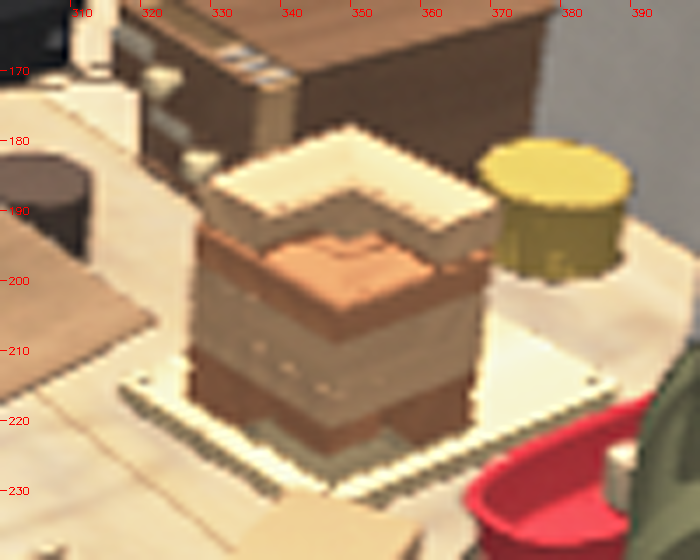

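View pics/fin_scene.png

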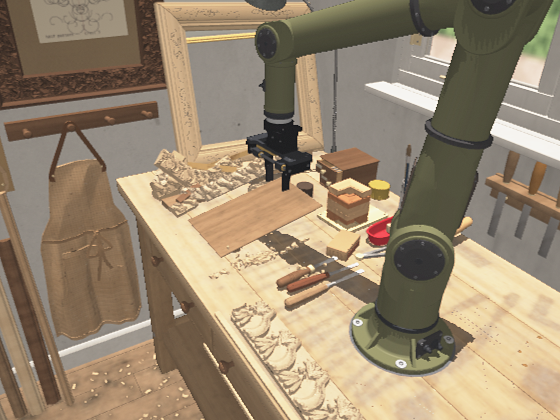

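Call:
drive_tool --increments "0 0 20 0 80;0 0 0 0 80;0 0 0 0 80;0 0 0 0 80;0 0 0 0 80;0 0 0 0 80"

```text
time: 94.6
position: [0.4472, 0.0765, 0.1894]
tool_rot: [-1.57, -0.072, 0.072]
ft_force: [-0.7, 0.6, 0.8]
grip_width: 0.683
```

Run:
```python
from h import *
a=cv2.imread("pics/fin_top.png")[180:295,330:460].astype(int);t=snap("top","fin_top2")
b=t["img"][180:295,330:460,::-1].astype(int);print(np.abs(a-b).max(),np.abs(a-b).mean())
print(ctrl.get_state()["time"]);print(workorder.close_job())
```

```text
17 1.0769230769230769
94.65
the job is handed in; nothing more can be done
None
```

I did the whole job in the order asked and handed it in at about 95 s; no verdict comes back.

- **Clip and offcut:** I swung the clip clear. The offcut is flat in the red dish, dropped the last 2 cm because the fingers do not fit inside the dish.
- **Thick corner:** A thin corner lay on it, so I set that aside first. I then pushed the thick corner gently against the stop block on both faces until I felt contact, and lowered it on to the board.
- **Clip back:** Turning the clip back, my grip on its knob drifted to the edge of the finger pads, so I took hold again. I then turned it until it reached its stop. The picture taken then showed the leaf on the thick corner's leg.
- **Pile:** All four thin corners are stacked, each turned half round from the one below. The first sat about 3 mm off, so I gripped it again and shifted it. Each of the others touched down within 0.5 mm of its expected height.

**Last checks:**
- The two cameras disagree by about 2 mm, in opposite directions, on where the top corner sits; the top camera also put the second thin corner about 2 mm off. I take the pile to be square within about 2 mm and left it.
- The leaf is hidden under the pile now. The clip's tail and knob are where I left them.
- The pile and dish looked the same in two pictures about 0.8 s apart, with the gripper well clear and nothing touched.

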